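Wash shock air cans and build them a drying crib

ROBOT

A 6-joint arm with a two-finger parallel gripper is mounted at the origin on the work surface. World frame = base frame: x ahead of the robot, y to its left, z up, the work surface at z = 0. Lengths are in mm, angles in rad, forces in N, time in s.
With the tool pointing down it reaches from about 400 to 925 mm from the base axis. Payload 12.5 kg.
Tool frame: the origin (TCP) lies at the centre of the arm's flange, where the gripper is bolted on; the fingertips stand 190 mm ahead of it and the grasp point (between the pads) lies 171 mm ahead of it; z points along the fingers, y is the direction in which the jaws open and shut (so a half turn about z gives the same grasp; the last joint's range is limited). The gripper opens to 95 mm and grips with 3 to 60 N. Pads are 20 mm wide; open, the fingers measure 119 mm over their backs; the gripper's body (75 mm by 180 mm) begins 59 mm behind the grasp point.
Start: joints at [-1.218, 0.491, 1.559, -0, 1.092, -0.106], TCP at [276.814, -560.356, 404.761] pointing down, gripper open.
Joint ranges: [-3.1, 3.1], [-0.84, 2.19], [0.05, 2.79], [-1.13, 4.28], [0.06, 2.93], [-2.69, 2.69]. Speed limits (rad/s): [2.22, 2.22, 2.79, 3.14, 3.14, 3.14].

INTERFACE

Orientations are given as [roll, pitch, yaw] about the fixed x, y, z axes, in that order (R = Rz(yaw) Ry(pitch) Rx(roll)).
In Python, from cell import env gives the robot as it stands.
- The arm moves only by the shell command python3 -m pendant 'ROWS'. ROWS is JSON, a list of rows, each an object of numbers: "x", "y", "z": the shift along the tool's x, y, z in units of 150 mm (1.0 is 150 mm); "rx", "ry", "rz": the turn, a rotation vector about the tool's x, y, z in units of 45 degrees (1.0 is 45 degrees); "jaw": the opening, from 0 (shut) to 1 (fully open). In form: [{"x": .., "y": .., "z": .., "rx": .., "ry": .., "rz": .., "jaw": ..}, ...]. A call has 1 to 10 rows; each row is the pose to reach, as a shift and turn from the pose commanded when the call began, along the tool's axes at that moment; what a row does not reach only later rows make up. A row lasts 1/8 s, in which the tool goes at most 62.5 mm and 10.7 degrees, less where a joint would pass 70% of its speed; a pose out of reach is approached as far as the arm can. A call with a number of a shift or a turn outside -1 to 1 is refused whole. A call with a gripper value outside its range is refused whole. The fingers move at their own pace and stop on an object; the grip force is fixed at half the most. Time passes only in rows, so rows that repeat a pose let the fingers close. It gives the time, the measured TCP pose, the force and the opening at its end, in the units of the state.
- env.state(): the state, without advancing time (a new reading comes with each control period).
- env.read_camera(name): name is "scene" or "top" or "wrist"; returns a dict with "img" (420x560x3 uint8, red, green, blue), "fx", "fy", "cx", "cy" (pixels), "rvec" (rotation vector, rad) and "tvec" (3), from world to camera coordinates, as OpenCV has them. Camera axes: x right, y down, z forward; pixel columns grow to the right and rows downward; lengths in mm; the calibration is good to about 2 mm. A picture is of the moment at which its call begins. There is no depth.
- env.job_done(): hands the job in, once; it reports no verdict.
The state is a dict: "t": time; "joints": joint angles; "qvel": joint speeds; "tau": joint torques, N m; "eef_pos": TCP position; "tcp_rot": TCP orientation; "ft_force": force on the tool from outside, world axes, zero at the start; "moment": the same for the moment, N m; "opening": opening from 0.0 (shut) to 1.0 (fully open).
Only numpy, scipy, OpenCV 4.12 (cv2) and the standard library are available. Lean on these libraries where they do the work, as an engineer would, in place of code of your own. Each camera call takes 0.05 s, during which the arm holds its last target.

TASK

Clean the aluminium shock cans (one or two of them are on the bench) and set them to drain: take the bottle brush, press its bristle end down on the plunger dispenser's dish right to the stop to wet it, then scrub inside each can, the taller one first, with at least two full strokes up and down that reach the bottom, and stand the brush back upright in its holder. On the rubber mat build a two-layer crib from the four wooden slats, square with the mat and centred on it: two slats parallel with a gap of about two slat widths, and two across them with a gap of about one slat width. Stand every can upright on the crib, astride the gap so that it rests on both top slats, clear of the slats' ends, and leave the other tools and parts where they lie.

Things in the scene. Friction and masses are not known exactly. Their poses are not given: they have to be found in the camera images.
- mat: Black rubber mat, 180 x 180 x 4 mm, fixed to the bench, on which the crib is built. Origin: centre of its underside, on the bench; x and y along its sides, its top at 4 mm.
- board: Grey plastic board, 310 (its x) x 190 (its y) x 8 mm, fixed, on which the four slats lie side by side at the start, about 70 mm apart, along its y. Origin: centre of its underside.
- slat1: Plain wooden slat, 30 (its x) x 160 (its y, lengthwise) x 18 mm (z), about 70 g, loose; all four are alike. Origin: centre of its underside.
- slat2: Plain wooden slat, 30 (its x) x 160 (its y, lengthwise) x 18 mm (z), about 70 g, loose; all four are alike. Origin: centre of its underside.
- slat3: Plain wooden slat, 30 (its x) x 160 (its y, lengthwise) x 18 mm (z), about 70 g, loose; all four are alike. Origin: centre of its underside.
- slat4: Plain wooden slat, 30 (its x) x 160 (its y, lengthwise) x 18 mm (z), about 70 g, loose; all four are alike. Origin: centre of its underside.
- can_tall: Straight round bare-aluminium cup, open at the top, outside diameter 54 mm, inside 48 mm, 95 mm tall, floor 5 mm thick, about 180 g; loose, stands upright on the bench. Origin: centre of its underside, z up. May be absent.
- can_mid: Straight round bare-aluminium cup, open at the top, outside diameter 54 mm, inside 48 mm, 80 mm tall, floor 5 mm thick, about 180 g; loose, stands upright on the bench. Origin: centre of its underside, z up. May be absent.
- can_short: Straight round bare-aluminium cup, open at the top, outside diameter 54 mm, inside 48 mm, 65 mm tall, floor 5 mm thick, about 180 g; loose, stands upright on the bench. Origin: centre of its underside, z up. May be absent.
- brush: Bottle brush, 185 mm long, 90 g, standing upright in its holder, bristles down. Origin: centre of the bristle end (the lowest point when upright); z runs along it to the handle. Bristle head (stiff in the simulation) 32 mm diameter from z = 0 to 70 mm, 6 mm wire stem to 115 mm, round wooden handle of 20 mm diameter from 115 to 185 mm.
- holder: Black round plastic pot, fixed, the brush's holder: 54 mm outside, 42 mm inside diameter, 80 mm tall, on an 84 mm foot disc 4 mm thick (seen only), floor 6 mm thick. Origin: centre of its underside. The brush stands in it by itself on its flat bristle end.
- dish_top (a point): Centre of the top face of the plunger dispenser's dish: a dark steel disc, 64 mm across with a bead of 3 mm studs (seen only) near its rim, on a fixed round steel can 80 mm across; the dish top is 98 mm above the bench at rest. Pushing it straight down wets whatever presses on it.
- plunger (a joint): Travel of the dispenser's dish in m: 0 = up at rest, 0.016 = down at its stop. A spring lifts it; holding it at the stop takes about 6 N.
- screwdriver: Screwdriver lying on the bench (leave alone).
- wrench: Steel wrench lying near the robot (leave alone).
- grease_jar: White jar, 60 mm across, 60 mm tall (leave alone).
- bearing: Steel bearing ring, 44 mm across, 12 mm tall (leave alone).
- coil: Orange sleeve, 56 mm across, 50 mm tall (leave alone).
- hammer: Hammer lying on the bench (leave alone).
Things that resemble listed ones, but are neither listed nor needed, are in the scene too. What is shaped like the can_short but purple is not meant.

How it is judged:
By the outcome, as a careful person would: the job done as asked, in the order asked, and still so for the second after the job is handed in, with the robot touching nothing.
Of can_tall, can_mid, can_short only 1 to 2 are there at a start; the rules pass over those that are not, and their reading is None.
At some moment in a run one of can_tall, can_mid, can_short may be knocked a few centimetres aside while the robot is not near it.
It also fails if it takes over 210 s, if anything falls off the work surface, if the arm or the gripper's body presses on something with over 40 N, if the wrist force passes 120 N, or if a joint passes its speed limit or range.

## Working session

There is one attempt and no reset: what is moved stays moved. The work goes in short steps, Python scripts to look and compute and a shell command to move; the robot and the scene stay as the last step left them, time stands still between calls to the robot, and variables do not carry over. Pictures are saved under pics/ and viewed, and the job is handed in when it is done.

```bash
ls; mkdir -p pics; python3 - <<'E'
from cell import env
import cv2
print(env.state())
for n in ["scene","top","wrist"]:
    c=env.read_camera(n); cv2.imwrite(f"pics/{n}0.png",c["img"][:,:,::-1]); print(n,c["fx"],c["fy"],c["cx"],c["cy"],c["rvec"],c["tvec"])
E
```

```text
pics
{'t': 0.0, 'joints': array([-1.21759192e+00,  4.91602828e-01,  1.55942111e+00, -5.91301299e-06,
        1.09170898e+00, -1.05599328e-01]), 'qvel': array([ 1.06502918e-03, -1.10624765e-03, -7.16306755e-04, -1.10328166e-03,
        9.41410248e-05,  2.28826611e-04]), 'tau': array([ 1.45259943e-03, -6.12640285e+01, -2.58178389e+01,  6.92936755e-02,
        4.82657435e-02, -1.18282214e-04]), 'eef_pos': array([ 276.81217568, -560.33906231,  404.14450489]), 'tcp_rot': array([-3.14045819e+00, -1.14972121e-04,  4.58806399e-01]), 'ft_force': array([0.57629659, 0.08358638, 0.02458309]), 'moment': array([0.04761602, 0.00883302, 0.01614257]), 'opening': 0.998949252586425}
scene 443.38678462817956 443.38678462817956 271.08403477424434 214.69776824687926 [ 2.36029507  1.18292045 -0.34760631] [-372.59382367 -326.45669885 1417.96685451]
top 405.2284669535413 405.2284669535413 281.9333708834112 208.71356912680378 [ 2.15607277 -2.18647352  0.15579259] [  13.50314661  604.74346788 1338.87785246]
wrist 321.1708013661226 321.1708013661226 276.38496242806053 208.57981203722557 [-2.47929242  1.54054374  0.1969249 ] [-625.92294996  -28.98251336  388.58625732]
```

View pics/scene0.png

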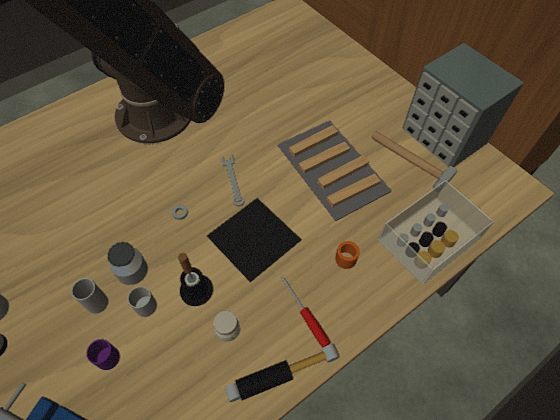

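View pics/top0.png

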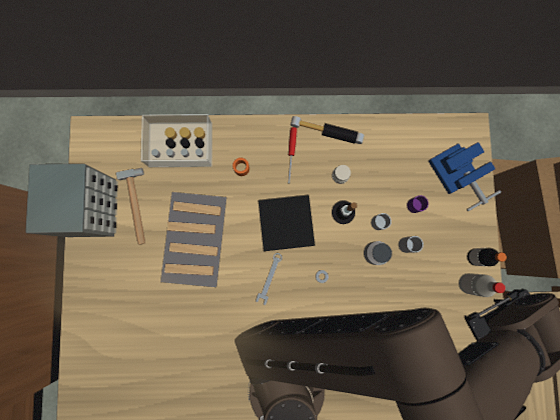

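View pics/wrist0.png

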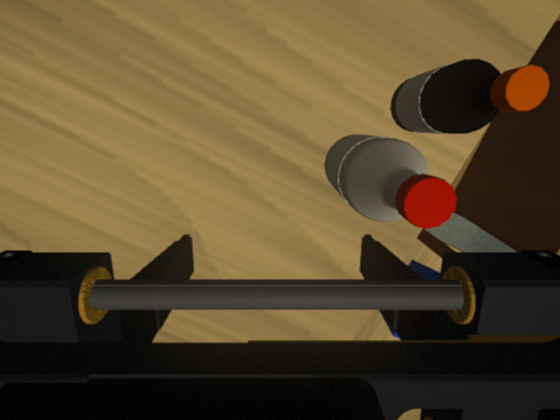

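```bash
cat > h.py <<'E'
import numpy as np, cv2
from cell import env
from scipy.spatial.transform import Rotation as R
def shot(n,name=None):
    c=env.read_camera(n)
    if name: cv2.imwrite(f"pics/{name}.png",c["img"][:,:,::-1])
    return c
def ray(c,u,v):
    Rm=cv2.Rodrigues(np.array(c["rvec"],float))[0]; t=np.array(c["tvec"],float)
    d=Rm.T@np.array([(u-c["cx"])/c["fx"],(v-c["cy"])/c["fy"],1.]); return -Rm.T@t,d/np.linalg.norm(d)
def onz(c,u,v,z):
    o,d=ray(c,u,v); return o+d*(z-o[2])/d[2]
def proj(c,P):
    K=np.array([[c["fx"],0,c["cx"]],[0,c["fy"],c["cy"]],[0,0,1]])
    return cv2.projectPoints(np.array(P,float).reshape(-1,1,3),np.array(c["rvec"],float),np.array(c["tvec"],float),K,None)[0].reshape(-1,2)
def tri(c1,p1,c2,p2):
    o1,d1=ray(c1,*p1);o2,d2=ray(c2,*p2)
    A=np.stack([d1,-d2],1); s=np.linalg.lstsq(A,o2-o1,rcond=None)[0]
    a=o1+s[0]*d1;b=o2+s[1]*d2; return (a+b)/2,np.linalg.norm(a-b)
def crop(c,u0,v0,u1,v1,k,name):
    cv2.imwrite(f"pics/{name}.png",cv2.resize(c["img"][v0:v1,u0:u1,::-1],None,fx=k,fy=k,interpolation=cv2.INTER_CUBIC))
def comps(mask,amin=30):
    n,l,s,ce=cv2.connectedComponentsWithStats(mask.astype(np.uint8))
    return [(i,s[i],ce[i],l==i) for i in range(1,n) if s[i][4]>=amin]
def tool(dx,dy,dz):
    "world shift -> tool units"
    st=env.state(); r=R.from_euler('xyz',st['tcp_rot']); return r.inv().apply([dx,dy,dz])/150
E
python3 - <<'E'
from h import *
t=shot("top");s=shot("scene")
crop(t,320,180,440,280,6,"tc");crop(s,60,230,240,380,4,"sc")
crop(t,150,180,330,300,4,"tb")
E
```

```text
(no output)
```

View pics/tc.png

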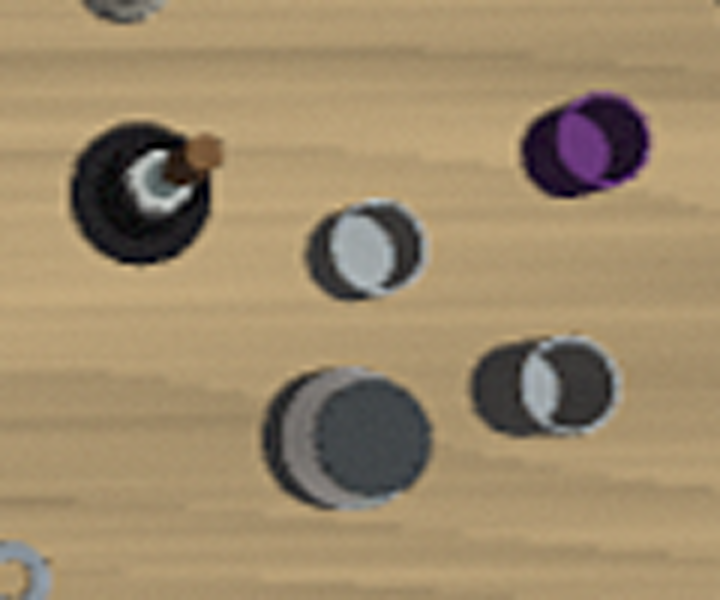

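View pics/sc.png

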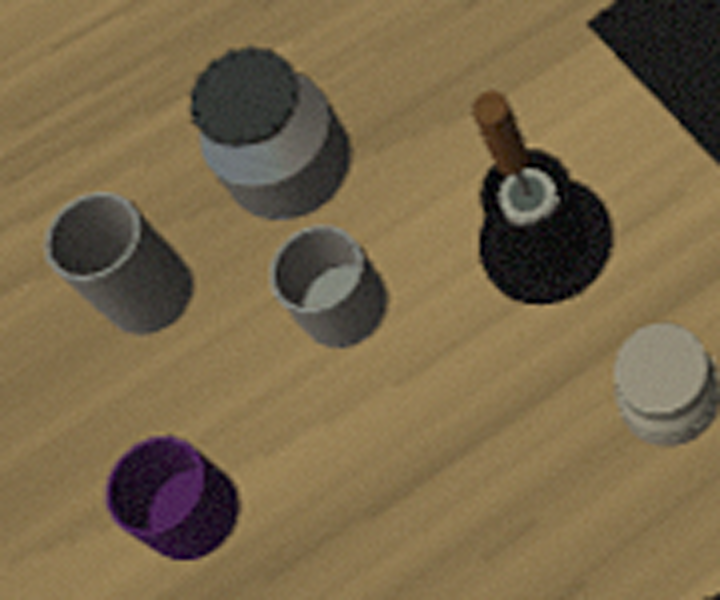

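View pics/tb.png

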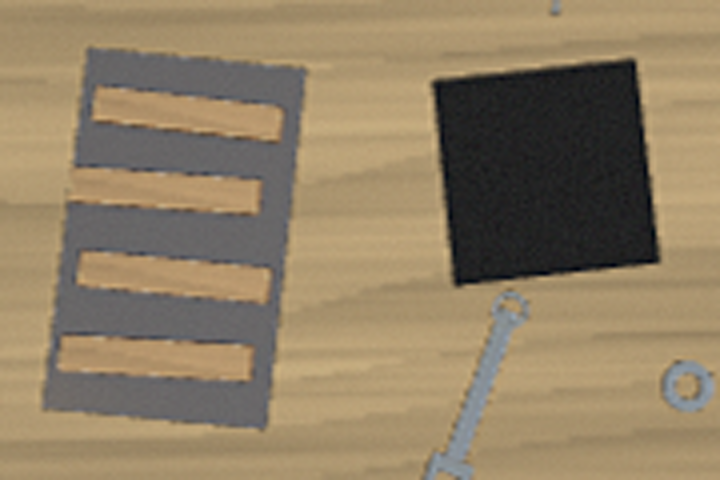

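```bash
python3 - <<'E'
from h import *
np.set_printoptions(precision=1,suppress=True)
t=shot("top");s=shot("scene")
T=lambda a,b:(320+a/6-.4,180+b/6-.4)
S=lambda a,b:(60+a/4-.4,230+b/4-.4)
for n,a,b in [("tall",(570,387),(95,235)),("short",(378,248),(318,270)),("dish",(372,438),(245,97)),("handle",(205,153),(492,107)),("purple",(602,140),(157,485))]:
    print(n,*tri(t,T(*a),s,S(*b)))
# masks
im=t["img"].astype(int); 
def quad(m,z,nm):
    for i,st,ce,mm in comps(m,250):
        r=cv2.minAreaRect(np.argwhere(mm)[:,::-1].astype(np.float32)); 
        cn=onz(t,*r[0],z); bx=np.array([onz(t,*p,z) for p in cv2.boxPoints(r)])
        e=[np.linalg.norm(bx[k]-bx[(k+1)%4]) for k in range(4)]
        ang=np.degrees(np.arctan2(*(bx[1]-bx[0])[1::-1]))
        print(nm,st[:5],"c",cn,"sides",e[0],e[1],"ang",ang)
sub=np.zeros(im.shape[:2],bool); sub[185:255,250:320]=1
quad((im.max(2)<60)&sub,4,"mat")
sub[:]=0; sub[185:295,155:230]=1
hsv=cv2.cvtColor(t["img"],cv2.COLOR_RGB2HSV)
quad((hsv[...,1]>70)&sub,26,"slat?")
E
```

```text
tall [ 477.2 -421.1   94. ] 0.9016760319960114
short [ 556.5 -329.7   61.5] 0.10793367609058002
dish [ 451.3 -312.3   96.3] 0.22324693548067323
handle [ 594.9 -208.1  190.5] 0.8551688799466269
purple [ 615.2 -458.    63.8] 0.4083199743162143
mat [ 258  195   57   56 2574] c [560.3  -8.7   4. ] sides 178.2951214453512 176.58774693876123 ang -84.2816197379525
slat? [ 155  185   75  110 3589] c [505.4 309.4  26. ] sides 252.07269570696502 367.42301780286175 ang -90.64131350391528
slat? [173 201  48  15 427] c [611.9 295.2  26. ] sides 31.06797738061344 161.42391195559475 ang -5.567482931900783
slat? [169 243  49  13 432] c [474.5 305.4  26. ] sides 29.90363977644305 161.64922730463837 ang -4.190846878425072
slat? [165 264  49  11 438] c [407.3 318.9  26. ] sides 29.825953186595626 160.4731594133721 ang -2.3079908418108
```

```bash
python3 - <<'E'
from h import *
np.set_printoptions(precision=3,suppress=True)
w=shot("wrist");st=env.state()
Rm=cv2.Rodrigues(w["rvec"])[0]; o=-Rm.T@w["tvec"]
r=R.from_euler('xyz',st['tcp_rot'])
print("cam pos in tool",r.inv().apply(o-st['eef_pos']),"cam axes in tool\n",r.inv().as_matrix()@Rm.T)
print("fwd world",Rm[2])
# units to shift from here to brush
print(tool(595-st['eef_pos'][0],-208-st['eef_pos'][1],0))
E
```

```text
cam pos in tool [69.756  0.923 20.838] cam axes in tool
 [[ 0.    -0.968 -0.252]
 [ 1.    -0.     0.001]
 [-0.001 -0.252  0.968]]
fwd world [-0.225 -0.112 -0.968]
[ 2.942 -1.167  0.   ]
```

```bash
python3 -m pendant '[{"x":0.35,"y":-0.14},{"x":0.7,"y":-0.28},{"x":1,"y":-0.4},{"x":1,"y":-0.4}]' && python3 -m pendant '[{"x":0.35,"y":-0.14},{"x":0.7,"y":-0.28},{"x":0.95,"y":-0.38},{"x":0.95,"y":-0.38},{"x":0.95,"y":-0.38}]' ; python3 - <<'E'
from h import *
w=shot("wrist","w1");print(env.state()['joints'])
E
```

```text
[-1.21761010e+00  4.90926957e-01  1.55897456e+00 -1.47593281e-05
  1.09170303e+00 -1.05603583e-01]invalid input
```

View pics/w1.png

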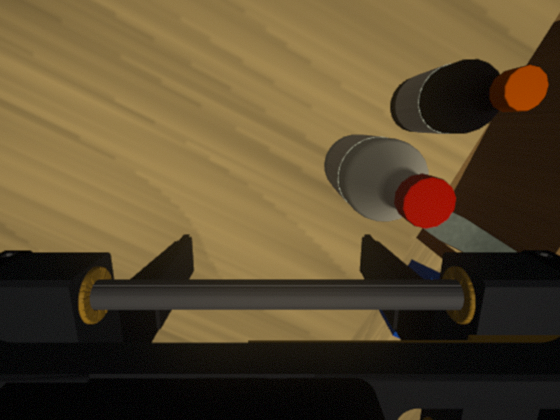

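```bash
python3 -m pendant '[{"x":0.35,"y":-0.14,"z":0,"rx":0,"ry":0,"rz":0,"jaw":1},{"x":0.7,"y":-0.28,"z":0,"rx":0,"ry":0,"rz":0,"jaw":1},{"x":1,"y":-0.4,"z":0,"rx":0,"ry":0,"rz":0,"jaw":1},{"x":1,"y":-0.4,"z":0,"rx":0,"ry":0,"rz":0,"jaw":1}]'
```

```text
t: 0.95
eef_pos: [386.5, -438.0, 405.0]
tcp_rot: [3.141, -0.0, 0.462]
ft_force: [0.1, -0.2, -0.2]
opening: 1.002
```

```bash
python3 -m pendant '[{"x":0.35,"y":-0.14,"z":0,"rx":0,"ry":0,"rz":0,"jaw":1},{"x":0.7,"y":-0.28,"z":0,"rx":0,"ry":0,"rz":0,"jaw":1},{"x":0.95,"y":-0.38,"z":0,"rx":0,"ry":0,"rz":0,"jaw":1},{"x":0.95,"y":-0.38,"z":0,"rx":0,"ry":0,"rz":0,"jaw":1},{"x":0.95,"y":-0.38,"z":0,"rx":0,"ry":0,"rz":0,"jaw":1}]' ; python3 - <<'E'
from h import *
w=shot("wrist","w2");print(env.state()['joints'])
E
```

```text
t: 1.58
eef_pos: [486.7, -326.8, 404.7]
tcp_rot: [3.141, 0.0, 0.459]
ft_force: [-1.0, -0.4, 0.8]
opening: 1.0
[-7.04425405e-01  4.35761448e-01  1.65675168e+00 -3.34460490e-04
  1.04901164e+00  4.08864417e-01]
```

View pics/w2.png

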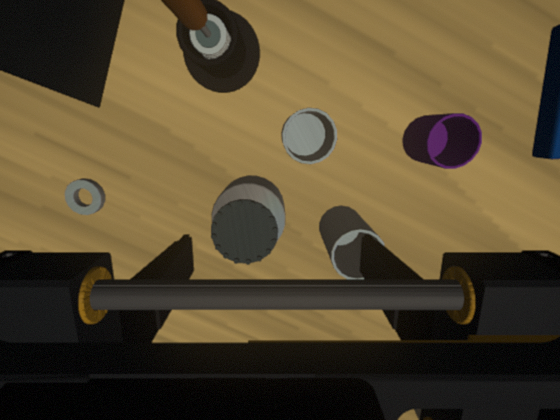

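```bash
python3 - <<'E'
from h import *
w=shot("wrist"); crop(w,160,0,400,280,3,"w2c")
import pickle; pickle.dump(w,open("w2.pkl","wb"))
E
```

```text
(no output)
```

View pics/w2c.png

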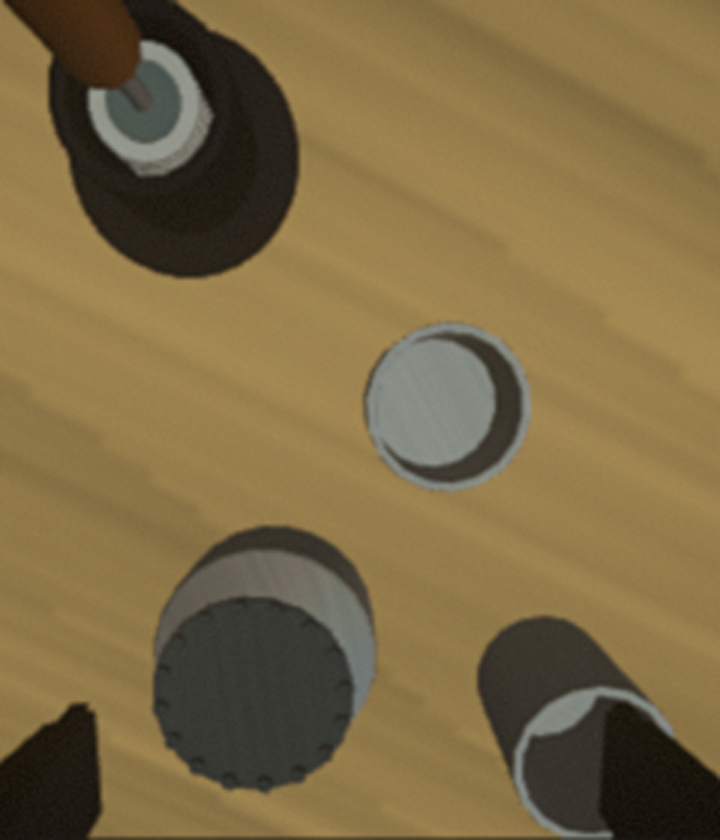

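```bash
python3 - <<'E'
from h import *
import pickle
np.set_printoptions(precision=1,suppress=True)
w=pickle.load(open("w2.pkl","rb"))
f=lambda a,b:(160+a/3-.33,b/3-.33)
for n,p,z in [("dish",(253,693),98),("short",(447,407),65),("bristletop",(144,105),76),("tall",(598,771),95)]:
    print(n,onz(w,*f(*p),z))
for n,a,b,z in [("dishd",(153,693),(353,693),98),("shortd",(364,407),(530,407),65)]:
    print(n,np.linalg.norm(onz(w,*f(*a),z)-onz(w,*f(*b),z)))
print(tool(*(np.array([595,-208,0])-env.state()['eef_pos'])))
E
```

```text
dish [ 450.3 -312.5   98. ]
short [ 554.8 -329.8   65. ]
bristletop [ 591.4 -210.4   76. ]
tall [ 474.4 -423.6   95. ]
dishd 62.42363093607517
shortd 53.601834589972945
[ 1.  -0.4  2.7]
```

```bash
python3 -m pendant '[{"x":0.35,"y":-0.14,"z":0,"rx":0,"ry":0,"rz":0,"jaw":1},{"x":0.7,"y":-0.28,"z":0,"rx":0,"ry":0,"rz":0,"jaw":1},{"x":0.99,"y":-0.39,"z":0,"rx":0,"ry":0,"rz":0,"jaw":1},{"x":0.99,"y":-0.39,"z":0,"rx":0,"ry":0,"rz":0,"jaw":1},{"x":0.99,"y":-0.39,"z":0,"rx":0,"ry":0,"rz":0,"jaw":1}]' ; python3 - <<'E'
from h import *
w=shot("wrist","w3");shot("scene","s3");print(env.state()['joints'])
E
```

```text
t: 2.3
eef_pos: [593.9, -208.8, 404.6]
tcp_rot: [-3.142, 0.0, 0.458]
ft_force: [-0.4, -0.2, 1.3]
opening: 0.998
[-4.43499762e-01  4.97311761e-01  1.54727312e+00 -2.56802875e-04
  1.09708337e+00  6.70454749e-01]
```

View pics/w3.png

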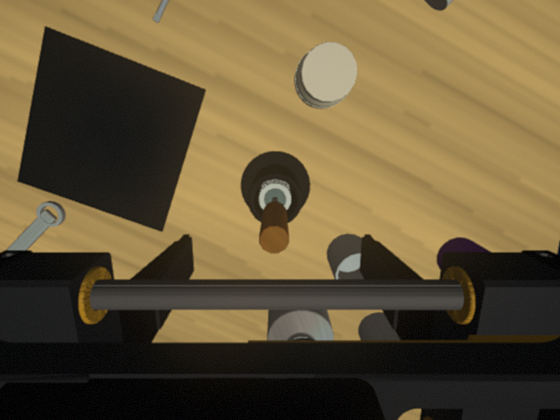

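View pics/s3.png

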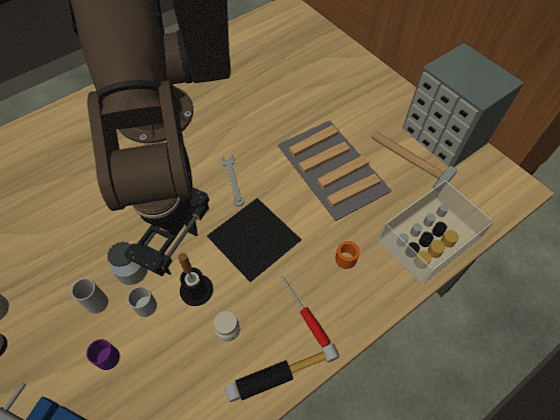

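```bash
python3 - <<'E'
from h import *
np.set_printoptions(precision=1,suppress=True)
w=shot("wrist"); s=shot("scene")
st=env.state(); p=st['eef_pos']
print(proj(w,[[p[0],p[1],191],[p[0],p[1],214]]),proj(s,[[p[0],p[1],191],[p[0],p[1],214],[p[0],p[1],404]]))
print("handle",onz(w,274,238,191), "head", onz(w,274,195,76))
print(tri(w,(274,238),s,(183,257)))
E
```

```text
[[274.3 238. ]
 [274.1 251.8]] [[181.8 256.1]
 [179.7 251.3]
 [158.6 201.6]]
handle [ 593.7 -208.7  191. ] head [ 596.2 -206.7   76. ]
(array([ 593.7, -208.3,  187. ]), np.float64(3.025471257231469))
```

```bash
python3 -m pendant '[{"x":0,"y":0,"z":0.26,"rx":0,"ry":0,"rz":0,"jaw":0.7},{"x":0,"y":0,"z":0.517,"rx":0,"ry":0,"rz":0,"jaw":0.6},{"x":0,"y":0,"z":0.517,"rx":0,"ry":0,"rz":0,"jaw":0.4},{"x":0,"y":0,"z":0.517,"rx":0,"ry":0,"rz":0,"jaw":0.1},{"x":0,"y":0,"z":0.517,"rx":0,"ry":0,"rz":0,"jaw":0.1},{"x":0,"y":0,"z":0.517,"rx":0,"ry":0,"rz":0,"jaw":0.1},{"x":0,"y":0,"z":0.517,"rx":0,"ry":0,"rz":0,"jaw":0.1}]'; python3 - <<'E'
from h import *
print(env.state()['joints'])
E
```

```text
t: 3.38
eef_pos: [594.5, -207.7, 327.8]
tcp_rot: [3.141, -0.001, 0.459]
ft_force: [0.1, -0.1, -1.3]
opening: 0.318
[-4.40926042e-01  5.78529964e-01  1.62724119e+00 -4.64183454e-05
  9.34955347e-01  6.71088267e-01]
```

```bash
python3 -m pendant '[{"x":0,"y":0,"z":0,"rx":0,"ry":0,"rz":0,"jaw":0},{"x":0,"y":0,"z":0,"rx":0,"ry":0,"rz":0,"jaw":0},{"x":0,"y":0,"z":0,"rx":0,"ry":0,"rz":0,"jaw":0},{"x":0,"y":0,"z":0,"rx":0,"ry":0,"rz":0,"jaw":0},{"x":0,"y":0,"z":0,"rx":0,"ry":0,"rz":0,"jaw":0}]'
```

```text
t: 4.0
eef_pos: [594.5, -207.7, 327.3]
tcp_rot: [3.141, -0.0, 0.459]
ft_force: [-0.0, 1.0, 2.4]
opening: 0.207
```

```bash
python3 -m pendant '[{"x":0,"y":0,"z":-0.1,"rx":0,"ry":0,"rz":0,"jaw":0},{"x":0,"y":0,"z":-0.35,"rx":0,"ry":0,"rz":0,"jaw":0},{"x":0,"y":0,"z":-0.65,"rx":0,"ry":0,"rz":0,"jaw":0},{"x":0,"y":0,"z":-0.9,"rx":0,"ry":0,"rz":0,"jaw":0},{"x":0,"y":0,"z":-0.95,"rx":0,"ry":0,"rz":0,"jaw":0},{"x":0,"y":0,"z":-0.95,"rx":0,"ry":0,"rz":0,"jaw":0}]';python3 - <<'E'
from h import *
w=shot("wrist","w4");shot("scene","s4")
print(env.state()['joints'],tool(*(np.array([450.5,-312.5,0])-env.state()['eef_pos'])))
E
```

```text
t: 4.75
eef_pos: [594.3, -207.6, 469.5]
tcp_rot: [-3.142, 0.0, 0.459]
ft_force: [0.6, -0.5, -1.4]
opening: 0.207
[-4.40994898e-01  4.45120421e-01  1.46210189e+00 -7.46004660e-05
  1.23670196e+00  6.71105428e-01] [-1.16492367  0.20719311  3.12268861]
```

View pics/w4.png

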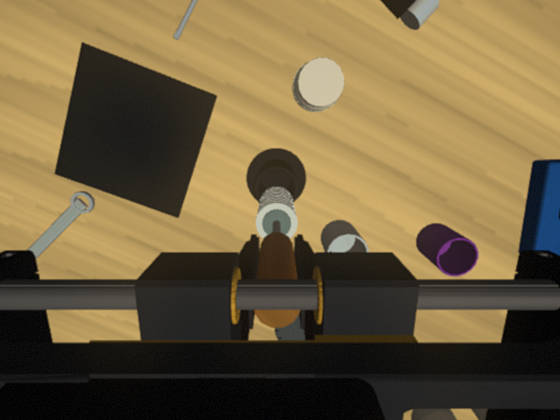

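View pics/s4.png

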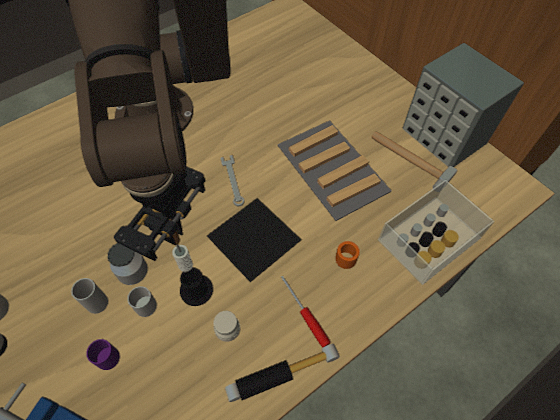

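```bash
python3 -m pendant '[{"x":-0.3,"y":0.05,"z":0,"rx":0,"ry":0,"rz":0,"jaw":0},{"x":-0.6,"y":0.1,"z":0,"rx":0,"ry":0,"rz":0,"jaw":0},{"x":-0.9,"y":0.17,"z":0,"rx":0,"ry":0,"rz":0,"jaw":0}]' && python3 -m pendant '[{"x":-0.2,"y":0.03,"z":0,"rx":0,"ry":0,"rz":0,"jaw":0},{"x":-0.265,"y":0.037,"z":0,"rx":0,"ry":0,"rz":0,"jaw":0},{"x":-0.265,"y":0.037,"z":0.15,"rx":0,"ry":0,"rz":0,"jaw":0},{"x":-0.265,"y":0.037,"z":0.2,"rx":0,"ry":0,"rz":0,"jaw":0},{"x":-0.265,"y":0.037,"z":0.2,"rx":0,"ry":0,"rz":0,"jaw":0}]'
python3 - <<'E'
from h import *
w=shot("wrist","w5");s=shot("scene","s5");crop(s,60,170,260,330,4,"s5c")
print(env.state()['joints'],tool(*(np.array([450.5,-312.5,0])-env.state()['eef_pos'])))
E
```

```text
t: 5.22
eef_pos: [483.7, -290.9, 468.2]
tcp_rot: [-3.14, 0.001, 0.459]
ft_force: [0.4, -0.9, -0.5]
opening: 0.206
t: 5.85
eef_pos: [452.0, -312.7, 439.1]
tcp_rot: [-3.14, 0.001, 0.459]
ft_force: [0.3, 0.8, -0.9]
opening: 0.205
[-7.25505834e-01  3.47871190e-01  1.69873942e+00  2.40375602e-05
  1.09459456e+00  3.85860200e-01] [-0.00857113 -0.00694037  2.93338899]
```

View pics/w5.png

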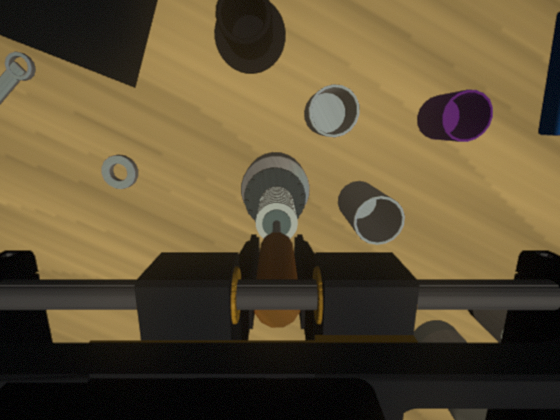

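View pics/s5c.png

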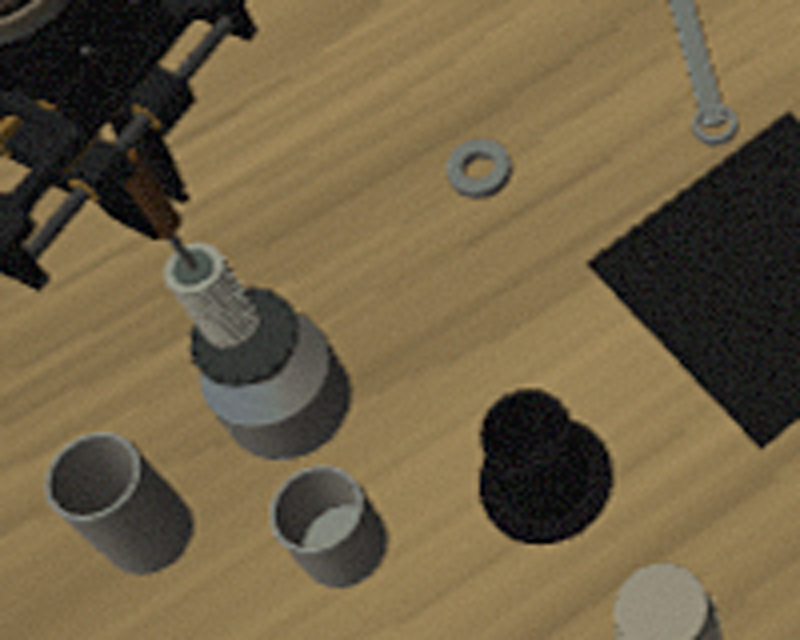

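```bash
python3 -m pendant '[{"x":-0.008,"y":-0.007,"z":0.08,"rx":0,"ry":0,"rz":0,"jaw":0},{"x":-0.008,"y":-0.007,"z":0.13,"rx":0,"ry":0,"rz":0,"jaw":0},{"x":-0.008,"y":-0.007,"z":0.18,"rx":0,"ry":0,"rz":0,"jaw":0},{"x":-0.008,"y":-0.007,"z":0.21,"rx":0,"ry":0,"rz":0,"jaw":0},{"x":-0.008,"y":-0.007,"z":0.22,"rx":0,"ry":0,"rz":0,"jaw":0},{"x":-0.008,"y":-0.007,"z":0.22,"rx":0,"ry":0,"rz":0,"jaw":0},{"x":-0.008,"y":-0.007,"z":0.22,"rx":0,"ry":0,"rz":0,"jaw":0}]'
```

```text
t: 6.82
eef_pos: [450.0, -312.5, 406.9]
tcp_rot: [3.142, -0.0, 0.459]
ft_force: [-0.5, 1.5, 4.5]
opening: 0.21
```

```bash
python3 -m pendant '[{"x":0,"y":0,"z":0.013,"rx":0,"ry":0,"rz":0,"jaw":0},{"x":0,"y":0,"z":0.025,"rx":0,"ry":0,"rz":0,"jaw":0},{"x":0,"y":0,"z":0.025,"rx":0,"ry":0,"rz":0,"jaw":0}]' ;python3 -m pendant '[{"x":0,"y":0,"z":0.008,"rx":0,"ry":0,"rz":0,"jaw":0},{"x":0,"y":0,"z":0.008,"rx":0,"ry":0,"rz":0,"jaw":0},{"x":0,"y":0,"z":0.008,"rx":0,"ry":0,"rz":0,"jaw":0}]'
```

```text
t: 7.2
eef_pos: [450.0, -312.5, 403.2]
tcp_rot: [3.141, -0.0, 0.459]
ft_force: [-2.6, 2.7, 8.8]
opening: 0.205
t: 7.58
eef_pos: [450.0, -312.5, 403.1]
tcp_rot: [3.14, -0.001, 0.459]
ft_force: [-3.8, 3.7, 18.0]
opening: 0.202
```

```bash
python3 -m pendant '[{"x":0,"y":0,"z":-0.1,"rx":0,"ry":0,"rz":0,"jaw":0},{"x":0,"y":0,"z":-0.3,"rx":0,"ry":0,"rz":0,"jaw":0},{"x":0,"y":0,"z":-0.33,"rx":0,"ry":0,"rz":0,"jaw":0},{"x":0,"y":0,"z":-0.33,"rx":0,"ry":0,"rz":0,"jaw":0}]'
python3 - <<'E'
from h import *
w=shot("wrist","w6");s=shot("scene","s6");crop(s,60,170,260,330,4,"s6c");crop(w,200,80,440,280,3,"w6c")
import pickle;pickle.dump(w,open("w6.pkl","wb"))
st=env.state();print(st['eef_pos'],st['ft_force'])
E
```

```text
t: 8.07
eef_pos: [449.9, -312.5, 450.7]
tcp_rot: [3.142, 0.0, 0.459]
ft_force: [-0.0, -0.2, -1.6]
opening: 0.203
[ 449.96624111 -312.53646527  450.1184006 ] [ 0.32518291  0.77485493 -1.38514172]
```

View pics/w6c.png

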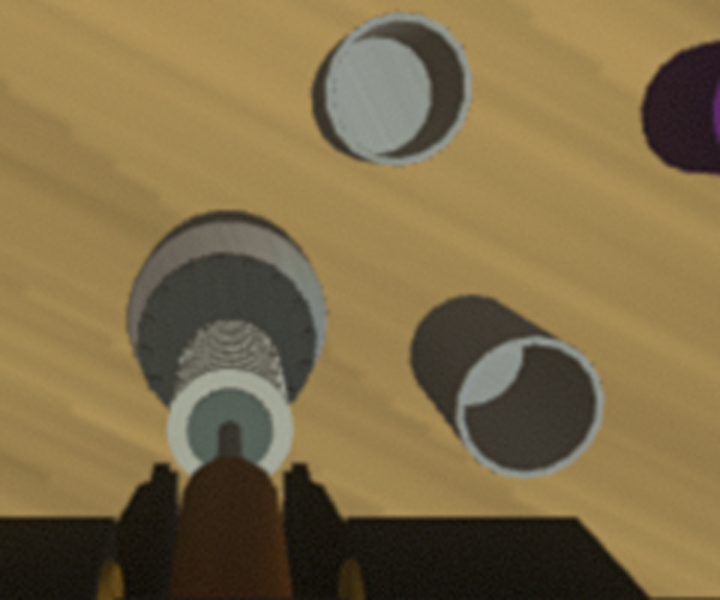

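View pics/s6c.png

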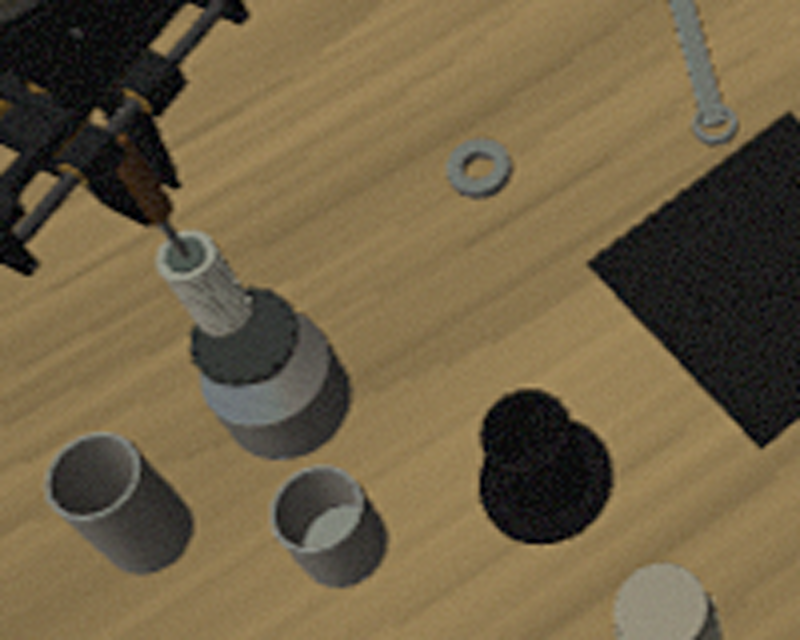

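```bash
python3 - <<'E'
from h import *
import pickle
np.set_printoptions(precision=3,suppress=True)
w=pickle.load(open("w6.pkl","rb"))
f=lambda a,b:(200+a/3-.33,80+b/3-.33)
for n,p,z in [("tall",(530,406),95),("short",(397,89),65),("head",(230,428),198.5)]: print(n,onz(w,*f(*p),z))
st=env.state();print(st['eef_pos'],tool(*(np.array([475,-422,0])-st['eef_pos'])))
E
```

```text
tall [ 476.419 -421.682   95.   ]
short [ 554.621 -329.719   65.   ]
head [ 449.424 -314.058  198.5  ]
[ 449.966 -312.536  450.118] [-0.172  0.732  3.   ]
```

```bash
python3 -m pendant '[{"x":-0.05,"y":0.25,"z":0,"rx":0,"ry":0,"rz":0,"jaw":0},{"x":-0.11,"y":0.5,"z":0,"rx":0,"ry":0,"rz":0,"jaw":0},{"x":-0.161,"y":0.726,"z":0,"rx":0,"ry":0,"rz":0,"jaw":0},{"x":-0.161,"y":0.726,"z":0,"rx":0,"ry":0,"rz":0,"jaw":0},{"x":-0.161,"y":0.726,"z":0,"rx":0,"ry":0,"rz":0,"jaw":0}]'
python3 - <<'E'
from h import *
w=shot("wrist","w7");s=shot("scene","s7");t=shot("top");crop(s,40,170,240,330,4,"s7c");crop(w,200,80,440,280,3,"w7c");crop(t,340,200,460,300,6,"t7c")
st=env.state();print(st['eef_pos'],st['ft_force'])
E
```

```text
t: 8.8
eef_pos: [476.5, -420.5, 450.3]
tcp_rot: [-3.14, 0.0, 0.459]
ft_force: [0.0, 0.6, -1.5]
opening: 0.201
[ 476.59601954 -420.04133149  451.30474509] [-0.14980691  0.317612   -0.0734166 ]
```

View pics/w7c.png

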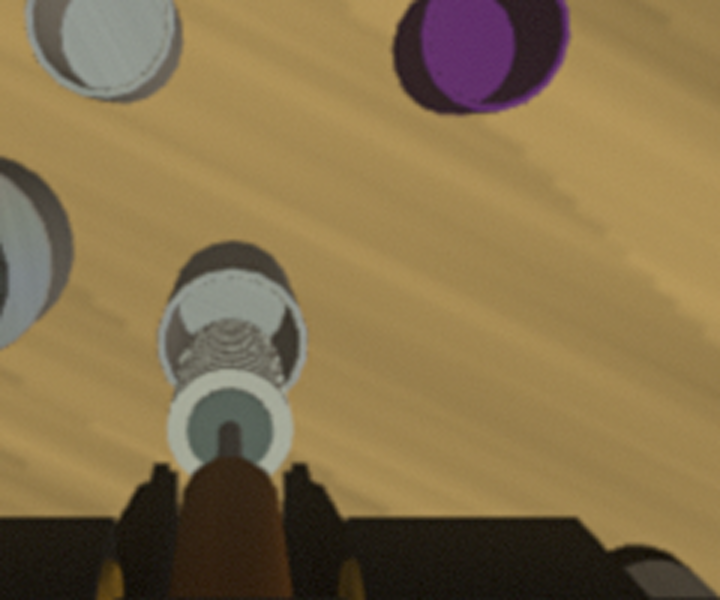

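View pics/s7c.png

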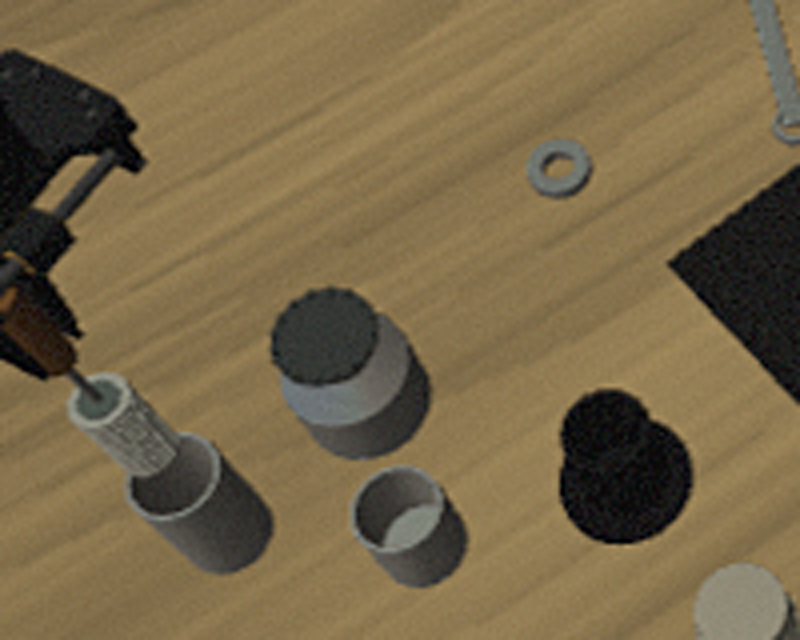

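View pics/t7c.png

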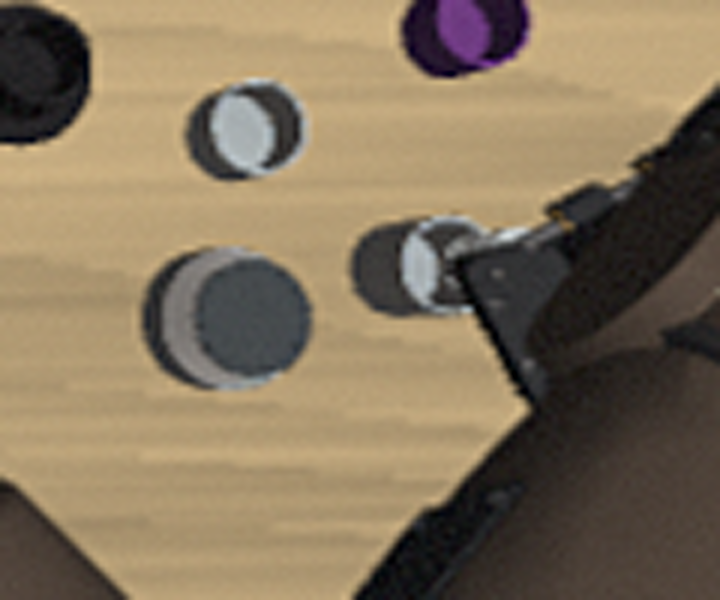

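```bash
python3 -m pendant '[{"x":0,"y":0,"z":0.2,"rx":0,"ry":0,"rz":0,"jaw":0},{"x":0,"y":0,"z":0.35,"rx":0,"ry":0,"rz":0,"jaw":0},{"x":0,"y":0,"z":0.5,"rx":0,"ry":0,"rz":0,"jaw":0},{"x":0,"y":0,"z":0.5,"rx":0,"ry":0,"rz":0,"jaw":0}]' && python3 -m pendant '[{"x":0,"y":0,"z":0.15,"rx":0,"ry":0,"rz":0,"jaw":0},{"x":0,"y":0,"z":0.28,"rx":0,"ry":0,"rz":0,"jaw":0},{"x":0,"y":0,"z":0.3,"rx":0,"ry":0,"rz":0,"jaw":0},{"x":0,"y":0,"z":0.3,"rx":0,"ry":0,"rz":0,"jaw":0}]'
```

```text
t: 9.45
eef_pos: [476.6, -420.2, 375.2]
tcp_rot: [-3.139, 0.001, 0.459]
ft_force: [-0.2, 0.1, -0.6]
opening: 0.205
t: 9.95
eef_pos: [476.8, -420.9, 332.4]
tcp_rot: [3.14, -0.0, 0.459]
ft_force: [0.2, 0.3, -1.5]
opening: 0.209
```

```bash
python3 -m pendant '[{"x":0,"y":0,"z":0.02,"rx":0,"ry":0,"rz":0,"jaw":0},{"x":0,"y":0,"z":0.035,"rx":0,"ry":0,"rz":0,"jaw":0},{"x":0,"y":0,"z":0.035,"rx":0,"ry":0,"rz":0,"jaw":0},{"x":0,"y":0,"z":0.035,"rx":0,"ry":0,"rz":0,"jaw":0}]'; python3 -c "
from h import *
w=shot('wrist');crop(w,200,80,440,280,3,'w8c')"
```

```text
t: 10.45
eef_pos: [476.6, -420.9, 326.2]
tcp_rot: [3.141, -0.0, 0.459]
ft_force: [0.4, 0.1, 2.3]
opening: 0.204
```

View pics/w8c.png

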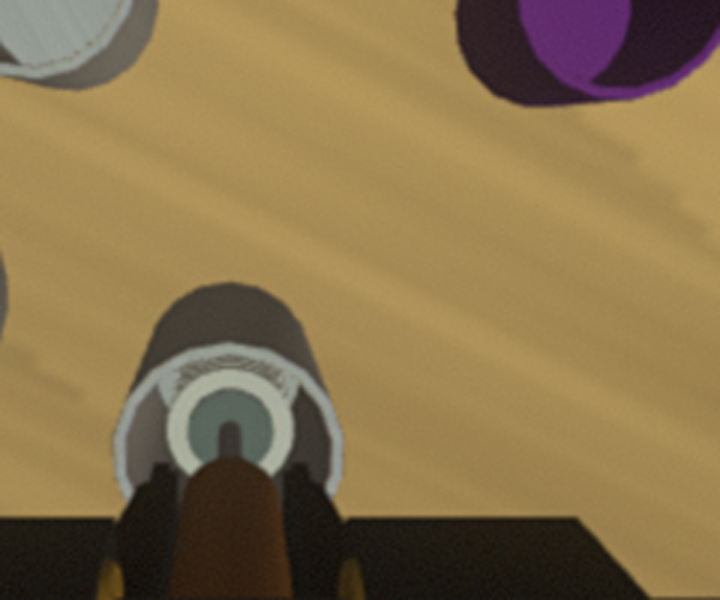

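```bash
for i in 1 2 3; do python3 -m pendant '[{"x":0,"y":0,"z":-0.25,"rx":0,"ry":0,"rz":0,"jaw":0},{"x":0,"y":0,"z":-0.53,"rx":0,"ry":0,"rz":0,"jaw":0},{"x":0,"y":0,"z":-0.53,"rx":0,"ry":0,"rz":0,"jaw":0},{"x":0,"y":0,"z":-0.53,"rx":0,"ry":0,"rz":0,"jaw":0},{"x":0,"y":0,"z":-0.3,"rx":0,"ry":0,"rz":0,"jaw":0},{"x":0,"y":0,"z":-0.1,"rx":0,"ry":0,"rz":0,"jaw":0},{"x":0,"y":0,"z":-0.02,"rx":0,"ry":0,"rz":0,"jaw":0},{"x":0,"y":0,"z":0.002,"rx":0,"ry":0,"rz":0,"jaw":0},{"x":0,"y":0,"z":0.002,"rx":0,"ry":0,"rz":0,"jaw":0}]'; done; python3 -c "
from h import *
w=shot('wrist');crop(w,200,80,440,280,3,'w9c')"
```

```text
t: 11.62
eef_pos: [476.7, -420.9, 325.8]
tcp_rot: [-3.142, 0.0, 0.459]
ft_force: [0.2, 0.5, -1.4]
opening: 0.205
t: 12.75
eef_pos: [476.7, -420.9, 325.5]
tcp_rot: [3.142, 0.0, 0.459]
ft_force: [-0.4, 0.2, -0.8]
opening: 0.206
t: 13.88
eef_pos: [476.7, -420.9, 325.3]
tcp_rot: [3.141, -0.0, 0.459]
ft_force: [0.3, 0.4, -1.0]
opening: 0.209
```

View pics/w9c.png

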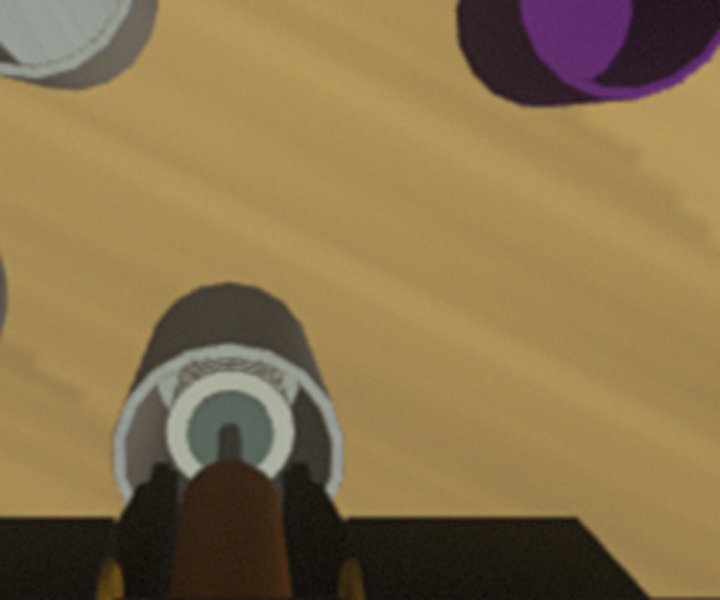

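```bash
python3 -m pendant '[{"x":0,"y":0,"z":0.008,"rx":0,"ry":0,"rz":0,"jaw":0},{"x":0,"y":0,"z":0.008,"rx":0,"ry":0,"rz":0,"jaw":0},{"x":0,"y":0,"z":0.008,"rx":0,"ry":0,"rz":0,"jaw":0}]'
```

```text
t: 14.3
eef_pos: [476.7, -420.9, 324.7]
tcp_rot: [3.14, -0.0, 0.459]
ft_force: [-1.1, 0.2, 5.3]
opening: 0.207
```

```bash
for i in 1 2; do python3 -m pendant '[{"x":0,"y":0,"z":-0.25,"rx":0,"ry":0,"rz":0,"jaw":0},{"x":0,"y":0,"z":-0.53,"rx":0,"ry":0,"rz":0,"jaw":0},{"x":0,"y":0,"z":-0.55,"rx":0,"ry":0,"rz":0,"jaw":0},{"x":0,"y":0,"z":-0.55,"rx":0,"ry":0,"rz":0,"jaw":0},{"x":0,"y":0,"z":-0.3,"rx":0,"ry":0,"rz":0,"jaw":0},{"x":0,"y":0,"z":-0.1,"rx":0,"ry":0,"rz":0,"jaw":0},{"x":0,"y":0,"z":-0.02,"rx":0,"ry":0,"rz":0,"jaw":0},{"x":0,"y":0,"z":0.003,"rx":0,"ry":0,"rz":0,"jaw":0},{"x":0,"y":0,"z":0.003,"rx":0,"ry":0,"rz":0,"jaw":0}]'; done
python3 -m pendant '[{"x":0,"y":0,"z":-0.3,"rx":0,"ry":0,"rz":0,"jaw":0},{"x":0,"y":0,"z":-0.6,"rx":0,"ry":0,"rz":0,"jaw":0},{"x":0,"y":0,"z":-0.85,"rx":0,"ry":0,"rz":0,"jaw":0},{"x":0,"y":0,"z":-0.85,"rx":0,"ry":0,"rz":0,"jaw":0},{"x":0,"y":0,"z":-0.85,"rx":0,"ry":0,"rz":0,"jaw":0}]'
python3 - <<'E'
from h import *
import pickle
w=shot("wrist","wa");s=shot("scene","sa");t=shot("top","ta");pickle.dump((w,s,t),open("a.pkl","wb"))
st=env.state();print(st['eef_pos'],st['ft_force'])
E
```

```text
t: 15.42
eef_pos: [476.6, -420.8, 323.8]
tcp_rot: [-3.141, 0.0, 0.459]
ft_force: [-1.5, 1.4, 4.4]
opening: 0.209
t: 16.55
eef_pos: [476.6, -420.9, 323.2]
tcp_rot: [-3.141, 0.0, 0.459]
ft_force: [-1.0, 1.2, 1.0]
opening: 0.209
t: 17.18
eef_pos: [476.5, -420.8, 449.5]
tcp_rot: [-3.14, 0.0, 0.459]
ft_force: [-0.3, -0.2, -2.0]
opening: 0.206
[ 476.65210534 -420.91397826  449.0236499 ] [-0.10226646  0.35151328 -0.82008615]
```

View pics/wa.png

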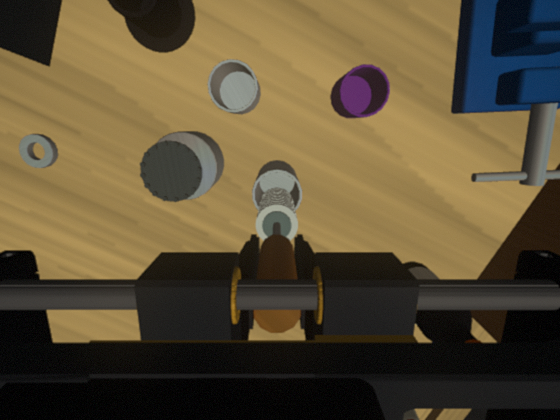

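View pics/sa.png

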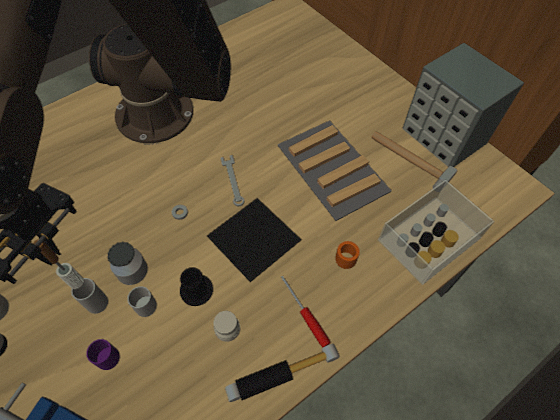

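View pics/ta.png

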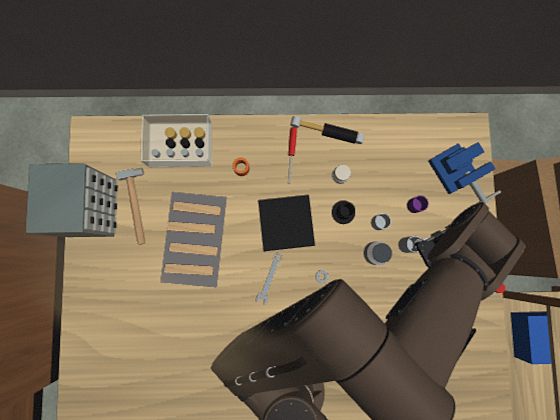

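```bash
python3 - <<'E'
from h import *
import pickle
np.set_printoptions(precision=3,suppress=True)
w,s,t=pickle.load(open("a.pkl","rb")); crop(w,190,40,280,130,6,"wac")
print(onz(w,233.5,87,65)); 
st=env.state();print(tool(*(np.array([555.2,-329,0])-st['eef_pos'])))
E
```

```text
[ 554.171 -332.392   65.   ]
[ 0.743 -0.311  2.994]
```

View pics/wac.png

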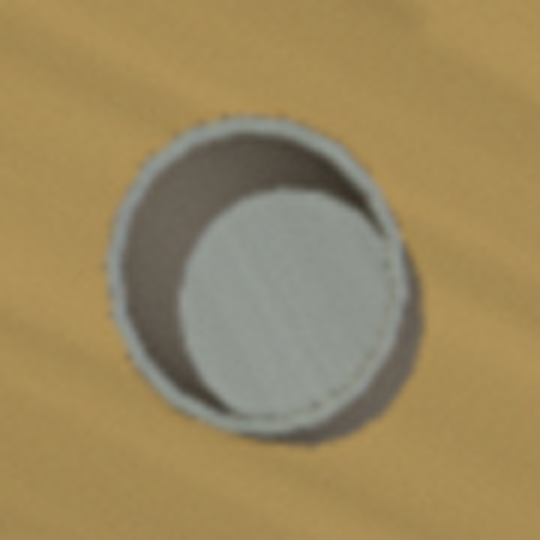

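```bash
python3 -m pendant '[{"x":0.25,"y":-0.1,"z":0,"rx":0,"ry":0,"rz":0,"jaw":0},{"x":0.5,"y":-0.21,"z":0,"rx":0,"ry":0,"rz":0,"jaw":0},{"x":0.743,"y":-0.311,"z":0,"rx":0,"ry":0,"rz":0,"jaw":0},{"x":0.743,"y":-0.311,"z":0,"rx":0,"ry":0,"rz":0,"jaw":0},{"x":0.743,"y":-0.311,"z":0.2,"rx":0,"ry":0,"rz":0,"jaw":0},{"x":0.743,"y":-0.311,"z":0.25,"rx":0,"ry":0,"rz":0,"jaw":0},{"x":0.743,"y":-0.311,"z":0.25,"rx":0,"ry":0,"rz":0,"jaw":0}]'
python3 - <<'E'
from h import *
w=shot("wrist");crop(w,200,80,440,280,3,"wbc");s=shot("scene");crop(s,60,170,260,330,4,"sbc");
st=env.state();print(st['eef_pos'],st['ft_force'])
E
```

```text
t: 18.2
eef_pos: [555.6, -330.3, 412.6]
tcp_rot: [-3.141, 0.001, 0.458]
ft_force: [-0.2, -0.5, -1.0]
opening: 0.204
[ 555.75579368 -330.15820485  413.73934306] [ 0.96529645 -0.72029475 -0.72993231]
```

View pics/wbc.png

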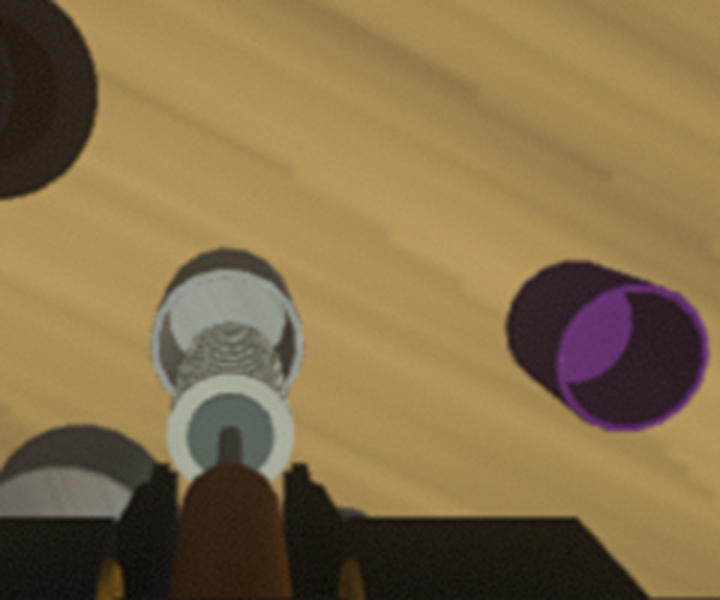

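View pics/sbc.png

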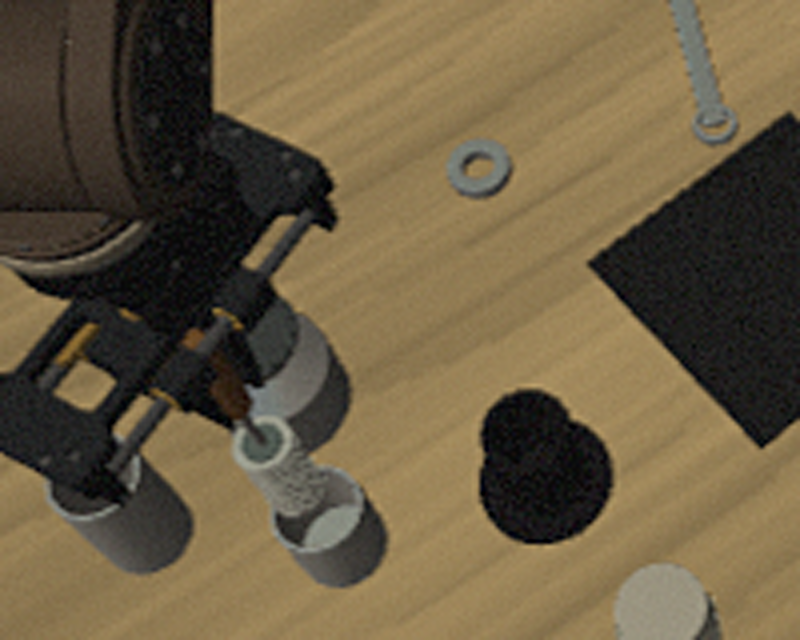

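```bash
python3 -m pendant '[{"x":0,"y":-0.006,"z":0.15,"rx":0,"ry":0,"rz":0,"jaw":0},{"x":0,"y":-0.006,"z":0.35,"rx":0,"ry":0,"rz":0,"jaw":0},{"x":0,"y":-0.006,"z":0.54,"rx":0,"ry":0,"rz":0,"jaw":0},{"x":0,"y":-0.006,"z":0.58,"rx":0,"ry":0,"rz":0,"jaw":0},{"x":0,"y":-0.006,"z":0.58,"rx":0,"ry":0,"rz":0,"jaw":0}]' && python3 -m pendant '[{"x":0,"y":0,"z":0.015,"rx":0,"ry":0,"rz":0,"jaw":0},{"x":0,"y":0,"z":0.025,"rx":0,"ry":0,"rz":0,"jaw":0},{"x":0,"y":0,"z":0.025,"rx":0,"ry":0,"rz":0,"jaw":0},{"x":0,"y":0,"z":0.025,"rx":0,"ry":0,"rz":0,"jaw":0}]'
```

```text
t: 18.92
eef_pos: [555.6, -329.1, 326.9]
tcp_rot: [3.141, -0.0, 0.459]
ft_force: [1.0, -0.0, -0.2]
opening: 0.208
t: 19.42
eef_pos: [555.6, -328.9, 323.1]
tcp_rot: [3.14, -0.001, 0.459]
ft_force: [-0.6, 0.5, 6.9]
opening: 0.21
```

```bash
for i in 1 2 3; do python3 -m pendant '[{"x":0,"y":0,"z":-0.2,"rx":0,"ry":0,"rz":0,"jaw":0},{"x":0,"y":0,"z":-0.37,"rx":0,"ry":0,"rz":0,"jaw":0},{"x":0,"y":0,"z":-0.37,"rx":0,"ry":0,"rz":0,"jaw":0},{"x":0,"y":0,"z":-0.37,"rx":0,"ry":0,"rz":0,"jaw":0},{"x":0,"y":0,"z":-0.2,"rx":0,"ry":0,"rz":0,"jaw":0},{"x":0,"y":0,"z":-0.06,"rx":0,"ry":0,"rz":0,"jaw":0},{"x":0,"y":0,"z":-0.01,"rx":0,"ry":0,"rz":0,"jaw":0},{"x":0,"y":0,"z":0.003,"rx":0,"ry":0,"rz":0,"jaw":0},{"x":0,"y":0,"z":0.003,"rx":0,"ry":0,"rz":0,"jaw":0}]'; done
python3 -m pendant '[{"x":0,"y":0,"z":-0.25,"rx":0,"ry":0,"rz":0,"jaw":0},{"x":0,"y":0,"z":-0.5,"rx":0,"ry":0,"rz":0,"jaw":0},{"x":0,"y":0,"z":-0.8,"rx":0,"ry":0,"rz":0,"jaw":0},{"x":0,"y":0,"z":-0.85,"rx":0,"ry":0,"rz":0,"jaw":0},{"x":0,"y":0,"z":-0.85,"rx":0,"ry":0,"rz":0,"jaw":0}]'
python3 - <<'E'
from h import *
import pickle
np.set_printoptions(precision=3,suppress=True)
w=shot("wrist","wd");s=shot("scene","sd");crop(w,170,20,370,240,3,"wdc");pickle.dump(w,open("d.pkl","wb"))
st=env.state();print(st['eef_pos'],st['ft_force'],tool(*(np.array([594.5,-207.7,0])-st['eef_pos'])))
E
```

```text
t: 20.55
eef_pos: [555.3, -328.5, 322.9]
tcp_rot: [-3.14, 0.0, 0.459]
ft_force: [-5.2, 4.2, 14.4]
opening: 0.208
t: 21.68
eef_pos: [555.3, -328.5, 322.6]
tcp_rot: [-3.141, 0.0, 0.459]
ft_force: [-5.1, 4.0, 16.5]
opening: 0.207
t: 22.8
eef_pos: [555.3, -328.5, 322.2]
tcp_rot: [-3.141, -0.0, 0.459]
ft_force: [-3.5, 5.1, 17.9]
opening: 0.206
t: 23.42
eef_pos: [555.4, -328.8, 447.6]
tcp_rot: [-3.141, 0.0, 0.459]
ft_force: [-0.4, 0.0, -1.1]
opening: 0.209
[ 555.432 -328.86   446.507] [-0.226  0.527 -1.788] [ 0.595 -0.602  2.977]
```

View pics/wdc.png

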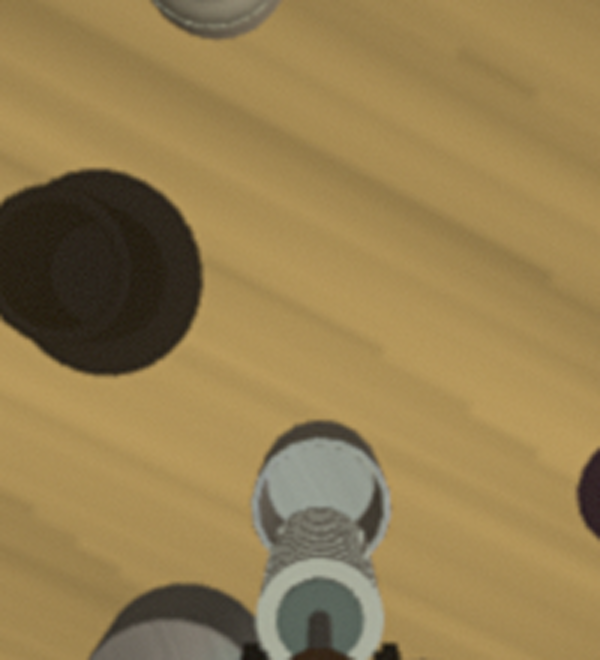

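View pics/sd.png

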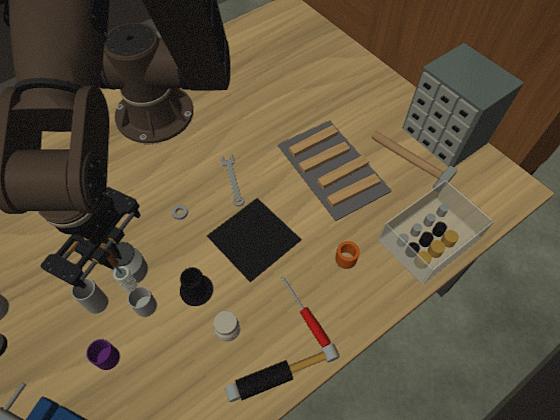

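```bash
python3 - <<'E'
from h import *
import pickle
np.set_printoptions(precision=3,suppress=True)
w=pickle.load(open("d.pkl","rb"))
f=lambda a,b:(170+a/3-.33,20+b/3-.33)
print(onz(w,*f(98,272),4),onz(w,*f(202,272),4),onz(w,*f(98,376),4),onz(w,*f(98,168),4))
g=np.clip((w["img"][60:160,150:250].astype(float)-10)*5,0,255).astype(np.uint8)
cv2.imwrite("pics/pot.png",cv2.resize(g[:,:,::-1],None,fx=6,fy=6,interpolation=cv2.INTER_CUBIC))
st=env.state();print(onz(w,170+320/3-.33,20+619/3-.33,195.5),st['eef_pos'])
E
```

```text
[ 592.954 -207.396    4.   ] [ 612.296 -246.547    4.   ] [ 553.373 -224.166    4.   ] [ 630.526 -191.477    4.   ]
[ 552.111 -331.487  195.5  ] [ 555.432 -328.86   446.507]
```

View pics/pot.png

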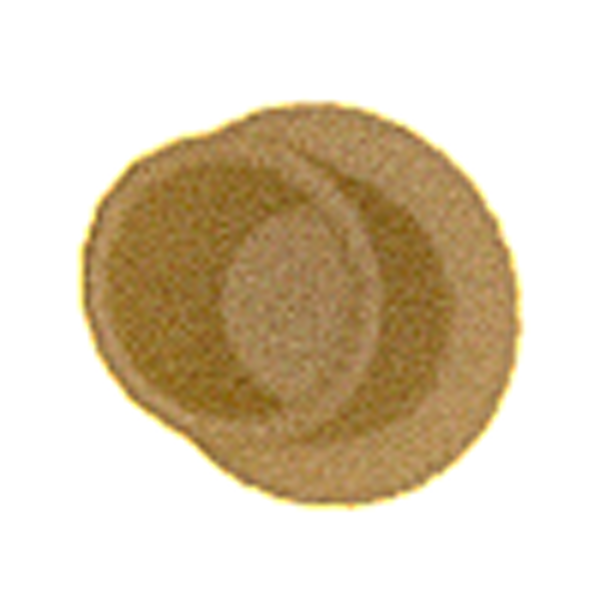

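```bash
python3 - <<'E'
from h import *
import pickle
np.set_printoptions(precision=3,suppress=True)
w=pickle.load(open("d.pkl","rb"))
print(onz(w,188.2,107.8,80))
for z in (198,200): print(onz(w,170+320/3-.33,20+619/3-.33,z))
s=shot("scene");w=shot("wrist");crop(s,60,220,200,330,5,"sec");crop(w,210,170,350,270,5,"wec");t=shot("top");crop(t,320,190,440,290,6,"tec")
E
```

```text
[ 593.366 -209.765   80.   ]
[ 552.826 -331.133  198.   ]
[ 553.399 -330.85   200.   ]
```

View pics/sec.png

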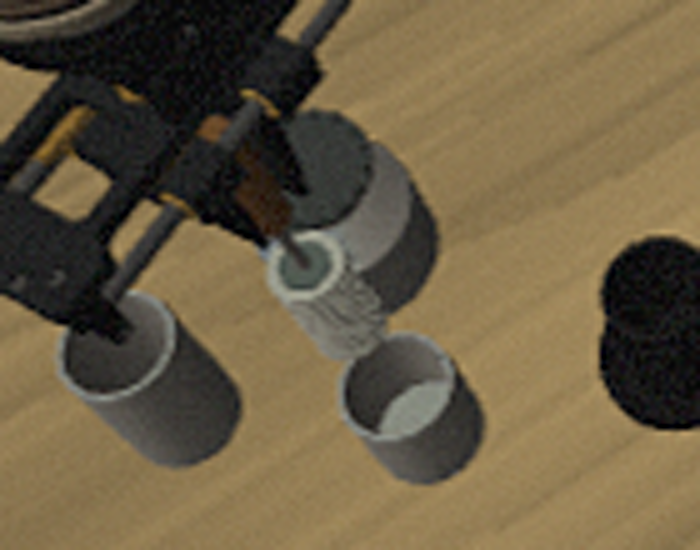

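View pics/wec.png

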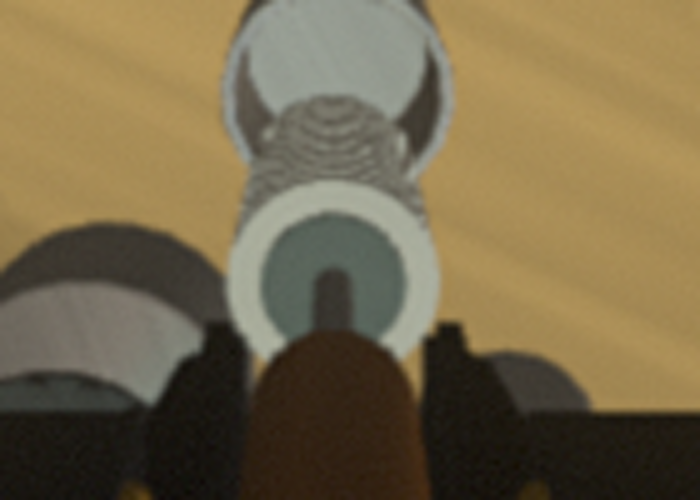

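View pics/tec.png

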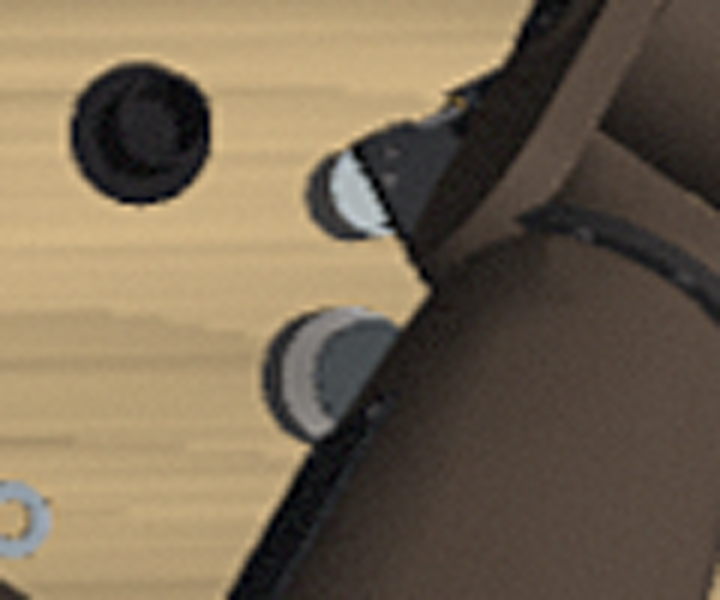

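```bash
python3 - <<'E'
from h import *
np.set_printoptions(precision=3,suppress=True)
w=shot("wrist");st=env.state();r=R.from_euler('xyz',st['tcp_rot'])
print(st['eef_pos'])
for (u,v,z,rad) in [(210+330/5-.4,170+95/5-.4,129.8,16),(210+333/5-.4,170+180/5-.4,199.8,16),(210+333/5-.4,170+211/5-.4,199.8,11)]:
    print(r.inv().apply(onz(w,u,v,z)-st['eef_pos'])-[rad,0,0])
for (u,v) in [(210+228/5-.4,170+283/5-.4),(210+438/5-.4,170+283/5-.4)]: print(r.inv().apply(onz(w,u,v,199.8)-st['eef_pos']))
E
```

```text
[ 555.547 -328.952  447.297]
[ -4.049   0.377 317.487]
[ -2.955   0.932 247.485]
[ -2.623   0.932 247.489]
[ -2.655 -14.588 247.52 ]
[ -2.645  16.448 247.475]
```

```bash
python3 -m pendant '[{"x":0.2,"y":-0.2,"z":0,"rx":0,"ry":0.03,"rz":0,"jaw":0},{"x":0.4,"y":-0.42,"z":0,"rx":0,"ry":0.03,"rz":0,"jaw":0},{"x":0.559,"y":-0.612,"z":0,"rx":0,"ry":0.03,"rz":0,"jaw":0},{"x":0.559,"y":-0.612,"z":0,"rx":0,"ry":0.03,"rz":0,"jaw":0},{"x":0.559,"y":-0.612,"z":0.15,"rx":0,"ry":0.03,"rz":0,"jaw":0},{"x":0.559,"y":-0.612,"z":0.2,"rx":0,"ry":0.03,"rz":0,"jaw":0},{"x":0.559,"y":-0.612,"z":0.2,"rx":0,"ry":0.03,"rz":0,"jaw":0}]'
python3 - <<'E'
from h import *
w=shot("wrist");g=np.clip(w["img"][130:280,190:370].astype(float)*2,0,255).astype(np.uint8)
cv2.imwrite("pics/wf.png",cv2.resize(g[:,:,::-1],None,fx=4,fy=4,interpolation=cv2.INTER_CUBIC))
s=shot("scene");g=np.clip(s["img"][200:320,120:260].astype(float)*2,0,255).astype(np.uint8)
cv2.imwrite("pics/sf.png",cv2.resize(g[:,:,::-1],None,fx=5,fy=5,interpolation=cv2.INTER_CUBIC))
import pickle;pickle.dump((w,s,env.state()),open("f.pkl","wb"))
E
```

```text
t: 24.6
eef_pos: [590.0, -210.0, 417.9]
tcp_rot: [-3.141, -0.023, 0.458]
ft_force: [0.5, -0.4, -1.3]
opening: 0.211
```

View pics/wf.png

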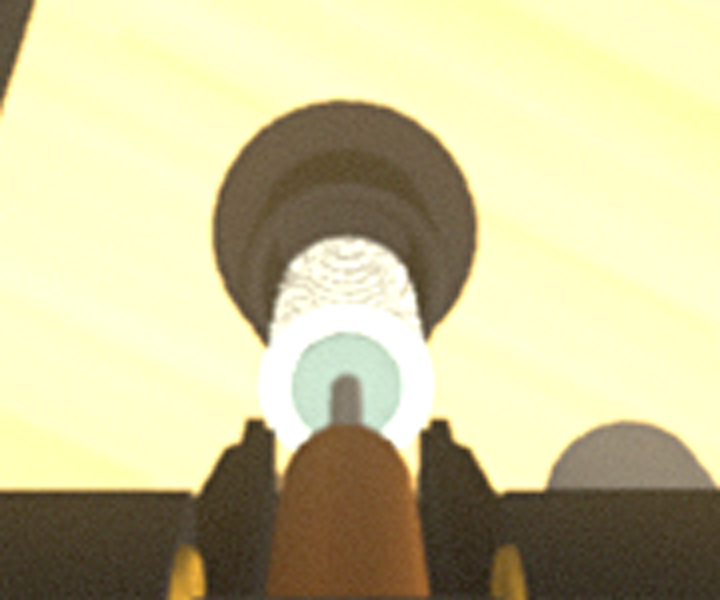

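View pics/sf.png

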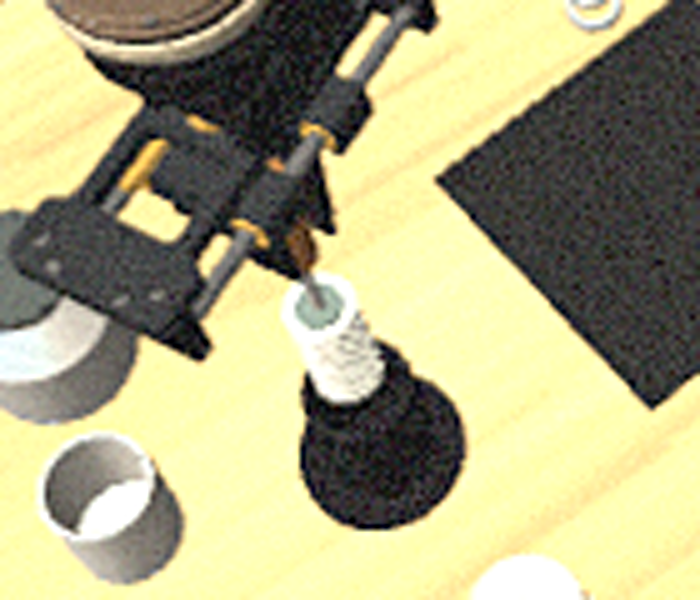

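```bash
python3 - <<'E'
from h import *
import pickle
np.set_printoptions(precision=2,suppress=True)
w,s,st=pickle.load(open("f.pkl","rb"))
yaw=st['tcp_rot'][2]; X=np.array([np.cos(yaw),np.sin(yaw),0])
q=lambda a,b,z,r: onz(w,190+a/4-.37,130+b/4-.37,z)-r*X
print("bristle",q(347,236,100.5,16),"pot",q(345,182,80,27),"foot",q(345,100,4,42), "headtop",q(347,304,170.5,16))
E
```

```text
bristle [ 593.18 -209.6   100.5 ] pot [ 592.15 -209.56   80.  ] foot [ 592.29 -209.4     4.  ] headtop [ 592.68 -209.82  170.5 ]
```

```bash
python3 -m pendant '[{"x":-0.008,"y":0,"z":0.1,"rx":0,"ry":0,"rz":0,"jaw":0},{"x":-0.012,"y":0,"z":0.25,"rx":0,"ry":0,"rz":0,"jaw":0},{"x":-0.016,"y":0,"z":0.4,"rx":0,"ry":0,"rz":0,"jaw":0},{"x":-0.019,"y":0,"z":0.55,"rx":0,"ry":0,"rz":0,"jaw":0},{"x":-0.02,"y":0,"z":0.6,"rx":0,"ry":0,"rz":0,"jaw":0},{"x":-0.02,"y":0,"z":0.6,"rx":0,"ry":0,"rz":0,"jaw":0}]' && python3 -m pendant '[{"x":0,"y":0,"z":0.02,"rx":0,"ry":0,"rz":0,"jaw":0},{"x":0,"y":0,"z":0.028,"rx":0,"ry":0,"rz":0,"jaw":0},{"x":0,"y":0,"z":0.028,"rx":0,"ry":0,"rz":0,"jaw":0},{"x":0,"y":0,"z":0.028,"rx":0,"ry":0,"rz":0,"jaw":0}]'
```

```text
t: 25.45
eef_pos: [589.2, -209.9, 328.0]
tcp_rot: [-3.141, -0.023, 0.459]
ft_force: [1.1, 0.2, -0.6]
opening: 0.206
t: 25.95
eef_pos: [589.3, -209.8, 324.4]
tcp_rot: [3.141, -0.024, 0.459]
ft_force: [0.4, 0.1, -0.5]
opening: 0.21
```

```bash
python3 -m pendant '[{"x":0,"y":0,"z":0.007,"rx":0,"ry":0,"rz":0,"jaw":0},{"x":0,"y":0,"z":0.007,"rx":0,"ry":0,"rz":0,"jaw":0},{"x":0,"y":0,"z":0.007,"rx":0,"ry":0,"rz":0,"jaw":0}]'; python3 -m pendant '[{"x":0,"y":0,"z":0.007,"rx":0,"ry":0,"rz":0,"jaw":0},{"x":0,"y":0,"z":0.007,"rx":0,"ry":0,"rz":0,"jaw":0},{"x":0,"y":0,"z":0.007,"rx":0,"ry":0,"rz":0,"jaw":0}]'
```

```text
t: 26.32
eef_pos: [589.4, -209.8, 323.4]
tcp_rot: [3.141, -0.024, 0.459]
ft_force: [-0.5, 0.3, 2.4]
opening: 0.207
t: 26.7
eef_pos: [589.4, -209.7, 323.3]
tcp_rot: [3.14, -0.025, 0.459]
ft_force: [-0.8, 1.5, 12.2]
opening: 0.207
```

Seated on the pot's floor. Release gently.

```bash
python3 -m pendant '[{"x":0,"y":0,"z":-0.007,"rx":0,"ry":0,"rz":0,"jaw":0},{"x":0,"y":0,"z":-0.007,"rx":0,"ry":0,"rz":0,"jaw":0.24},{"x":0,"y":0,"z":-0.007,"rx":0,"ry":0,"rz":0,"jaw":0.3},{"x":0,"y":0,"z":-0.007,"rx":0,"ry":0,"rz":0,"jaw":0.4},{"x":0,"y":0,"z":-0.007,"rx":0,"ry":0,"rz":0,"jaw":0.55},{"x":0,"y":0,"z":-0.007,"rx":0,"ry":0,"rz":0,"jaw":0.7},{"x":0,"y":0,"z":-0.007,"rx":0,"ry":0,"rz":0,"jaw":0.7},{"x":0,"y":0,"z":-0.007,"rx":0,"ry":0,"rz":0,"jaw":0.7}]' && python3 -m pendant '[{"x":-0.001,"y":0,"z":-0.15,"rx":0,"ry":0,"rz":0,"jaw":0.7},{"x":0,"y":0,"z":-0.4,"rx":0,"ry":0,"rz":0,"jaw":0.7},{"x":0,"y":0,"z":-0.75,"rx":0,"ry":-0.03,"rz":0,"jaw":0.7},{"x":0,"y":0,"z":-0.9,"rx":0,"ry":-0.03,"rz":0,"jaw":0.7},{"x":0,"y":0,"z":-0.9,"rx":0,"ry":-0.03,"rz":0,"jaw":0.7}]'
python3 - <<'E'
from h import *
w=shot("wrist","wg");s=shot("scene","sg");t=shot("top","tg");st=env.state();print(st['joints'])
E
```

```text
t: 27.7
eef_pos: [589.3, -209.8, 323.1]
tcp_rot: [3.141, -0.024, 0.459]
ft_force: [0.1, -0.4, -1.2]
opening: 0.697
t: 28.32
eef_pos: [586.3, -211.1, 459.6]
tcp_rot: [3.139, -0.002, 0.459]
ft_force: [-0.5, 0.3, -0.3]
opening: 0.701
[-4.51539664e-01  4.43970784e-01  1.49544124e+00 -5.91909746e-05
  1.20424779e+00  6.60502240e-01]
```

View pics/wg.png

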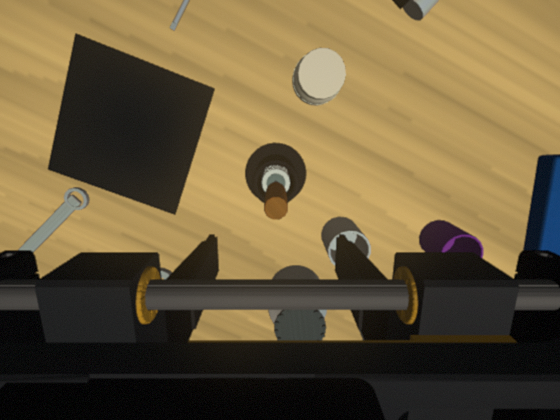

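View pics/sg.png

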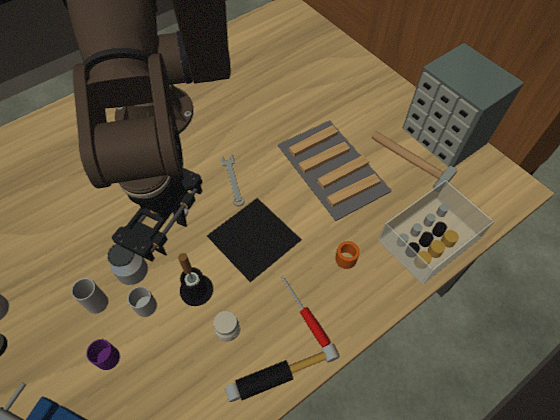

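```bash
python3 -m pendant '[{"x":0.1,"y":-0.25,"z":-0.05,"rx":0,"ry":0,"rz":-0.2,"jaw":0.7},{"x":0.2,"y":-0.5,"z":-0.1,"rx":0,"ry":0,"rz":-0.4,"jaw":0.7},{"x":0.28,"y":-0.75,"z":-0.1,"rx":0,"ry":0,"rz":-0.6,"jaw":0.7},{"x":0.35,"y":-1,"z":-0.1,"rx":0,"ry":0,"rz":-0.8,"jaw":0.7},{"x":0.35,"y":-1,"z":-0.1,"rx":0,"ry":0,"rz":-1,"jaw":0.7},{"x":0.35,"y":-1,"z":-0.1,"rx":0,"ry":0,"rz":-1,"jaw":0.7}]'
python3 - <<'E'
from h import *
w=shot("wrist","wh");st=env.state();print(st['joints'])
E
```

```text
t: 29.22
eef_pos: [567.2, -53.1, 471.9]
tcp_rot: [-3.14, 0.0, 1.244]
ft_force: [-0.2, -0.4, -0.2]
opening: 0.702
[-2.09910142e-01  3.50072264e-01  1.60527401e+00 -1.12037166e-04
  1.18783013e+00  1.20055130e-01]
```

View pics/wh.png

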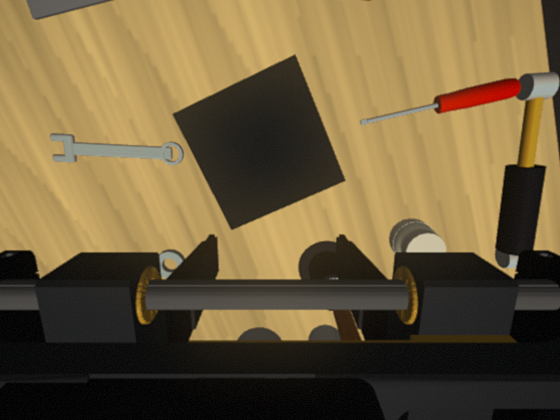

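```bash
cat >> h.py <<'E'
def quadpts(c,mask,z):
    """biggest component of mask -> 4 edge lines fitted -> corners cast on z; prints centre, sides, angles"""
    cs,_=cv2.findContours(mask.astype(np.uint8),cv2.RETR_EXTERNAL,cv2.CHAIN_APPROX_NONE)
    k=max(cs,key=cv2.contourArea); P=k[:,0].astype(np.float32)
    Wp=np.array([onz(c,u,v,z)[:2] for u,v in P],np.float32)
    r=cv2.minAreaRect(Wp); bx=cv2.boxPoints(r); cen=bx.mean(0)
    L=[]
    for i in range(4):
        a,b=bx[i],bx[(i+1)%4]; d=(b-a)/np.linalg.norm(b-a); n=np.array([-d[1],d[0]])
        s=(Wp-a)@d/np.linalg.norm(b-a); e=np.abs((Wp-a)@n)
        sel=Wp[(s>.1)&(s<.9)&(e<8)]
        vx,vy,x0,y0=cv2.fitLine(sel,cv2.DIST_HUBER,0,.01,.01).ravel(); L.append((np.array([x0,y0]),np.array([vx,vy])))
    C=[]
    for i in range(4):
        (p,d),(q,e)=L[i],L[(i+1)%4]; s=np.linalg.solve(np.stack([d,-e],1),q-p); C.append(p+s[0]*d)
    C=np.array(C); side=[np.linalg.norm(C[i]-C[(i+1)%4]) for i in range(4)]
    ang=[np.degrees(np.arctan2(d[1],d[0])) for _,d in L]
    return C.mean(0),np.round(side,1),np.round(ang,2),C
E
python3 - <<'E'
from h import *
w=shot("wrist");g=w["img"].max(2); m=np.zeros_like(g); m[45:232,165:350]=1
# mat is neutral dark, wood bright
print(np.percentile(g[100:180,220:300],[5,50,95]))
m=(g<75)&(m>0); m=cv2.morphologyEx(m.astype(np.uint8),cv2.MORPH_OPEN,np.ones((5,5)))
print(quadpts(w,m,4))
t=shot("top");g=t["img"].max(2);m=np.zeros_like(g);m[185:255,250:320]=1
print(quadpts(t,(g<70)&(m>0),4))
E
```

```text
[31. 36. 42.]
(array([558.9268  ,  -9.283926], dtype=float32), array([175.8, 176. , 175.8, 175.1], dtype=float32), array([-84.56,   5.27, -84.57,   5.58], dtype=float32), array([[ 479.72488, -104.75838],
       [ 654.7637 ,  -88.59795],
       [ 638.0979 ,   86.65739],
       [ 463.12094,   69.56323]], dtype=float32))
(array([570.4656  , -21.949154], dtype=float32), array([213.8, 238.9, 193.5, 235.6], dtype=float32), array([-1.51, 88.41,  3.37, 89.13], dtype=float32), array([[ 685.99365, -126.8479 ],
       [ 691.92456,   86.86705],
       [ 453.44415,   72.83676],
       [ 450.50012, -120.65253]], dtype=float32))
```

```bash
python3 -m pendant '[{"x":0.3,"y":-0.16,"z":0,"rx":0,"ry":0,"rz":0,"jaw":0.65},{"x":0.6,"y":-0.32,"z":0,"rx":0,"ry":0,"rz":0,"jaw":0.65},{"x":0.85,"y":-0.48,"z":0,"rx":0,"ry":0,"rz":0,"jaw":0.65}]' && python3 -m pendant '[{"x":0.3,"y":-0.16,"z":0,"rx":0,"ry":0,"rz":-0.2,"jaw":0.65},{"x":0.6,"y":-0.32,"z":0,"rx":0,"ry":0,"rz":-0.31,"jaw":0.65},{"x":0.81,"y":-0.48,"z":0,"rx":0,"ry":0,"rz":-0.31,"jaw":0.65},{"x":0.81,"y":-0.48,"z":0,"rx":0,"ry":0,"rz":-0.31,"jaw":0.65},{"x":0.81,"y":-0.48,"z":0,"rx":0,"ry":0,"rz":-0.31,"jaw":0.65}]'
python3 - <<'E'
from h import *
w=shot("wrist","wi");st=env.state();print(st['joints'])
E
```

```text
t: 29.75
eef_pos: [539.6, 91.5, 472.7]
tcp_rot: [-3.141, 0.0, 1.241]
ft_force: [0.8, 0.1, 0.9]
opening: 0.649
t: 30.38
eef_pos: [510.9, 228.1, 472.8]
tcp_rot: [-3.141, 0.0, 1.486]
ft_force: [0.6, -0.5, 0.7]
opening: 0.648
[ 3.01203213e-01  3.33538509e-01  1.62849660e+00 -2.99811483e-04
  1.17983581e+00  3.86449080e-01]
```

View pics/wi.png

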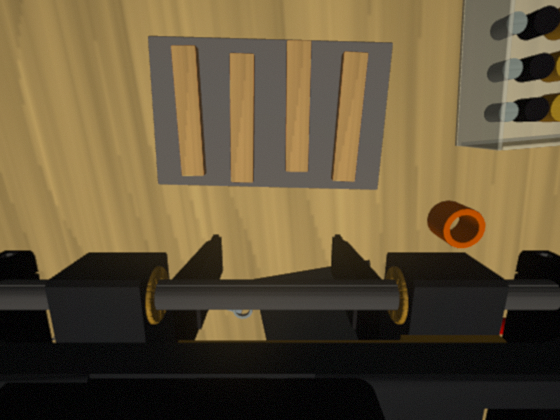

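```bash
cat > slats.py <<'E'
from h import *
np.set_printoptions(precision=2,suppress=True)
w=shot("wrist"); st=env.state()
hsv=cv2.cvtColor(w["img"],cv2.COLOR_RGB2HSV); g=w["img"]
m=np.zeros(g.shape[:2],bool); m[36:188,152:390]=1
grey=(hsv[...,1]<70)&(g.max(2)<130)
m=((hsv[...,1]>80)&m).astype(np.uint8)
m=cv2.morphologyEx(m,cv2.MORPH_OPEN,np.ones((3,3)))
for i,s,ce,mm in comps(m,800):
    if s[2]>60 : print("skip",s); continue
    c,side,ang,C=quadpts(w,mm,26)
    print(s,c,side,ang)
E
python3 slats.py
```

```text
skip [ 242   36  148  136 3887]
[ 170   45   36  131 3388] [406.71 320.29] [158.2  31.8 158.2  31.5] [-4.88 85.68 -4.86 85.78]
[ 331   51   37  131 3305] [608.99 295.85] [158.6  31.  158.4  31.4] [-8.74 82.57 -8.25 82.43]
[ 229   52   26  131 3167] [472.88 305.79] [159.4  28.  157.   30.9] [-9.57 84.07 -4.86 83.03]
```

```bash
python3 -m pendant '[{"x":0.25,"y":-0.15,"z":0.2,"rx":0,"ry":0,"rz":0,"jaw":0.65},{"x":0.497,"y":-0.297,"z":0.5,"rx":0,"ry":0,"rz":0,"jaw":0.65},{"x":0.497,"y":-0.297,"z":0.8,"rx":0,"ry":0,"rz":0,"jaw":0.65},{"x":0.497,"y":-0.297,"z":1,"rx":0,"ry":0,"rz":0,"jaw":0.65},{"x":0.497,"y":-0.297,"z":1,"rx":0,"ry":0,"rz":0,"jaw":0.65}]'
python3 - <<'E'
from h import *
w=shot("wrist","wj");st=env.state();print(st['joints'])
E
```

```text
t: 31.1
eef_pos: [472.8, 305.7, 321.4]
tcp_rot: [-3.138, 0.002, 1.486]
ft_force: [0.5, 0.6, 0.6]
opening: 0.65
[ 4.56857326e-01  5.01871325e-01  1.79963756e+00 -1.54784051e-04
  8.41233665e-01  5.41671622e-01]
```

View pics/wj.png

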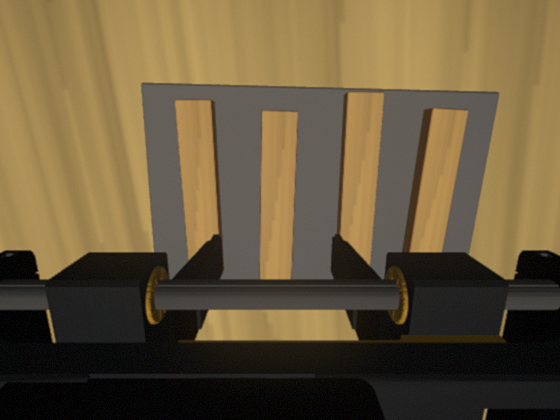

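```bash
python3 - <<'E'
from h import *
np.set_printoptions(precision=2,suppress=True)
w=shot("wrist");st=env.state();crop(w,150,80,500,290,2,"wjc")
r=R.from_euler('xyz',st['tcp_rot'])
g=cv2.cvtColor(w["img"],cv2.COLOR_RGB2HSV)[...,1].astype(int)
for v in (120,150,180,210,240,260):
    row=g[v]>85; xs=np.where(row[248:312])[0]+248
    a,b=onz(w,xs[0]-.5,v,26),onz(w,xs[-1]+.5,v,26)
    A,B=r.inv().apply(a-st['eef_pos']),r.inv().apply(b-st['eef_pos'])
    print(v,xs[0],xs[-1],"tool y",A[1],B[1],"mid",(A[1]+B[1])/2,"x",A[0])
for v in (109,110,111): print(v,r.inv().apply(onz(w,279,v,26)-st['eef_pos'])-[80,0,0],g[v,275:284].mean())
E
```

```text
120 260 296 tool y -14.610987720018791 16.05667858009783 mid 0.72284543003952 x 72.67409033680319
150 260 295 tool y -14.942058302589896 15.593825054838861 mid 0.3258833761244828 x 48.141151331554596
180 260 293 tool y -15.28896711724177 14.240339224351555 mid -0.5243139464451074 x 22.43457020271089
210 259 292 tool y -16.542691340856923 13.710288749172221 mid -1.4162012958423507 x -4.531834951895222
240 259 291 tool y -16.94724051755482 13.153606786200761 mid -1.89681686567703 x -32.85323746129013
260 259 290 tool y -17.228424414847712 12.457461035102789 mid -2.385481689872462 x -52.53816773204633
109 [  1.39   1.54 297.93] 22.666666666666668
110 [  0.6    1.54 297.93] 24.0
111 [ -0.19   1.54 297.93] 87.22222222222223
```

View pics/wjc.png

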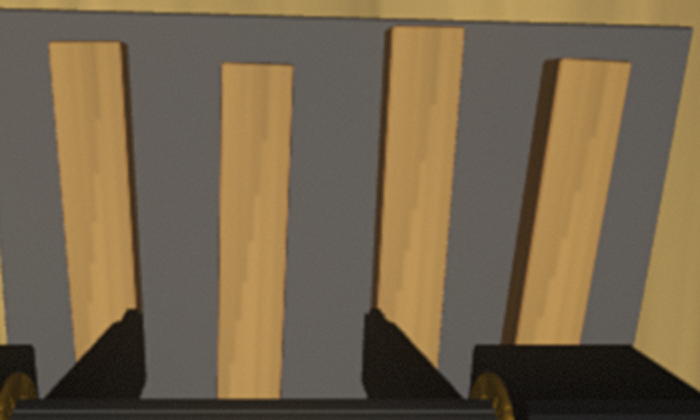

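```bash
python3 -m pendant '[{"x":0,"y":-0.008,"z":0.3,"rx":0,"ry":0,"rz":0.03,"jaw":0.6},{"x":0,"y":-0.008,"z":0.6,"rx":0,"ry":0,"rz":0.03,"jaw":0.6},{"x":0,"y":-0.008,"z":0.75,"rx":0,"ry":0,"rz":0.03,"jaw":0.6},{"x":0,"y":-0.008,"z":0.8,"rx":0,"ry":0,"rz":0.03,"jaw":0.6},{"x":0,"y":-0.008,"z":0.8,"rx":0,"ry":0,"rz":0.03,"jaw":0.4},{"x":0,"y":-0.008,"z":0.8,"rx":0,"ry":0,"rz":0.03,"jaw":0.2},{"x":0,"y":-0.008,"z":0.8,"rx":0,"ry":0,"rz":0.03,"jaw":0},{"x":0,"y":-0.008,"z":0.8,"rx":0,"ry":0,"rz":0.03,"jaw":0},{"x":0,"y":-0.008,"z":0.8,"rx":0,"ry":0,"rz":0.03,"jaw":0}]'
```

```text
t: 32.33
eef_pos: [471.4, 306.8, 203.9]
tcp_rot: [3.14, -0.001, 1.464]
ft_force: [-1.2, -0.5, 7.7]
opening: 0.317
```

```bash
python3 -m pendant '[{"x":0,"y":0,"z":0,"rx":0,"ry":0,"rz":0,"jaw":0},{"x":0,"y":0,"z":0,"rx":0,"ry":0,"rz":0,"jaw":0}]';python3 -m pendant '[{"x":0,"y":0,"z":-0.1,"rx":0,"ry":0,"rz":0,"jaw":0},{"x":0,"y":0,"z":-0.4,"rx":0,"ry":0,"rz":0,"jaw":0},{"x":0,"y":0,"z":-0.7,"rx":0,"ry":0,"rz":0,"jaw":0},{"x":0,"y":0,"z":-0.7,"rx":0,"ry":0,"rz":0,"jaw":0},{"x":0,"y":0,"z":-0.7,"rx":0,"ry":0,"rz":0,"jaw":0}]'
python3 - <<'E'
from h import *
w=shot("wrist","wk");st=env.state();print(st['joints'])
E
```

```text
t: 32.58
eef_pos: [471.4, 306.8, 203.9]
tcp_rot: [3.14, -0.001, 1.464]
ft_force: [-0.5, -1.1, 7.7]
opening: 0.316
t: 33.2
eef_pos: [470.9, 306.6, 308.0]
tcp_rot: [-3.142, 0.0, 1.464]
ft_force: [0.0, -0.4, -0.8]
opening: 0.313
[ 4.59537240e-01  5.21365555e-01  1.81693815e+00 -9.06011113e-05
  8.04664054e-01  5.66321446e-01]
```

View pics/wk.png

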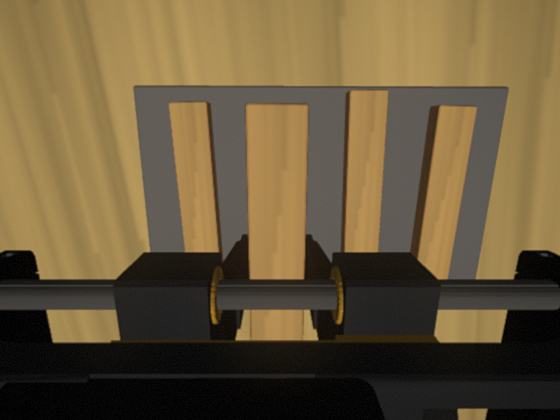

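```bash
cat > held.py <<'E'
from h import *
import sys
np.set_printoptions(precision=2,suppress=True)
w=shot("wrist");st=env.state();r=R.from_euler('xyz',st['tcp_rot'])
S=cv2.cvtColor(w["img"],cv2.COLOR_RGB2HSV)[...,1].astype(int); crop(w,220,60,340,300,3,sys.argv[1])
D=178.
def tl(u,v):
    o,d=ray(w,u,v); o=r.inv().apply(o-st['eef_pos']); d=r.inv().apply(d); return o+d*(D-o[2])/d[2]
for v in (120,150,180,220):
    xs=np.where(S[v,225:330]>85)[0]+225; A,B=tl(xs[0]-.5,v),tl(xs[-1]+.5,v); print(v,xs[0],xs[-1],A[1],B[1],"mid",(A[1]+B[1])/2,"x",A[0])
for v in range(92,116): print(v,int(S[v,265:290].mean()),end="; ")
print()
for v in (103,104,105,106): print(v,tl(276,v)[0]-80)
print(st['eef_pos'],st['tcp_rot'])
E
python3 held.py wkc
```

```text
120 245 308 -15.193721168034882 15.074809167582227 mid -0.059456000226327355 x 71.53630038689856
150 246 307 -15.059706402553545 14.945228107962588 mid -0.05723914729547808 x 57.5406613182234
180 247 306 -14.91930610996758 14.809473346699534 mid -0.05491638163402346 x 42.878158920730044
220 248 305 -14.891897035761435 14.788693033642687 mid -0.05160200105937385 x 22.205781814298803
92 30; 93 30; 94 30; 95 30; 96 29; 97 30; 98 29; 99 31; 100 29; 101 25; 102 36; 103 116; 104 147; 105 140; 106 137; 107 137; 108 137; 109 137; 110 137; 111 136; 112 137; 113 137; 114 137; 115 137; 
103 -0.8096007679864954
104 -1.2543715565281843
105 -1.6998090196928075
106 -2.145914657539791
[470.98 306.59 307.07] [-3.14  0.    1.46]
```

View pics/wkc.png

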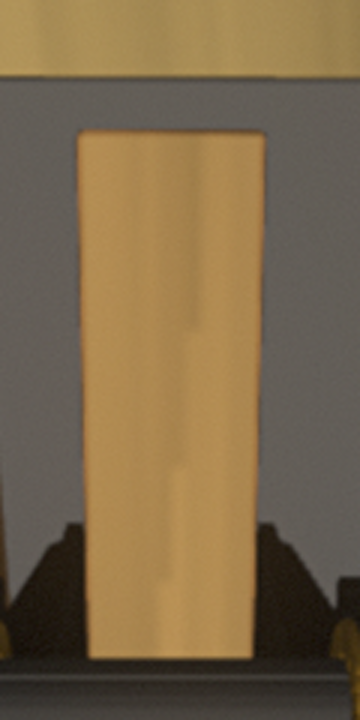

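```bash
python3 -m pendant '[{"x":-0.3,"y":0.16,"z":0,"rx":0,"ry":0,"rz":0,"jaw":0},{"x":-0.6,"y":0.33,"z":0,"rx":0,"ry":0,"rz":0,"jaw":0},{"x":-0.85,"y":0.47,"z":0,"rx":0,"ry":0,"rz":0,"jaw":0},{"x":-1,"y":0.56,"z":0,"rx":0,"ry":0,"rz":0,"jaw":0}]' && python3 -m pendant '[{"x":-0.3,"y":0.16,"z":0,"rx":0,"ry":0,"rz":-0.1,"jaw":0},{"x":-0.6,"y":0.33,"z":0,"rx":0,"ry":0,"rz":-0.256,"jaw":0},{"x":-0.85,"y":0.47,"z":0,"rx":0,"ry":0,"rz":-0.256,"jaw":0},{"x":-0.967,"y":0.543,"z":0,"rx":0,"ry":0,"rz":-0.256,"jaw":0},{"x":-0.967,"y":0.543,"z":0,"rx":0,"ry":0,"rz":-0.256,"jaw":0},{"x":-0.967,"y":0.543,"z":0,"rx":0,"ry":0,"rz":-0.256,"jaw":0}]'
python3 - <<'E'
from h import *
w=shot("wrist","wl");st=env.state();print(st['joints'])
E
```

```text
t: 33.8
eef_pos: [539.3, 146.7, 306.8]
tcp_rot: [-3.139, 0.001, 1.463]
ft_force: [-0.1, 1.5, -1.9]
opening: 0.307
t: 34.55
eef_pos: [603.9, -3.3, 307.6]
tcp_rot: [-3.14, -0.0, 1.666]
ft_force: [-0.4, -0.0, -0.3]
opening: 0.31
[-1.14473422e-01  5.70878137e-01  1.71101461e+00  7.64073843e-05
  8.60550745e-01 -2.10036503e-01]
```

View pics/wl.png

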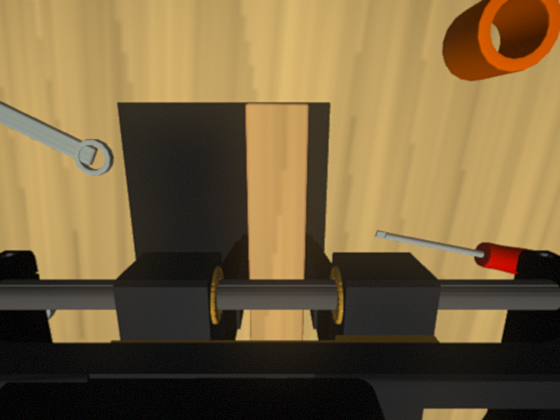

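```bash
cat > mat.py <<'E'
from h import *
np.set_printoptions(precision=2,suppress=True)
w=shot("wrist");st=env.state();r=R.from_euler('xyz',st['tcp_rot'])
g=w["img"].max(2).astype(int)
def tz(u,v,z=4.): return r.inv().apply(onz(w,u,v,z)-st['eef_pos'])
for v in (115,140,170,200,230):
    dark=g[v]<65
    run=np.where(dark)[0]; run=run[(run>100)&(run<360)]
    L,Rr=run[0]-.5,run[-1]+.5
    print(v,L,Rr,"left",tz(L,v)[:2],"right",tz(Rr,v)[:2])
for u in (130,150,180,220,235,315,322):
    col=np.where(g[60:200,u]<65)[0]
    if len(col): print(u,col[0]+60,"far",tz(u,col[0]+60-.5)[:2])
print(st['eef_pos'],st['tcp_rot'])
E
python3 mat.py
```

```text
115 118.5 328.5 left [  77.37 -134.09] right [77.33 43.65]
140 121.5 327.5 left [  56.65 -134.08] right [56.62 43.63]
170 125.5 325.5 left [  30.72 -133.71] right [30.69 42.91]
200 129.5 324.5 left [   3.52 -133.33] right [ 3.5  43.05]
230 132.5 323.5 left [ -25.02 -133.85] right [-25.04  43.2 ]
130 103 far [  87.43 -123.2 ]
150 103 far [  87.43 -106.42]
180 103 far [ 87.42 -81.27]
220 103 far [ 87.42 -47.73]
235 104 far [ 86.62 -35.18]
315 104 far [86.6  31.95]
322 104 far [86.6  37.82]
[603.92  -3.06 307.95] [-3.14 -0.    1.67]
```

```bash
python3 -m pendant '[{"x":-0.007,"y":0.001,"z":0.3,"rx":0,"ry":0,"rz":0,"jaw":0},{"x":-0.007,"y":0.001,"z":0.55,"rx":0,"ry":0,"rz":0,"jaw":0},{"x":-0.007,"y":0.001,"z":0.67,"rx":0,"ry":0,"rz":0,"jaw":0},{"x":-0.007,"y":0.001,"z":0.7,"rx":0,"ry":0,"rz":0,"jaw":0},{"x":-0.007,"y":0.001,"z":0.7,"rx":0,"ry":0,"rz":0,"jaw":0}]';python3 -m pendant '[{"x":0,"y":0,"z":0.01,"rx":0,"ry":0,"rz":0,"jaw":0},{"x":0,"y":0,"z":0.02,"rx":0,"ry":0,"rz":0,"jaw":0},{"x":0,"y":0,"z":0.02,"rx":0,"ry":0,"rz":0,"jaw":0}]'
```

```text
t: 35.28
eef_pos: [604.8, -5.1, 203.9]
tcp_rot: [3.141, 0.0, 1.666]
ft_force: [-0.6, -0.1, 0.4]
opening: 0.315
t: 35.65
eef_pos: [604.6, -5.4, 200.3]
tcp_rot: [3.141, 0.0, 1.665]
ft_force: [0.3, 0.0, -0.1]
opening: 0.316
```

```bash
python3 -m pendant '[{"x":0,"y":0,"z":0.007,"rx":0,"ry":0,"rz":0,"jaw":0},{"x":0,"y":0,"z":0.007,"rx":0,"ry":0,"rz":0,"jaw":0},{"x":0,"y":0,"z":0.007,"rx":0,"ry":0,"rz":0,"jaw":0}]'; python3 -m pendant '[{"x":0,"y":0,"z":0.007,"rx":0,"ry":0,"rz":0,"jaw":0},{"x":0,"y":0,"z":0.007,"rx":0,"ry":0,"rz":0,"jaw":0},{"x":0,"y":0,"z":0.007,"rx":0,"ry":0,"rz":0,"jaw":0}]'
```

```text
t: 36.02
eef_pos: [604.5, -5.4, 199.9]
tcp_rot: [3.141, 0.0, 1.665]
ft_force: [-2.8, -0.3, 7.7]
opening: 0.315
t: 36.4
eef_pos: [604.5, -5.4, 199.9]
tcp_rot: [3.14, 0.0, 1.665]
ft_force: [-6.8, 0.9, 20.2]
opening: 0.312
```

```bash
python3 -m pendant '[{"x":0,"y":0,"z":-0.012,"rx":0,"ry":0,"rz":0,"jaw":0},{"x":0,"y":0,"z":-0.012,"rx":0,"ry":0,"rz":0,"jaw":0},{"x":0,"y":0,"z":-0.012,"rx":0,"ry":0,"rz":0,"jaw":0.4},{"x":0,"y":0,"z":-0.012,"rx":0,"ry":0,"rz":0,"jaw":0.5},{"x":0,"y":0,"z":-0.012,"rx":0,"ry":0,"rz":0,"jaw":0.55},{"x":0,"y":0,"z":-0.012,"rx":0,"ry":0,"rz":0,"jaw":0.55},{"x":0,"y":0,"z":-0.3,"rx":0,"ry":0,"rz":0,"jaw":0.55},{"x":0,"y":0,"z":-0.7,"rx":0,"ry":0,"rz":0,"jaw":0.55},{"x":0,"y":0,"z":-0.9,"rx":0,"ry":0,"rz":0,"jaw":0.6},{"x":0,"y":0,"z":-0.9,"rx":0,"ry":0,"rz":0,"jaw":0.6}]'
python3 - <<'E'
from h import *
w=shot("wrist","wm");st=env.state();print(st['joints'])
E
```

```text
t: 37.65
eef_pos: [604.6, -5.3, 335.3]
tcp_rot: [3.137, 0.001, 1.665]
ft_force: [0.3, 0.0, -0.6]
opening: 0.598
[-1.18029043e-01  5.39341894e-01  1.68786209e+00 -1.15418283e-04
  9.12904352e-01 -2.12343036e-01]
```

View pics/wm.png

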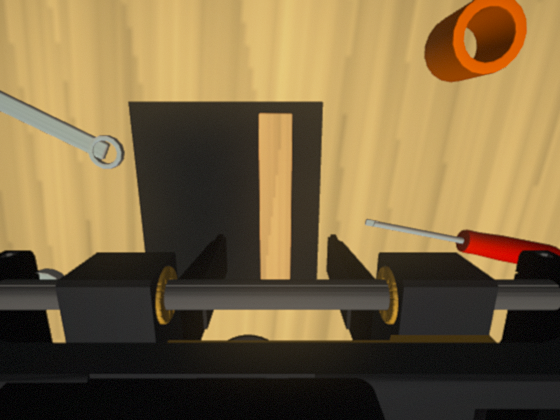

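```bash
python3 mat.py; python3 - <<'E'
from h import *
np.set_printoptions(precision=2,suppress=True)
w=shot("wrist");st=env.state();r=R.from_euler('xyz',st['tcp_rot']);g=w["img"].max(2).astype(int)
tz=lambda u,v,z: r.inv().apply(onz(w,u,v,z)-st['eef_pos'])
for v in (125,160,200,240):
    xs=np.where(g[v,235:312]>90)[0]+235; print(v,tz(xs[0]-.5,v,22)[:2],tz(xs[-1]+.5,v,22)[:2])
col=[int(g[v,265:285].mean()) for v in range(108,118)];print(col, [tz(275,v-.5,22)[0] for v in (112,113,114)])
E
```

```text
115 130.5 322.5 left [  77.89 -134.09] right [77.91 43.03]
140 133.5 321.5 left [  55.32 -133.87] right [55.31 42.91]
170 136.5 320.5 left [  27.06 -134.16] right [27.02 42.96]
200 140.5 319.5 left [  -2.58 -133.49] right [-2.66 43.  ]
230 143.5 318.5 left [ -33.69 -133.79] right [-33.8   43.05]
130 103 far [  88.86 -133.29]
150 103 far [  88.86 -115.03]
180 103 far [ 88.87 -87.63]
220 103 far [ 88.87 -51.09]
235 103 far [ 88.88 -37.38]
315 103 far [88.89 35.77]
322 103 far [88.89 42.17]
[604.26  -5.29 332.4 ] [-3.14 -0.    1.67]
125 [ 69.09 -14.72] [69.09 15.82]
160 [ 38.72 -15.12] [38.73 16.26]
200 [  1.92 -14.68] [ 1.92 15.86]
240 [-37.35 -15.17] [-37.35  16.39]
[60, 60, 59, 56, 63, 115, 185, 211, 213, 211] [np.float64(80.37795300059439), np.float64(79.54993687665508), np.float64(78.72066972931393)]
```

```bash
python3 -m pendant '[{"x":0.25,"y":-0.12,"z":0,"rx":0,"ry":0,"rz":0,"jaw":0.6},{"x":0.55,"y":-0.25,"z":0,"rx":0,"ry":0,"rz":0,"jaw":0.6},{"x":0.76,"y":-0.367,"z":0,"rx":0,"ry":0,"rz":0,"jaw":0.6}]' && python3 -m pendant '[{"x":0.3,"y":-0.12,"z":0,"rx":0,"ry":0,"rz":0,"jaw":0.6},{"x":0.6,"y":-0.25,"z":0,"rx":0,"ry":0,"rz":0,"jaw":0.6},{"x":0.8,"y":-0.367,"z":0,"rx":0,"ry":0,"rz":0,"jaw":0.6}]' && python3 -m pendant '[{"x":0.3,"y":-0.12,"z":0,"rx":0,"ry":0,"rz":0.1,"jaw":0.6},{"x":0.6,"y":-0.25,"z":0,"rx":0,"ry":0,"rz":0.2,"jaw":0.6},{"x":0.72,"y":-0.367,"z":0,"rx":0,"ry":0,"rz":0.2,"jaw":0.6},{"x":0.72,"y":-0.367,"z":0,"rx":0,"ry":0,"rz":0.2,"jaw":0.6},{"x":0.72,"y":-0.367,"z":0,"rx":0,"ry":0,"rz":0.2,"jaw":0.6}]'
cat > sl.py <<'E'
from h import *
np.set_printoptions(precision=2,suppress=True)
w=shot("wrist","slv");st=env.state();r=R.from_euler('xyz',st['tcp_rot'])
S=cv2.cvtColor(w["img"],cv2.COLOR_RGB2HSV)[...,1].astype(int)
tl=lambda u,v: r.inv().apply(onz(w,u,v,26)-st['eef_pos'])
P=[]
for v in range(130,262,10):
    xs=np.where(S[v,236:318]>85)[0]+236
    n=len(xs)
    if not n: continue
    A,B=tl(xs[0]-.5,v),tl(xs[-1]+.5,v)
    if 26<B[1]-A[1]<36: P.append((A[0],(A[1]+B[1])/2))
P=np.array(P); k=np.polyfit(P[:,0],P[:,1],1); print("slope deg",np.degrees(np.arctan(k[0])),"rz add",np.degrees(np.arctan(k[0]))/45,"y0",k[1],"n",len(P))
u0=int(proj(w,st['eef_pos']+r.apply([70,k[0]*70+k[1],st['eef_pos'][2]-26]))[0][0])
col=S[60:200,u0-4:u0+5].mean(1); e=[i+60 for i in range(1,140) if col[i]>70 and col[i-1]<=70]
print("far edges",e,[tl(u0,v-.5)[0]-80 for v in e])
print(st['eef_pos'],st['tcp_rot'])
E
python3 sl.py
```

```text
t: 38.17
eef_pos: [538.0, 104.3, 331.4]
tcp_rot: [-3.139, -0.0, 1.666]
ft_force: [0.2, 0.8, -0.5]
opening: 0.603
t: 38.55
eef_pos: [471.8, 218.7, 331.5]
tcp_rot: [-3.139, 0.001, 1.666]
ft_force: [-0.1, -1.4, -0.3]
opening: 0.6
t: 39.17
eef_pos: [408.4, 319.2, 332.2]
tcp_rot: [-3.141, 0.001, 1.508]
ft_force: [-0.0, -0.5, -0.0]
opening: 0.601
slope deg 0.7200160869324926 rz add 0.016000357487388726 y0 -3.6280593305379205 n 14
far edges [110] [np.float64(1.989351006815781)]
[408.55 319.03 332.39] [-3.14  0.    1.51]
```

View pics/slv.png

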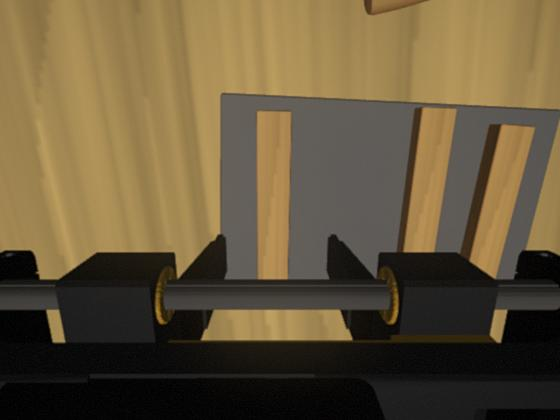

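```bash
python3 -m pendant '[{"x":0.012,"y":-0.022,"z":0.3,"rx":0,"ry":0,"rz":0.016,"jaw":0.6},{"x":0.012,"y":-0.022,"z":0.6,"rx":0,"ry":0,"rz":0.016,"jaw":0.6},{"x":0.012,"y":-0.022,"z":0.8,"rx":0,"ry":0,"rz":0.016,"jaw":0.6},{"x":0.012,"y":-0.022,"z":0.857,"rx":0,"ry":0,"rz":0.016,"jaw":0.6},{"x":0.012,"y":-0.022,"z":0.857,"rx":0,"ry":0,"rz":0.016,"jaw":0.4},{"x":0.012,"y":-0.022,"z":0.857,"rx":0,"ry":0,"rz":0.016,"jaw":0.2},{"x":0.012,"y":-0.022,"z":0.857,"rx":0,"ry":0,"rz":0.016,"jaw":0},{"x":0.012,"y":-0.022,"z":0.857,"rx":0,"ry":0,"rz":0.016,"jaw":0},{"x":0.012,"y":-0.022,"z":0.857,"rx":0,"ry":0,"rz":0.016,"jaw":0}]'; python3 -m pendant '[{"x":0,"y":0,"z":-0.05,"rx":0,"ry":0,"rz":0,"jaw":0},{"x":0,"y":0,"z":-0.3,"rx":0,"ry":0,"rz":0,"jaw":0},{"x":0,"y":0,"z":-0.7,"rx":0,"ry":0,"rz":0,"jaw":0},{"x":0,"y":0,"z":-0.7,"rx":0,"ry":0,"rz":0,"jaw":0},{"x":0,"y":0,"z":-0.7,"rx":0,"ry":0,"rz":0,"jaw":0}]'; python3 held.py wn
```

```text
t: 40.35
eef_pos: [404.8, 321.7, 205.3]
tcp_rot: [3.14, -0.001, 1.496]
ft_force: [0.4, -1.3, 7.8]
opening: 0.313
t: 40.98
eef_pos: [404.4, 321.4, 309.3]
tcp_rot: [3.141, 0.0, 1.496]
ft_force: [0.7, -0.4, -0.5]
opening: 0.312
120 245 307 -15.093112809097821 14.77256721541255 mid -0.1602727968426354 x 71.67363547917704
150 246 306 -14.958193207447358 14.630930354648632 mid -0.16363142639936346 x 57.64643748066659
180 247 306 -14.816857574165653 14.979337467939041 mid 0.08123994688669445 x 42.95218336165859
220 248 305 -14.788505569570834 14.957451833029424 mid 0.08447313172929505 x 22.23735382813772
92 126; 93 126; 94 126; 95 118; 96 75; 97 33; 98 31; 99 33; 100 33; 101 33; 102 28; 103 38; 104 114; 105 149; 106 142; 107 138; 108 137; 109 138; 110 137; 111 138; 112 138; 113 137; 114 138; 115 137; 
103 -0.653898427832388
104 -1.0997410945997501
105 -1.5462507883611778
106 -1.9934290071498708
[404.39 321.43 308.61] [-3.14  0.    1.5 ]
```

View pics/wn.png

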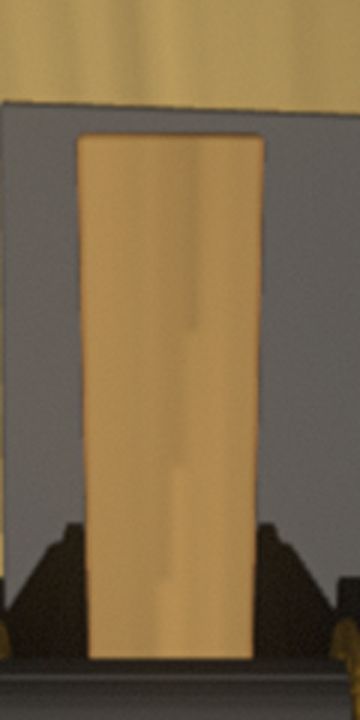

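```bash
python3 -m pendant '[{"x":-0.25,"y":0.1,"z":0,"rx":0,"ry":0,"rz":0,"jaw":0},{"x":-0.5,"y":0.2,"z":0,"rx":0,"ry":0,"rz":0,"jaw":0},{"x":-0.8,"y":0.3,"z":0,"rx":0,"ry":0,"rz":0,"jaw":0}]' && python3 -m pendant '[{"x":-0.3,"y":0.1,"z":0,"rx":0,"ry":0,"rz":0,"jaw":0},{"x":-0.55,"y":0.2,"z":0,"rx":0,"ry":0,"rz":0,"jaw":0},{"x":-0.8,"y":0.3,"z":0,"rx":0,"ry":0,"rz":0,"jaw":0}]' && python3 -m pendant '[{"x":-0.25,"y":0.1,"z":0,"rx":0,"ry":0,"rz":-0.1,"jaw":0},{"x":-0.45,"y":0.2,"z":0,"rx":0,"ry":0,"rz":-0.215,"jaw":0},{"x":-0.571,"y":0.301,"z":0,"rx":0,"ry":0,"rz":-0.215,"jaw":0},{"x":-0.571,"y":0.301,"z":0,"rx":0,"ry":0,"rz":-0.215,"jaw":0},{"x":-0.571,"y":0.301,"z":0,"rx":0,"ry":0,"rz":-0.215,"jaw":0},{"x":-0.571,"y":0.301,"z":0,"rx":0,"ry":0,"rz":-0.215,"jaw":0}]'
python3 - <<'E'
from h import *
np.set_printoptions(precision=2,suppress=True)
w=shot("wrist","wo");st=env.state();r=R.from_euler('xyz',st['tcp_rot']);g=w["img"].max(2).astype(int)
tz=lambda u,v,z: r.inv().apply(onz(w,u,v,z)-st['eef_pos'])
print(st['eef_pos'],st['tcp_rot'])
for v in (125,160,200,240):
    d=np.where(g[v]<65)[0]; d=d[(d>150)&(d<460)]
    s=np.where(g[v,330:400]>90)[0]+330
    print(v,"L",tz(d[0]-.5,v,4)[:2],"R",tz(d[-1]+.5,v,4)[:2])
E
```

```text
t: 41.4
eef_pos: [440.7, 197.5, 307.9]
tcp_rot: [-3.139, 0.001, 1.496]
ft_force: [0.4, 0.1, -0.7]
opening: 0.313
t: 41.78
eef_pos: [476.6, 74.1, 308.0]
tcp_rot: [-3.139, 0.0, 1.495]
ft_force: [-0.1, 1.1, -0.5]
opening: 0.314
t: 42.52
eef_pos: [514.7, -12.4, 309.3]
tcp_rot: [-3.141, -0.0, 1.665]
ft_force: [1.1, -0.1, -0.9]
opening: 0.31
[514.71 -12.5  309.39] [-3.14  0.    1.67]
125 L [ 69.28 -44.91] R [ 69.26 132.55]
160 L [ 39.45 -44.37] R [ 39.43 132.67]
200 L [  3.29 -44.88] R [  3.27 132.42]
240 L [-35.29 -44.49] R [-35.31 132.15]
```

View pics/wo.png

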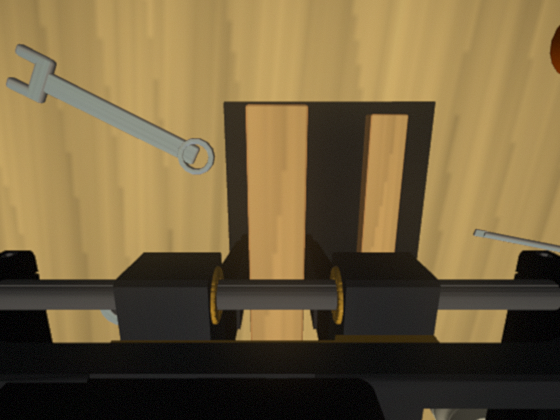

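```bash
python3 -m pendant '[{"x":0,"y":-0.007,"z":0.3,"rx":0,"ry":0,"rz":0,"jaw":0},{"x":0,"y":-0.007,"z":0.55,"rx":0,"ry":0,"rz":0,"jaw":0},{"x":0,"y":-0.007,"z":0.67,"rx":0,"ry":0,"rz":0,"jaw":0},{"x":0,"y":-0.007,"z":0.7,"rx":0,"ry":0,"rz":0,"jaw":0},{"x":0,"y":-0.007,"z":0.7,"rx":0,"ry":0,"rz":0,"jaw":0}]';python3 -m pendant '[{"x":0,"y":0,"z":0.008,"rx":0,"ry":0,"rz":0,"jaw":0},{"x":0,"y":0,"z":0.015,"rx":0,"ry":0,"rz":0,"jaw":0},{"x":0,"y":0,"z":0.015,"rx":0,"ry":0,"rz":0,"jaw":0}]'
```

```text
t: 43.2
eef_pos: [514.0, -13.2, 204.8]
tcp_rot: [3.141, 0.0, 1.665]
ft_force: [1.0, -0.3, 0.1]
opening: 0.314
t: 43.58
eef_pos: [514.0, -13.4, 202.4]
tcp_rot: [3.141, 0.0, 1.664]
ft_force: [-0.0, -0.3, -0.4]
opening: 0.313
```

```bash
python3 -m pendant '[{"x":0,"y":0,"z":0.01,"rx":0,"ry":0,"rz":0,"jaw":0},{"x":0,"y":0,"z":0.01,"rx":0,"ry":0,"rz":0,"jaw":0},{"x":0,"y":0,"z":0.01,"rx":0,"ry":0,"rz":0,"jaw":0}]'
```

```text
t: 43.95
eef_pos: [513.9, -13.4, 201.3]
tcp_rot: [3.141, 0.0, 1.664]
ft_force: [-2.5, -0.2, 9.1]
opening: 0.313
```

Contact as predicted; release and rise.

```bash
python3 -m pendant '[{"x":0,"y":0,"z":-0.006,"rx":0,"ry":0,"rz":0,"jaw":0},{"x":0,"y":0,"z":-0.006,"rx":0,"ry":0,"rz":0,"jaw":0.35},{"x":0,"y":0,"z":-0.006,"rx":0,"ry":0,"rz":0,"jaw":0.45},{"x":0,"y":0,"z":-0.006,"rx":0,"ry":0,"rz":0,"jaw":0.5},{"x":0,"y":0,"z":-0.006,"rx":0,"ry":0,"rz":0,"jaw":0.55},{"x":0,"y":0,"z":-0.006,"rx":0,"ry":0,"rz":0,"jaw":0.55},{"x":0,"y":0,"z":-0.3,"rx":0,"ry":0,"rz":0,"jaw":0.55},{"x":0,"y":0,"z":-0.7,"rx":0,"ry":0,"rz":0,"jaw":0.6},{"x":0,"y":0,"z":-0.9,"rx":0,"ry":0,"rz":0,"jaw":0.6},{"x":0,"y":0,"z":-0.9,"rx":0,"ry":0,"rz":0,"jaw":0.6}]'
python3 - <<'E'
from h import *
np.set_printoptions(precision=2,suppress=True)
w=shot("wrist","wp");st=env.state();r=R.from_euler('xyz',st['tcp_rot']);g=w["img"].max(2).astype(int)
tz=lambda u,v,z: r.inv().apply(onz(w,u,v,z)-st['eef_pos'])
S=cv2.cvtColor(w["img"],cv2.COLOR_RGB2HSV)
for v in (125,160,200,240):
    d=np.where(g[v]<65)[0]; d=d[(d>150)&(d<460)]
    print(v,"mat",tz(d[0]-.5,v,4)[:2],tz(d[-1]+.5,v,4)[:2])
    for lo,hi in ((240,310),(335,415)):
        xs=np.where(g[v,lo:hi]>90)[0]+lo; print("   slat",tz(xs[0]-.5,v,22)[1],tz(xs[-1]+.5,v,22)[1])
print(st['eef_pos'],st['tcp_rot'],st['joints'])
for u in (276,360,380): 
    c=g[90:140,u]; print(u,[ (i+90) for i in range(1,50) if c[i]>90 and c[i-1]<=90])
E
```

```text
t: 45.2
eef_pos: [513.9, -13.4, 337.7]
tcp_rot: [3.137, 0.001, 1.664]
ft_force: [-0.7, -0.3, 0.1]
opening: 0.601
125 mat [ 68.87 -44.32] [ 68.88 133.14]
   slat -16.044147580806037 15.049037190825537
   slat 74.65859253357169 104.95268312411861
160 mat [ 36.09 -44.59] [ 36.  132.9]
   slat -15.592267698952435 14.531192343079928
   slat 73.95219364206285 127.07157482891749
200 mat [ -3.67 -44.07] [ -3.86 133.18]
   slat -16.12096491298631 14.038039430761641
   slat 74.44541182452642 131.18579807382517
240 mat [-46.06 -62.08] [-46.4  133.49]
   slat -15.711524564193843 14.48637170903463
   slat 73.99523812837984 135.57689860623924
[513.73 -13.34 336.15] [3.14 0.   1.66] [-0.15  0.42  1.91 -0.    0.81 -0.25]
276 [114]
360 [115]
380 [114]
```

View pics/wp.png

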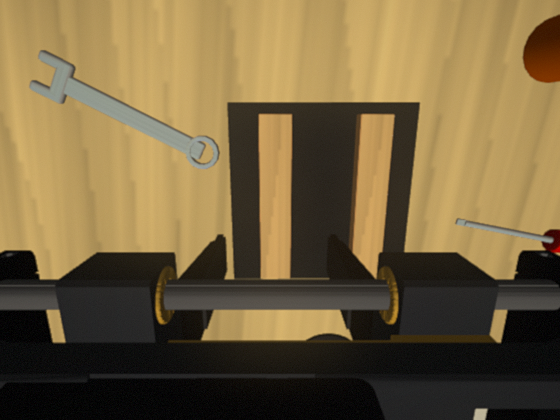

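```bash
python3 - <<'E'
from h import *
np.set_printoptions(precision=2,suppress=True)
t=shot("top","tq");im=t["img"]
hsv=cv2.cvtColor(im,cv2.COLOR_RGB2HSV); m=np.zeros(im.shape[:2],bool); m[195:290,163:225]=1
m=(hsv[...,1]>75)&m
for i,s,ce,mm in comps(m,200): print(s,ce,onz(t,*ce,26))
E
```

```text
[163 195  53  62 695] [180.74 223.01] [561.66 347.94  26.  ]
[173 202  48  14 421] [196.55 208.19] [611.52 295.19  26.  ]
[163 218  62  72 589] [205.   274.48] [388.24 265.01  26.  ]
```

View pics/tq.png

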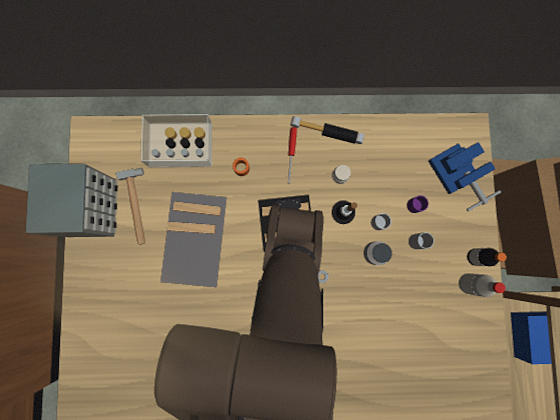

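```bash
python3 -m pendant '[{"x":0.25,"y":0.05,"z":0,"rx":0,"ry":0,"rz":0,"jaw":0.6},{"x":0.55,"y":0.1,"z":0,"rx":0,"ry":0,"rz":0,"jaw":0.6},{"x":0.85,"y":0.14,"z":0,"rx":0,"ry":0,"rz":0,"jaw":0.6}]' && python3 -m pendant '[{"x":0.3,"y":0.05,"z":0,"rx":0,"ry":0,"rz":0,"jaw":0.6},{"x":0.6,"y":0.1,"z":0,"rx":0,"ry":0,"rz":0,"jaw":0.6},{"x":0.85,"y":0.14,"z":0,"rx":0,"ry":0,"rz":0,"jaw":0.6}]' && python3 -m pendant '[{"x":0.2,"y":0.05,"z":0,"rx":0,"ry":0,"rz":0.1,"jaw":0.6},{"x":0.4,"y":0.1,"z":0,"rx":0,"ry":0,"rz":0.23,"jaw":0.6},{"x":0.463,"y":0.108,"z":0,"rx":0,"ry":0,"rz":0.23,"jaw":0.6},{"x":0.463,"y":0.108,"z":0,"rx":0,"ry":0,"rz":0.23,"jaw":0.6},{"x":0.463,"y":0.108,"z":0,"rx":0,"ry":0,"rz":0.23,"jaw":0.6}]';python3 sl.py
```

```text
t: 45.68
eef_pos: [522.9, 116.7, 333.9]
tcp_rot: [-3.139, 0.0, 1.664]
ft_force: [1.1, -0.0, 0.2]
opening: 0.599
t: 46.05
eef_pos: [531.8, 246.1, 333.7]
tcp_rot: [-3.139, 0.001, 1.665]
ft_force: [0.9, -0.5, -0.0]
opening: 0.603
t: 46.68
eef_pos: [541.5, 314.2, 335.2]
tcp_rot: [-3.141, 0.001, 1.484]
ft_force: [0.4, 0.3, 0.3]
opening: 0.598
slope deg -0.02445092194596259 rz add -0.0005433538210213908 y0 3.3567221283256283 n 14
far edges [111] [np.float64(1.135521098353621)]
[541.62 314.12 335.43] [-3.14  0.    1.48]
```

View pics/slv.png

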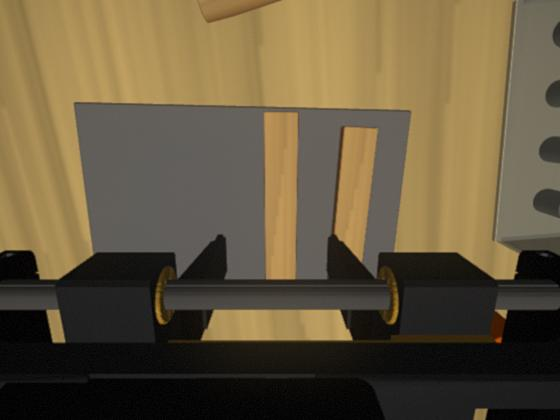

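```bash
python3 -m pendant '[{"x":0.008,"y":0.02,"z":0.3,"rx":0,"ry":0,"rz":0,"jaw":0.55},{"x":0.008,"y":0.02,"z":0.6,"rx":0,"ry":0,"rz":0,"jaw":0.55},{"x":0.008,"y":0.02,"z":0.82,"rx":0,"ry":0,"rz":0,"jaw":0.55},{"x":0.008,"y":0.02,"z":0.876,"rx":0,"ry":0,"rz":0,"jaw":0.55},{"x":0.008,"y":0.02,"z":0.876,"rx":0,"ry":0,"rz":0,"jaw":0.4},{"x":0.008,"y":0.02,"z":0.876,"rx":0,"ry":0,"rz":0,"jaw":0.2},{"x":0.008,"y":0.02,"z":0.876,"rx":0,"ry":0,"rz":0,"jaw":0},{"x":0.008,"y":0.02,"z":0.876,"rx":0,"ry":0,"rz":0,"jaw":0},{"x":0.008,"y":0.02,"z":0.876,"rx":0,"ry":0,"rz":0,"jaw":0}]'; python3 -m pendant '[{"x":0,"y":0,"z":-0.05,"rx":0,"ry":0,"rz":0,"jaw":0},{"x":0,"y":0,"z":-0.3,"rx":0,"ry":0,"rz":0,"jaw":0},{"x":0,"y":0,"z":-0.7,"rx":0,"ry":0,"rz":0,"jaw":0},{"x":0,"y":0,"z":-0.7,"rx":0,"ry":0,"rz":0,"jaw":0},{"x":0,"y":0,"z":-0.7,"rx":0,"ry":0,"rz":0,"jaw":0}]'; python3 held.py wr
```

```text
t: 47.85
eef_pos: [544.9, 316.1, 205.6]
tcp_rot: [3.14, -0.001, 1.484]
ft_force: [-0.2, -1.6, 6.4]
opening: 0.307
t: 48.48
eef_pos: [544.3, 315.9, 309.2]
tcp_rot: [3.142, 0.0, 1.484]
ft_force: [-0.1, -0.5, -1.1]
opening: 0.314
120 246 307 -14.575114377003597 14.8429485411179 mid 0.13391708205715158 x 71.6639819235384
150 246 306 -14.9143953346526 14.701454076729712 mid -0.10647062896144366 x 57.62423986478093
180 247 306 -14.772948450051464 15.050471939313137 mid 0.13876174463083668 x 42.916603114978926
220 248 305 -14.744589619218724 15.028972215408041 mid 0.1421912980946587 x 22.182401406711143
92 125; 93 126; 94 125; 95 125; 96 125; 97 125; 98 125; 99 125; 100 125; 101 125; 102 125; 103 125; 104 125; 105 133; 106 145; 107 142; 108 137; 109 137; 110 137; 111 137; 112 137; 113 137; 114 137; 115 137; 
103 -0.6566384252973876
104 -1.1028741713126067
105 -1.5497778069458548
106 -1.99735083278496
[544.32 315.89 308.41] [-3.14  0.    1.48]
```

```bash
python3 -m pendant '[{"x":-0.2,"y":0.03,"z":0,"rx":0,"ry":0,"rz":0.15,"jaw":0},{"x":-0.45,"y":0.06,"z":0,"rx":0,"ry":0,"rz":0.35,"jaw":0},{"x":-0.7,"y":0.09,"z":0,"rx":0,"ry":0,"rz":0.55,"jaw":0},{"x":-0.97,"y":0.12,"z":0,"rx":0,"ry":0,"rz":0.75,"jaw":0},{"x":-0.97,"y":0.12,"z":0,"rx":0,"ry":0,"rz":0.9,"jaw":0},{"x":-0.97,"y":0.12,"z":0,"rx":0,"ry":0,"rz":0.9,"jaw":0}]'
python3 -c "
from h import *
s=env.state();print(tool(556.8-s['eef_pos'][0],20-s['eef_pos'][1],0), np.degrees(s['tcp_rot'][2]-.0937)/45)"
```

```text
t: 49.28
eef_pos: [549.9, 169.1, 308.0]
tcp_rot: [-3.14, 0.002, 0.777]
ft_force: [0.2, 0.6, -1.0]
opening: 0.313
[-6.64228284e-01  7.40930611e-01  3.35933933e-04] 0.8698821432350856
```

```bash
python3 -m pendant '[{"x":-0.15,"y":0.17,"z":0,"rx":0,"ry":0,"rz":0.2,"jaw":0},{"x":-0.35,"y":0.38,"z":0,"rx":0,"ry":0,"rz":0.4,"jaw":0},{"x":-0.5,"y":0.56,"z":0,"rx":0,"ry":0,"rz":0.6,"jaw":0},{"x":-0.664,"y":0.741,"z":0,"rx":0,"ry":0,"rz":0.8,"jaw":0},{"x":-0.664,"y":0.741,"z":0,"rx":0,"ry":0,"rz":0.87,"jaw":0},{"x":-0.664,"y":0.741,"z":0,"rx":0,"ry":0,"rz":0.87,"jaw":0},{"x":-0.664,"y":0.741,"z":0,"rx":0,"ry":0,"rz":0.87,"jaw":0}]'
python3 - <<'E'
from h import *
np.set_printoptions(precision=2,suppress=True)
w=shot("wrist","ws");st=env.state();r=R.from_euler('xyz',st['tcp_rot']);g=w["img"].max(2).astype(int)
tz=lambda u,v,z: r.inv().apply(onz(w,u,v,z)-st['eef_pos'])
for v in (115,130,150,170,200,230):
    d=np.where(g[v]<60)[0]; d=d[(d>150)&(d<460)]
    if len(d): print(v,"mat",d[0],d[-1],tz(d[0]-.5,v,4)[:2],tz(d[-1]+.5,v,4)[:2])
print(st['eef_pos'],st['tcp_rot'],st['joints'])
E
```

```text
t: 50.15
eef_pos: [556.8, 21.0, 308.9]
tcp_rot: [-3.142, 0.001, 0.097]
ft_force: [0.1, 0.9, 0.6]
opening: 0.315
115 mat 207 414 [ 78.39 -57.94] [ 78.49 118.75]
130 mat 208 413 [ 66.02 -57.75] [ 66.11 119.24]
150 mat 209 215 [ 49.07 -57.79] [ 49.07 -51.68]
170 mat 210 215 [ 31.59 -57.82] [ 31.59 -52.51]
200 mat 211 405 [  4.32 -58.33] [  4.37 118.66]
230 mat 213 402 [-24.31 -57.94] [-24.27 118.79]
[556.83  21.05 308.94] [-3.14  0.    0.1 ] [-0.08  0.51  1.83 -0.    0.8   1.39]
```

View pics/ws.png

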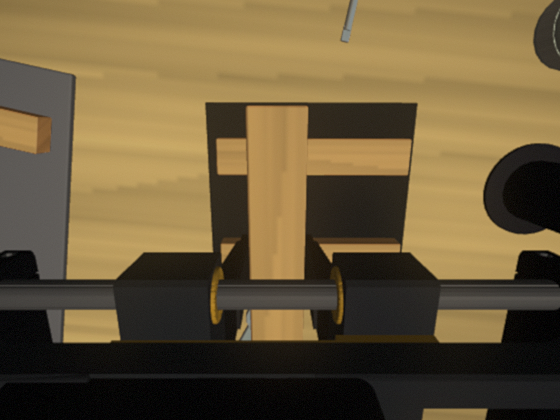

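```bash
python3 -m pendant '[{"x":0.004,"y":0,"z":0.25,"rx":0,"ry":0,"rz":0,"jaw":0},{"x":0.004,"y":0,"z":0.45,"rx":0,"ry":0,"rz":0,"jaw":0},{"x":0.004,"y":0,"z":0.55,"rx":0,"ry":0,"rz":0,"jaw":0},{"x":0.004,"y":0,"z":0.58,"rx":0,"ry":0,"rz":0,"jaw":0},{"x":0.004,"y":0,"z":0.58,"rx":0,"ry":0,"rz":0,"jaw":0}]';python3 -m pendant '[{"x":0,"y":0,"z":0.01,"rx":0,"ry":0,"rz":0,"jaw":0},{"x":0,"y":0,"z":0.01,"rx":0,"ry":0,"rz":0,"jaw":0},{"x":0,"y":0,"z":0.01,"rx":0,"ry":0,"rz":0,"jaw":0}]'
```

```text
t: 50.82
eef_pos: [557.6, 20.6, 222.7]
tcp_rot: [3.141, -0.001, 0.094]
ft_force: [-0.8, -0.3, -0.6]
opening: 0.313
t: 51.2
eef_pos: [557.4, 20.4, 221.1]
tcp_rot: [3.141, -0.0, 0.094]
ft_force: [-0.3, 0.3, -0.3]
opening: 0.312
```

```bash
python3 -m pendant '[{"x":0,"y":0.003,"z":0.012,"rx":0,"ry":0,"rz":0,"jaw":0},{"x":0,"y":0.003,"z":0.012,"rx":0,"ry":0,"rz":0,"jaw":0},{"x":0,"y":0.003,"z":0.012,"rx":0,"ry":0,"rz":0,"jaw":0}]'
```

```text
t: 51.58
eef_pos: [557.5, 20.1, 219.5]
tcp_rot: [3.141, -0.001, 0.094]
ft_force: [-1.3, 1.2, 7.7]
opening: 0.314
```

```bash
python3 -m pendant '[{"x":0,"y":0,"z":-0.007,"rx":0,"ry":0,"rz":0,"jaw":0},{"x":0,"y":0,"z":-0.007,"rx":0,"ry":0,"rz":0,"jaw":0.35},{"x":0,"y":0,"z":-0.007,"rx":0,"ry":0,"rz":0,"jaw":0.45},{"x":0,"y":0,"z":-0.007,"rx":0,"ry":0,"rz":0,"jaw":0.5},{"x":0,"y":0,"z":-0.007,"rx":0,"ry":0,"rz":0,"jaw":0.55},{"x":0,"y":0,"z":-0.007,"rx":0,"ry":0,"rz":0,"jaw":0.55},{"x":0,"y":0,"z":-0.3,"rx":0,"ry":0,"rz":0,"jaw":0.55},{"x":0,"y":0,"z":-0.6,"rx":0,"ry":0,"rz":0,"jaw":0.55},{"x":0,"y":0,"z":-0.8,"rx":0,"ry":0,"rz":0,"jaw":0.55},{"x":0,"y":0,"z":-0.8,"rx":0,"ry":0,"rz":0,"jaw":0.55}]'
python3 - <<'E'
from h import *
np.set_printoptions(precision=2,suppress=True)
w=shot("wrist","wt");st=env.state();r=R.from_euler('xyz',st['tcp_rot']);g=w["img"].max(2).astype(int)
tz=lambda u,v,z: r.inv().apply(onz(w,u,v,z)-st['eef_pos'])
for v in (118,125):
    d=np.where(g[v]<60)[0]; d=d[(d>150)&(d<460)]; print("mat",tz(d[0]-.5,v,4)[:2],tz(d[-1]+.5,v,4)[:2])
    xs=np.where(g[v,235:330]>90)[0]+235; print("slat",tz(xs[0]-.5,v,40)[:2],tz(xs[-1]+.5,v,40)[:2])
print(st['eef_pos'],st['tcp_rot'])
E
```

```text
t: 52.82
eef_pos: [557.5, 20.0, 341.0]
tcp_rot: [3.141, -0.004, 0.094]
ft_force: [0.7, -1.0, -0.5]
opening: 0.552
mat [ 77.78 -58.95] [ 77.79 117.57]
slat [ 76.95 -13.45] [76.95 16.82]
mat [ 71.35 -59.27] [ 71.36 117.23]
slat [ 71.25 -13.52] [71.25 16.9 ]
[557.32  20.05 339.47] [ 3.14 -0.    0.09]
```

View pics/wt.png

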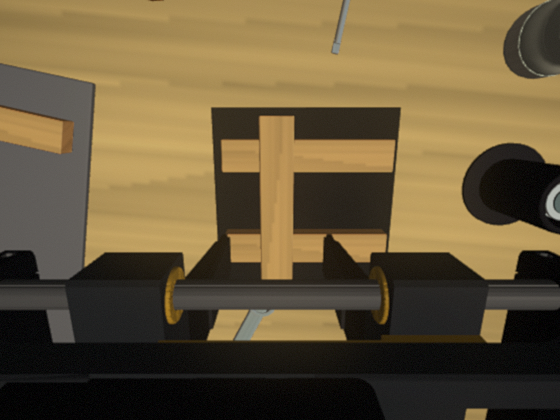

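```bash
python3 -m pendant '[{"x":0,"y":0,"z":0,"rx":0,"ry":0,"rz":0,"jaw":0.55},{"x":0,"y":0,"z":0,"rx":0,"ry":0,"rz":0,"jaw":0.55}]' ; python3 - <<'E'
from h import *
np.set_printoptions(precision=2,suppress=True)
for k in range(2):
    w=shot("wrist");st=env.state();r=R.from_euler('xyz',st['tcp_rot']);g=w["img"].max(2).astype(int)
    tz=lambda u,v,z: r.inv().apply(onz(w,u,v,z)-st['eef_pos'])
    for v in (125,200,):
        d=np.where(g[v]<60)[0]; d=d[(d>150)&(d<460)]; print("mat",tz(d[0]-.5,v,4)[:2],tz(d[-1]+.5,v,4)[:2])
        xs=np.where(g[v,235:330]>90)[0]+235; print("slat",xs[0],xs[-1],tz(xs[0]-.5,v,40)[:2],tz(xs[-1]+.5,v,40)[:2])
    v=155; xs=np.where(g[v,200:420]>90)[0]+200; print("bot",xs[0],xs[-1],tz(xs[0]-.5,v,22)[:2],tz(xs[-1]+.5,v,22)[:2])
    print(st['eef_pos'],st['tcp_rot'])
crop(w,200,90,420,290,3,"wt2")
E
```

```text
t: 53.12
eef_pos: [557.4, 20.0, 337.8]
tcp_rot: [-3.141, 0.002, 0.094]
ft_force: [0.2, 0.0, -0.4]
opening: 0.55
mat [ 70.13 -58.77] [ 70.14 117.56]
slat 259 294 [ 70.13 -13.5 ] [70.13 16.54]
mat [ -2.45 -59.43] [ -2.47 117.61]
slat 260 294 [  5.89 -13.52] [ 5.89 17.46]
bot 200 419 [ 43.73 -68.47] [ 43.73 131.63]
[557.49  20.   337.99] [-3.14  0.    0.09]
mat [ 70.19 -58.8 ] [ 70.2  117.63]
slat 259 294 [ 70.19 -13.51] [70.19 16.54]
mat [ -2.42 -59.45] [ -2.44 117.67]
slat 260 294 [  5.92 -13.53] [ 5.92 17.47]
bot 200 419 [ 43.78 -68.51] [ 43.77 131.7 ]
[557.5   20.   338.11] [-3.14  0.    0.09]
```

View pics/wt2.png

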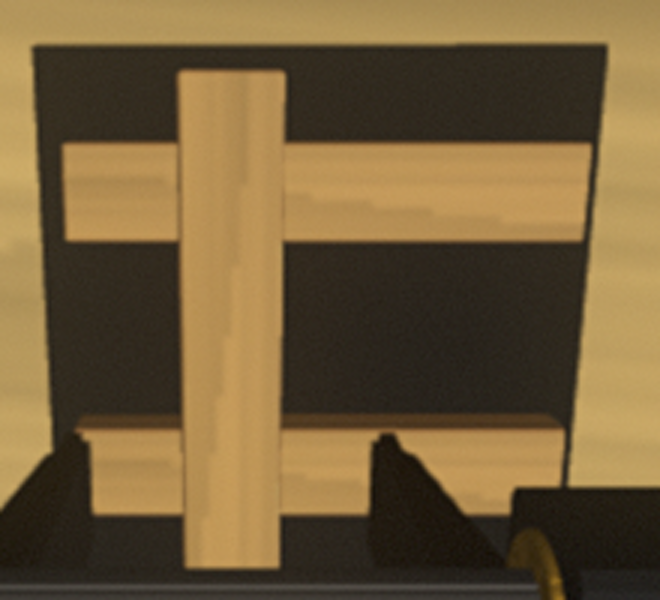

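```bash
python3 - <<'E'
from h import *
np.set_printoptions(precision=2,suppress=True)
w=shot("wrist");st=env.state();r=R.from_euler('xyz',st['tcp_rot'])
f=lambda a,b,z: r.inv().apply(onz(w,200+a/3-.33,90+b/3-.33,z)-st['eef_pos'])[:2]
for n,a,b,v,z in [("bot far edge",62,592,142,22),("bot far near edge",65,584,241,22),("bot near far edge",78,565,428,22),("mat far",33,607,45,4),("top",178,285,70,40),("top",185,280,500,40)]:
    A,B=f(a,v,z),f(b,v,z);print(n,A,B,"mid",(A+B)/2,"w",B[1]-A[1])
E
```

```text
bot far edge [ 59.74 -48.88] [ 59.74 109.77] mid [59.74 30.44] w 158.6505084795458
bot far near edge [ 30.06 -49.27] [ 30.04 110.13] mid [30.05 30.43] w 159.40072860670398
bot near far edge [-30.46 -47.69] [-30.5  109.61] mid [-30.48  30.96] w 157.30545372121034
mat far [ 88.46 -59.62] [ 88.47 118.25] mid [88.47 29.31] w 177.8734426700198
top [ 79.78 -12.97] [79.78 16.56] mid [79.78  1.79] w 29.527494047655278
top [-47.81 -12.55] [-47.82  16.85] mid [-47.82   2.15] w 29.39579042156405
```

```bash
python3 -m pendant '[{"x":0.06,"y":-0.2,"z":0,"rx":0,"ry":0,"rz":-0.2,"jaw":0.6},{"x":0.12,"y":-0.45,"z":0,"rx":0,"ry":0,"rz":-0.4,"jaw":0.6},{"x":0.2,"y":-0.7,"z":0,"rx":0,"ry":0,"rz":-0.6,"jaw":0.6},{"x":0.259,"y":-0.9,"z":0,"rx":0,"ry":0,"rz":-0.8,"jaw":0.6},{"x":0.259,"y":-0.9,"z":0,"rx":0,"ry":0,"rz":-0.9,"jaw":0.6},{"x":0.259,"y":-0.9,"z":0,"rx":0,"ry":0,"rz":-0.9,"jaw":0.6}]'
python3 -c "
from h import *
s=env.state();print(tool(609.5-s['eef_pos'][0],296-s['eef_pos'][1],0), (np.degrees(s['tcp_rot'][2])-83)/45)"
```

```text
t: 54.02
eef_pos: [583.5, 158.4, 338.6]
tcp_rot: [-3.141, 0.001, 0.8]
ft_force: [0.1, -0.7, 1.4]
opening: 0.601
[ 7.79279218e-01 -5.14408570e-01 -3.02914874e-04] -0.8252294686903797
```

```bash
python3 -m pendant '[{"x":0.2,"y":-0.13,"z":0,"rx":0,"ry":0,"rz":-0.2,"jaw":0.6},{"x":0.4,"y":-0.26,"z":0,"rx":0,"ry":0,"rz":-0.4,"jaw":0.6},{"x":0.6,"y":-0.4,"z":0,"rx":0,"ry":0,"rz":-0.6,"jaw":0.6},{"x":0.779,"y":-0.514,"z":0,"rx":0,"ry":0,"rz":-0.825,"jaw":0.6},{"x":0.779,"y":-0.514,"z":0,"rx":0,"ry":0,"rz":-0.825,"jaw":0.6},{"x":0.779,"y":-0.514,"z":0,"rx":0,"ry":0,"rz":-0.825,"jaw":0.6}]';python3 sl.py
```

```text
t: 54.78
eef_pos: [609.5, 294.8, 338.6]
tcp_rot: [-3.141, 0.001, 1.445]
ft_force: [-0.5, -0.2, -0.4]
opening: 0.602
slope deg 0.1863104412815162 rz add 0.004140232028478138 y0 0.628057245986579 n 14
far edges [111] [np.float64(1.5070689898265073)]
[609.59 294.55 338.83] [-3.14  0.    1.44]
```

View pics/slv.png

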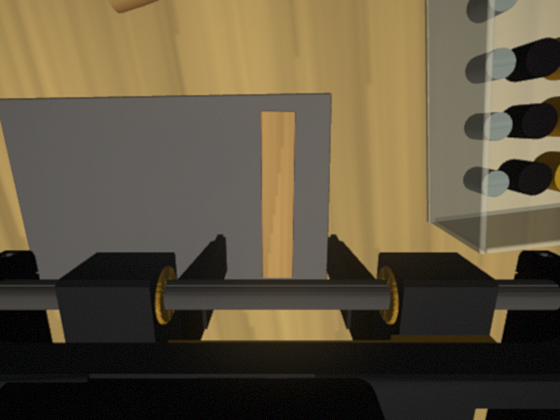

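```bash
python3 -m pendant '[{"x":0.01,"y":0.004,"z":0.3,"rx":0,"ry":0,"rz":0.004,"jaw":0.55},{"x":0.01,"y":0.004,"z":0.6,"rx":0,"ry":0,"rz":0.004,"jaw":0.55},{"x":0.01,"y":0.004,"z":0.84,"rx":0,"ry":0,"rz":0.004,"jaw":0.55},{"x":0.01,"y":0.004,"z":0.897,"rx":0,"ry":0,"rz":0.004,"jaw":0.55},{"x":0.01,"y":0.004,"z":0.897,"rx":0,"ry":0,"rz":0.004,"jaw":0.4},{"x":0.01,"y":0.004,"z":0.897,"rx":0,"ry":0,"rz":0.004,"jaw":0.2},{"x":0.01,"y":0.004,"z":0.897,"rx":0,"ry":0,"rz":0.004,"jaw":0},{"x":0.01,"y":0.004,"z":0.897,"rx":0,"ry":0,"rz":0.004,"jaw":0},{"x":0.01,"y":0.004,"z":0.897,"rx":0,"ry":0,"rz":0.004,"jaw":0}]'; python3 -m pendant '[{"x":0,"y":0,"z":-0.05,"rx":0,"ry":0,"rz":0,"jaw":0},{"x":0,"y":0,"z":-0.3,"rx":0,"ry":0,"rz":0,"jaw":0},{"x":0,"y":0,"z":-0.7,"rx":0,"ry":0,"rz":0,"jaw":0},{"x":0,"y":0,"z":-0.7,"rx":0,"ry":0,"rz":0,"jaw":0},{"x":0,"y":0,"z":-0.7,"rx":0,"ry":0,"rz":0,"jaw":0}]'; python3 held.py wu
```

```text
t: 55.95
eef_pos: [610.6, 297.0, 205.9]
tcp_rot: [3.14, -0.001, 1.445]
ft_force: [-0.9, -1.0, 6.8]
opening: 0.311
t: 56.58
eef_pos: [610.0, 296.9, 309.3]
tcp_rot: [-3.141, 0.0, 1.445]
ft_force: [-0.3, -0.1, -1.4]
opening: 0.311
120 246 307 -14.525967403727902 14.905326754350053 mid 0.18967967531107544 x 71.67590916332912
150 247 306 -14.380027989892598 14.763543186391383 mid 0.1917575982493922 x 57.629952130035804
180 247 306 -14.724230669044845 15.112488554559667 mid 0.19412894275741088 x 42.91594746170544
220 248 305 -14.696107444891558 15.090648384165299 mid 0.19727046963687034 x 22.17280459237736
92 125; 93 109; 94 49; 95 29; 96 30; 97 32; 98 31; 99 32; 100 32; 101 32; 102 30; 103 29; 104 65; 105 135; 106 145; 107 138; 108 137; 109 137; 110 137; 111 136; 112 137; 113 137; 114 137; 115 137; 
103 -0.6414327611027204
104 -1.0878700789517524
105 -1.5349755346649943
106 -1.9827506292678265
[610.02 296.92 308.4 ] [-3.14  0.    1.45]
```

```bash
python3 -m pendant '[{"x":-0.25,"y":0,"z":0,"rx":0,"ry":0,"rz":0,"jaw":0},{"x":-0.55,"y":0,"z":0,"rx":0,"ry":0,"rz":0,"jaw":0},{"x":-0.85,"y":-0.01,"z":0,"rx":0,"ry":0,"rz":0,"jaw":0}]' && python3 -m pendant '[{"x":-0.2,"y":0,"z":0,"rx":0,"ry":0,"rz":0.15,"jaw":0},{"x":-0.4,"y":0,"z":0,"rx":0,"ry":0,"rz":0.35,"jaw":0},{"x":-0.6,"y":0,"z":0,"rx":0,"ry":0,"rz":0.55,"jaw":0},{"x":-0.75,"y":0,"z":0,"rx":0,"ry":0,"rz":0.75,"jaw":0},{"x":-0.75,"y":0,"z":0,"rx":0,"ry":0,"rz":0.9,"jaw":0},{"x":-0.75,"y":0,"z":0,"rx":0,"ry":0,"rz":0.9,"jaw":0}]'
python3 -c "
from h import *
s=env.state();print(tool(563.1-s['eef_pos'][0],-39.7-s['eef_pos'][1],0), np.degrees(s['tcp_rot'][2]-.0937)/45)"
```

```text
t: 57.0
eef_pos: [592.5, 169.5, 307.7]
tcp_rot: [-3.139, 0.001, 1.446]
ft_force: [1.0, 0.0, -0.4]
opening: 0.311
t: 57.75
eef_pos: [578.7, 58.8, 308.2]
tcp_rot: [-3.14, 0.002, 0.739]
ft_force: [-0.1, 0.1, -1.3]
opening: 0.311
[-5.19318107e-01  4.15588429e-01  2.57280633e-04] 0.821232021531507
```

```bash
python3 -m pendant '[{"x":-0.13,"y":0.1,"z":0,"rx":0,"ry":0,"rz":0.2,"jaw":0},{"x":-0.26,"y":0.2,"z":0,"rx":0,"ry":0,"rz":0.4,"jaw":0},{"x":-0.4,"y":0.31,"z":0,"rx":0,"ry":0,"rz":0.6,"jaw":0},{"x":-0.519,"y":0.415,"z":0,"rx":0,"ry":0,"rz":0.8,"jaw":0},{"x":-0.519,"y":0.415,"z":0,"rx":0,"ry":0,"rz":0.821,"jaw":0},{"x":-0.519,"y":0.415,"z":0,"rx":0,"ry":0,"rz":0.821,"jaw":0},{"x":-0.519,"y":0.415,"z":0,"rx":0,"ry":0,"rz":0.821,"jaw":0}]'
python3 - <<'E'
from h import *
w=shot("wrist");st=env.state();crop(w,120,90,350,300,3,"wv");import pickle;pickle.dump((w,st),open("v.pkl","wb"));print(st['eef_pos'],st['tcp_rot'])
E
```

```text
t: 58.62
eef_pos: [563.2, -38.5, 309.2]
tcp_rot: [-3.142, 0.0, 0.097]
ft_force: [-0.8, -0.3, -1.5]
opening: 0.315
[563.2166278  -38.55540067 309.28080212] [-3.14157034e+00  1.51316438e-04  9.64510797e-02]
```

View pics/wv.png

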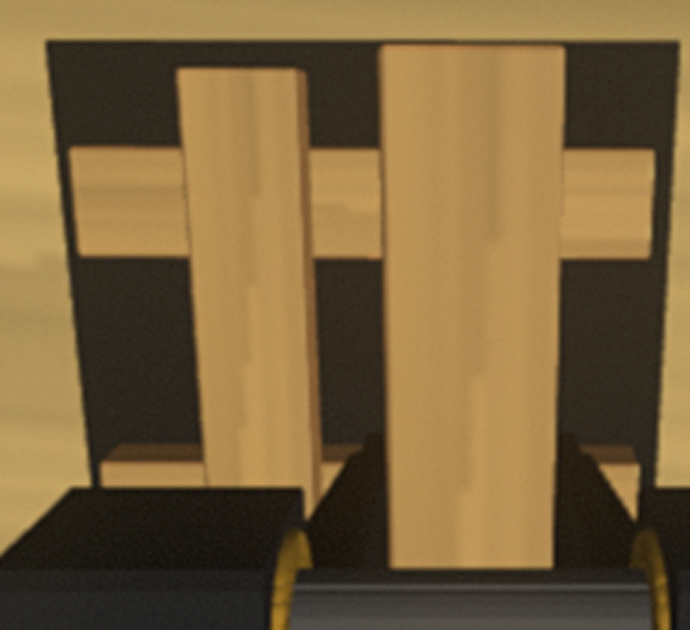

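```bash
python3 - <<'E'
from h import *
import pickle
np.set_printoptions(precision=2,suppress=True)
w,st=pickle.load(open("v.pkl","rb"));r=R.from_euler('xyz',st['tcp_rot'])
f=lambda a,b,z: r.inv().apply(onz(w,120+a/3-.33,90+b/3-.33,z)-st['eef_pos'])[:2]
for n,a,b,v,z in [("bot far edge",69,655,148,22),("mat far",47,679,42,4),("top1",177,297,69,40),("top1n",206,314,485,40),("held",380,565,45,131.3)]:
    A,B=f(a,v,z),f(b,v,z);print(n,A,B,"mid",(A+B)/2,"w",B[1]-A[1])
E
```

```text
bot far edge [  59.17 -107.14] [59.26 51.3 ] mid [ 59.21 -27.92] w 158.44350002553614
mat far [  87.56 -117.6 ] [87.68 60.02] mid [ 87.62 -28.79] w 177.6169869951621
top1 [ 79.02 -71.16] [ 79.04 -41.52] mid [ 79.03 -56.34] w 29.64829319336811
top1n [-31.   -71.53] [-31.   -41.74] mid [-31.   -56.63] w 29.787869383727305
held [ 79.36 -12.81] [79.38 15.93] mid [79.37  1.56] w 28.745602921380957
```

```bash
python3 -m pendant '[{"x":0,"y":0.003,"z":0.25,"rx":0,"ry":0,"rz":0,"jaw":0},{"x":0,"y":0.003,"z":0.45,"rx":0,"ry":0,"rz":0,"jaw":0},{"x":0,"y":0.003,"z":0.55,"rx":0,"ry":0,"rz":0,"jaw":0},{"x":0,"y":0.003,"z":0.58,"rx":0,"ry":0,"rz":0,"jaw":0},{"x":0,"y":0.003,"z":0.58,"rx":0,"ry":0,"rz":0,"jaw":0}]';python3 -m pendant '[{"x":0,"y":0,"z":0.01,"rx":0,"ry":0,"rz":0,"jaw":0},{"x":0,"y":0,"z":0.01,"rx":0,"ry":0,"rz":0,"jaw":0},{"x":0,"y":0,"z":0.01,"rx":0,"ry":0,"rz":0,"jaw":0}]'
```

```text
t: 59.3
eef_pos: [563.4, -39.7, 222.9]
tcp_rot: [3.141, -0.001, 0.094]
ft_force: [-0.2, -0.0, -0.2]
opening: 0.31
t: 59.68
eef_pos: [563.2, -39.8, 221.2]
tcp_rot: [3.141, -0.001, 0.094]
ft_force: [-0.2, 0.5, -0.6]
opening: 0.313
```

```bash
python3 -m pendant '[{"x":0,"y":0,"z":0.01,"rx":0,"ry":0,"rz":0,"jaw":0},{"x":0,"y":0,"z":0.01,"rx":0,"ry":0,"rz":0,"jaw":0},{"x":0,"y":0,"z":0.01,"rx":0,"ry":0,"rz":0,"jaw":0}]'; python3 -m pendant '[{"x":0,"y":0,"z":-0.003,"rx":0,"ry":0,"rz":0,"jaw":0},{"x":0,"y":0,"z":-0.003,"rx":0,"ry":0,"rz":0,"jaw":0.33},{"x":0,"y":0,"z":-0.003,"rx":0,"ry":0,"rz":0,"jaw":0.38},{"x":0,"y":0,"z":-0.003,"rx":0,"ry":0,"rz":0,"jaw":0.43},{"x":0,"y":0,"z":-0.003,"rx":0,"ry":0,"rz":0,"jaw":0.46},{"x":0,"y":0,"z":-0.003,"rx":0,"ry":0,"rz":0,"jaw":0.46},{"x":0,"y":0,"z":-0.2,"rx":0,"ry":0,"rz":0,"jaw":0.46},{"x":0,"y":0,"z":-0.6,"rx":0,"ry":0,"rz":0,"jaw":0.5},{"x":0,"y":0,"z":-0.9,"rx":0,"ry":0,"rz":0,"jaw":0.6},{"x":0,"y":0,"z":-0.9,"rx":0,"ry":0,"rz":0,"jaw":0.6}]'
python3 - <<'E'
from h import *
w=shot("wrist","ww0");st=env.state();crop(w,120,90,380,290,3,"ww");import pickle;pickle.dump((w,st),open("v.pkl","wb"));print(st['eef_pos'],st['tcp_rot'])
t=shot("top","tw");s=shot("scene","sw")
E
```

```text
t: 60.05
eef_pos: [563.2, -39.8, 219.9]
tcp_rot: [3.141, -0.001, 0.094]
ft_force: [-1.4, 0.9, 5.9]
opening: 0.312
t: 61.3
eef_pos: [563.3, -39.8, 357.7]
tcp_rot: [3.14, -0.006, 0.094]
ft_force: [-0.2, -0.2, -0.9]
opening: 0.592
[563.0225943  -39.72199574 355.61442725] [ 3.14072480e+00 -2.68658807e-03  9.36370876e-02]
```

View pics/ww.png

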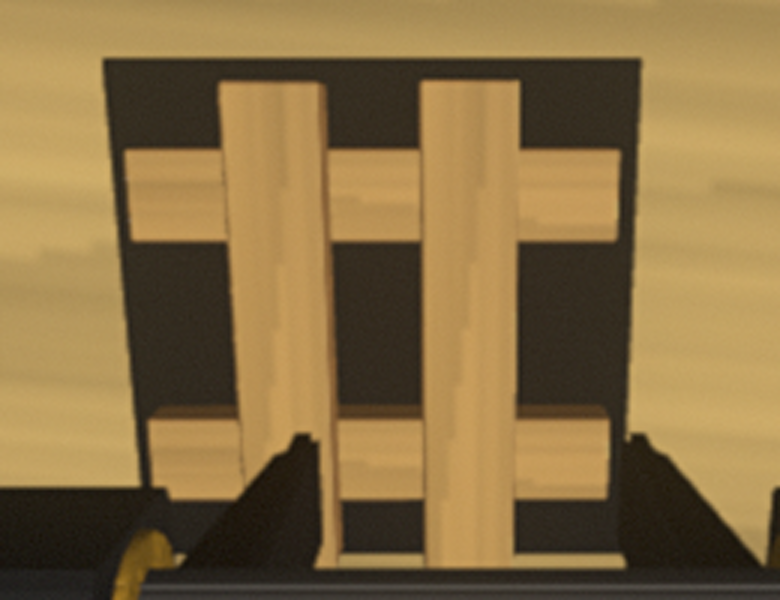

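View pics/sw.png

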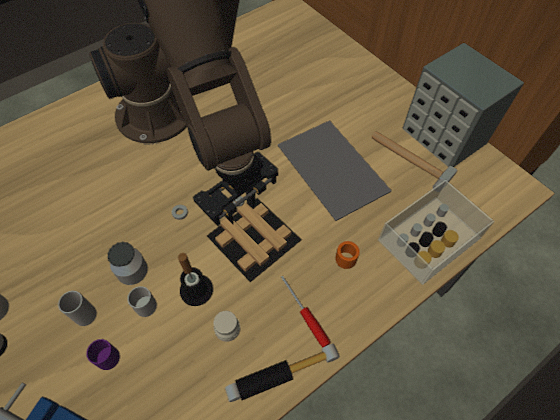

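```bash
python3 - <<'E'
from h import *
import pickle
np.set_printoptions(precision=2,suppress=True)
w,st=pickle.load(open("v.pkl","rb"));r=R.from_euler('xyz',st['tcp_rot'])
f=lambda a,b,z: r.inv().apply(onz(w,120+a/3-.33,90+b/3-.33,z)-st['eef_pos'])[:2]
for n,a,b,v,z in [("bot far",125,620,150,22),("bot near",149,608,418,22),("mat far",104,641,60,4),("top1",219,319,82,40),("top1n",238,328,400,40),("top2",421,520,80,40),("top2n",424,515,500,40)]:
    A,B=f(a,v,z),f(b,v,z);print(n,A,B,"mid",(A+B)/2,"w",B[1]-A[1])
E
```

```text
bot far [  58.05 -108.57] [58.05 49.85] mid [ 58.05 -29.36] w 158.41630385807454
bot near [ -31.84 -108.24] [-31.97  49.18] mid [-31.9  -29.53] w 157.41921445558
mat far [  86.46 -119.22] [86.5  58.47] mid [ 86.48 -30.38] w 177.6808028381155
top1 [ 78.5 -72.7] [ 78.51 -43.04] mid [ 78.5  -57.87] w 29.656525930943033
top1n [-19.95 -72.88] [-19.97 -43.93] mid [-19.96 -58.41] w 28.94881302900825
top2 [ 79.08 -12.77] [79.09 16.61] mid [79.08  1.92] w 29.37794582534515
top2n [-54.51 -13.44] [-54.54  16.66] mid [-54.52   1.61] w 30.103827934858792
```

```bash
python3 - <<'E'
from h import *
import pickle
t=shot("top");s=shot("scene"); crop(t,330,180,450,280,6,"tx");crop(s,40,240,240,380,4,"sx")
E
```

```text
(no output)
```

View pics/tx.png

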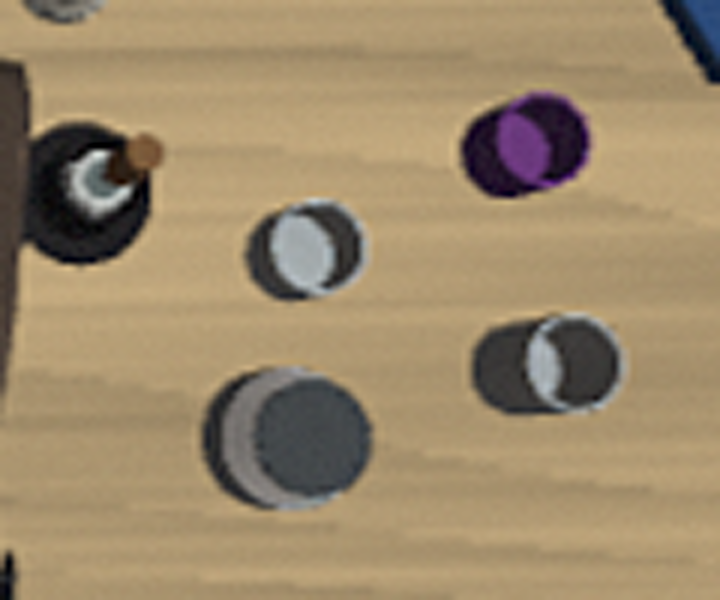

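View pics/sx.png

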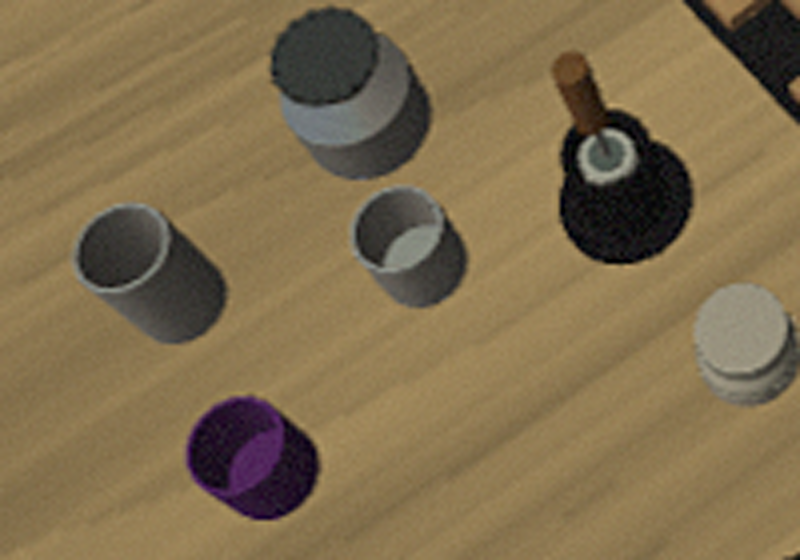

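```bash
python3 - <<'E'
from h import *
np.set_printoptions(precision=3,suppress=True)
t=shot("top");s=shot("scene")
T=lambda a,b:(330+a/6-.4,180+b/6-.4)
S=lambda a,b:(40+a/4-.4,240+b/4-.4)
print("tall",tri(t,T(575,362),s,S(122,248)),"short",tri(t,T(318,248),s,S(399,229)))
st=env.state();print(st['eef_pos'],tool(*(np.array([555.2,-329.8,0])-st['eef_pos'])))
E
```

```text
tall (array([ 489.937, -457.422,   95.324]), np.float64(0.3657043223348)) short (array([ 556.551, -329.18 ,   62.269]), np.float64(0.5025745841165192))
[563.218 -39.816 353.274] [-0.229  1.921  2.355]
```

```bash
python3 -m pendant '[{"x":0,"y":0,"z":-0.35,"rx":0,"ry":0,"rz":0,"jaw":0.8},{"x":-0.04,"y":0.3,"z":-0.4,"rx":0,"ry":0,"rz":0,"jaw":0.9},{"x":-0.08,"y":0.6,"z":-0.4,"rx":0,"ry":0,"rz":0,"jaw":0.9},{"x":-0.12,"y":0.95,"z":-0.4,"rx":0,"ry":0,"rz":0,"jaw":0.9}]' && python3 -m pendant '[{"x":-0.04,"y":0.3,"z":0,"rx":0,"ry":0,"rz":0,"jaw":0.9},{"x":-0.08,"y":0.6,"z":0,"rx":0,"ry":0,"rz":0,"jaw":0.9},{"x":-0.11,"y":0.97,"z":0,"rx":0,"ry":0,"rz":0,"jaw":0.9},{"x":-0.11,"y":0.97,"z":0,"rx":0,"ry":0,"rz":0,"jaw":0.9},{"x":-0.11,"y":0.97,"z":0.4,"rx":0,"ry":0,"rz":0,"jaw":0.9},{"x":-0.11,"y":0.97,"z":0.5,"rx":0,"ry":0,"rz":0,"jaw":0.9},{"x":-0.11,"y":0.97,"z":0.5,"rx":0,"ry":0,"rz":0,"jaw":0.9}]'
python3 - <<'E'
from h import *
w=shot("wrist","wy");print(env.state()['joints'])
E
```

```text
t: 62.15
eef_pos: [558.5, -184.4, 414.0]
tcp_rot: [-3.141, 0.001, 0.094]
ft_force: [0.8, 0.4, 0.5]
opening: 0.892
t: 63.02
eef_pos: [556.1, -329.3, 339.1]
tcp_rot: [-3.14, 0.001, 0.094]
ft_force: [0.1, 0.3, 1.1]
opening: 0.902
[-6.36844484e-01  5.86264108e-01  1.57104949e+00 -2.04833101e-05
  9.83624112e-01  8.39719422e-01]
```

View pics/wy.png

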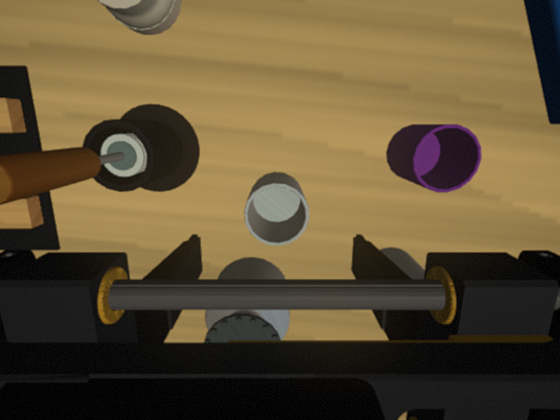

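```bash
python3 - <<'E'
from h import *
np.set_printoptions(precision=2,suppress=True)
w=shot("wrist");st=env.state();r=R.from_euler('xyz',st['tcp_rot']);crop(w,230,160,330,260,6,"wyc")
tz=lambda u,v,z: r.inv().apply(onz(w,u,v,z)-st['eef_pos'])
print(st['eef_pos'],tz(277,208,65),tz(245,208,65),tz(309,208,65),tz(277,244,65),tz(277,174,65))
E
```

```text
[ 556.26 -329.57  341.04] [  4.22   1.57 276.05] [  4.23 -24.62 276.01] [  4.21  27.77 276.08] [-27.12   1.59 276.  ] [ 32.19   1.55 276.09]
```

View pics/wyc.png

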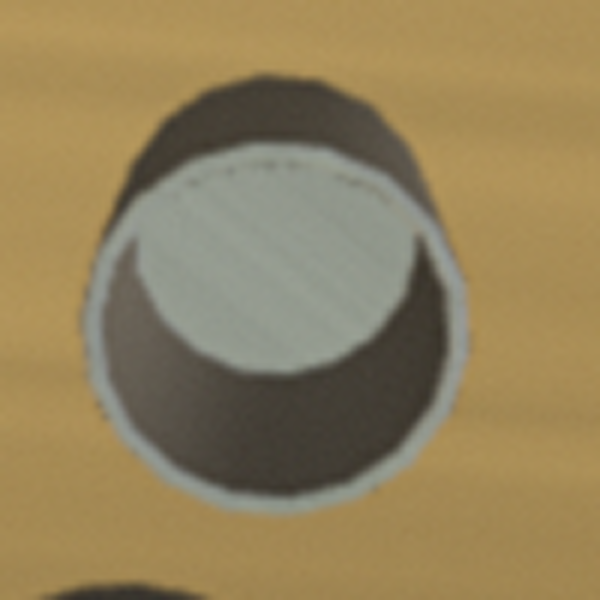

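```bash
python3 -m pendant '[{"x":-0.01,"y":0.003,"z":0.25,"rx":0,"ry":0,"rz":0,"jaw":0.9},{"x":-0.01,"y":0.003,"z":0.5,"rx":0,"ry":0,"rz":0,"jaw":0.9},{"x":-0.01,"y":0.003,"z":0.75,"rx":0,"ry":0,"rz":0,"jaw":0.9},{"x":-0.01,"y":0.003,"z":0.813,"rx":0,"ry":0,"rz":0,"jaw":0.9},{"x":-0.01,"y":0.003,"z":0.813,"rx":0,"ry":0,"rz":0,"jaw":0.9},{"x":-0.01,"y":0.003,"z":0.813,"rx":0,"ry":0,"rz":0,"jaw":0.7},{"x":-0.01,"y":0.003,"z":0.813,"rx":0,"ry":0,"rz":0,"jaw":0.5},{"x":-0.01,"y":0.003,"z":0.813,"rx":0,"ry":0,"rz":0,"jaw":0.3},{"x":-0.01,"y":0.003,"z":0.813,"rx":0,"ry":0,"rz":0,"jaw":0.3},{"x":-0.01,"y":0.003,"z":0.813,"rx":0,"ry":0,"rz":0,"jaw":0.3}]'; python3 - <<'E'
from h import *
w=shot("wrist","wz");s=shot("scene");crop(s,60,170,260,330,4,"sz")
E
```

```text
t: 64.38
eef_pos: [554.3, -330.4, 217.9]
tcp_rot: [3.141, -0.0, 0.094]
ft_force: [-1.2, 2.3, 5.7]
opening: 0.569
```

View pics/sz.png

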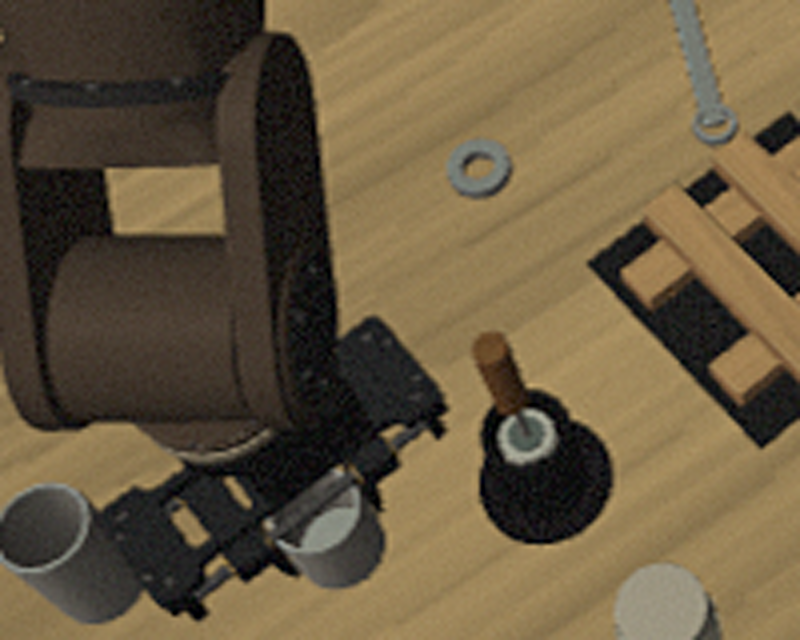

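View pics/wz.png

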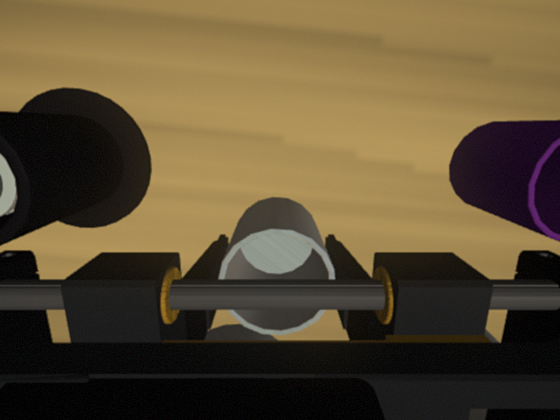

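```bash
python3 -m pendant '[{"x":0,"y":0,"z":-0.1,"rx":0,"ry":0,"rz":0,"jaw":0.3},{"x":0,"y":0,"z":-0.35,"rx":0,"ry":0,"rz":0,"jaw":0.3},{"x":0,"y":0,"z":-0.7,"rx":0,"ry":0,"rz":0,"jaw":0.3},{"x":0,"y":0,"z":-1,"rx":0,"ry":0,"rz":0,"jaw":0.3}]' && python3 -m pendant '[{"x":0,"y":0,"z":-0.2,"rx":0,"ry":0,"rz":0,"jaw":0.3},{"x":0,"y":0,"z":-0.5,"rx":0,"ry":0,"rz":0,"jaw":0.3},{"x":0,"y":0,"z":-0.5,"rx":0,"ry":0,"rz":0,"jaw":0.3}]'; python3 - <<'E'
from h import *
w=shot("wrist","wA");st=env.state();print(st['eef_pos'],tool(*(np.array([596.8,-6.4,0])-st['eef_pos'])))
E
```

```text
t: 64.97
eef_pos: [554.1, -330.2, 370.0]
tcp_rot: [3.141, -0.001, 0.094]
ft_force: [0.1, -0.4, -2.0]
opening: 0.571
t: 65.35
eef_pos: [554.1, -330.1, 446.6]
tcp_rot: [3.137, -0.005, 0.094]
ft_force: [0.4, -0.4, -2.3]
opening: 0.572
[ 553.96704003 -330.08662931  444.12430167] [ 0.48001102 -2.12748796  2.95770362]
```

View pics/wA.png

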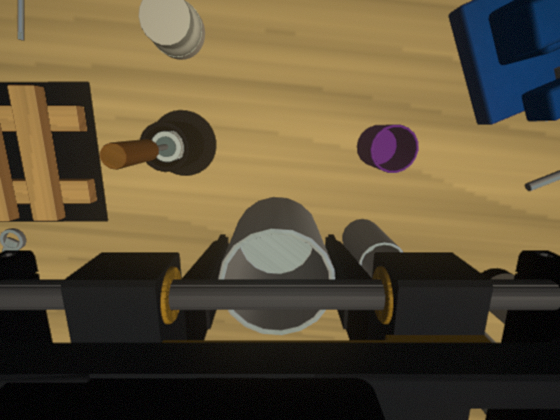

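```bash
python3 -m pendant '[{"x":0.05,"y":-0.25,"z":0,"rx":0,"ry":0,"rz":0,"jaw":0.3},{"x":0.1,"y":-0.5,"z":0,"rx":0,"ry":0,"rz":0,"jaw":0.3},{"x":0.16,"y":-0.75,"z":0,"rx":0,"ry":0,"rz":0,"jaw":0.3}]' && python3 -m pendant '[{"x":0.05,"y":-0.28,"z":0,"rx":0,"ry":0,"rz":0,"jaw":0.3},{"x":0.1,"y":-0.54,"z":0,"rx":0,"ry":0,"rz":0,"jaw":0.3},{"x":0.16,"y":-0.8,"z":0,"rx":0,"ry":0,"rz":0,"jaw":0.3}]' && python3 -m pendant '[{"x":0.05,"y":-0.28,"z":0.1,"rx":0,"ry":0,"rz":0,"jaw":0.3},{"x":0.1,"y":-0.5,"z":0.3,"rx":0,"ry":0,"rz":0,"jaw":0.3},{"x":0.16,"y":-0.577,"z":0.6,"rx":0,"ry":0,"rz":0,"jaw":0.3},{"x":0.16,"y":-0.577,"z":0.8,"rx":0,"ry":0,"rz":0,"jaw":0.3},{"x":0.16,"y":-0.577,"z":0.8,"rx":0,"ry":0,"rz":0,"jaw":0.3},{"x":0.16,"y":-0.577,"z":0.8,"rx":0,"ry":0,"rz":0,"jaw":0.3}]'
python3 - <<'E'
from h import *
np.set_printoptions(precision=2,suppress=True)
w=shot("wrist","wB");st=env.state();r=R.from_euler('xyz',st['tcp_rot']);tz=lambda u,v,z: r.inv().apply(onz(w,u,v,z)-st['eef_pos'])
zr=st['eef_pos'][2]-152.9
print(st['eef_pos'],st['tcp_rot'],"rim",tz(219,281,zr),tz(335,281,zr),tz(277,230,zr),tz(277,333,zr)); s=shot("scene","sB")
E
```

```text
t: 65.78
eef_pos: [567.5, -215.0, 441.0]
tcp_rot: [-3.14, 0.002, 0.093]
ft_force: [-0.3, 0.6, -2.1]
opening: 0.572
t: 66.15
eef_pos: [580.2, -93.0, 441.1]
tcp_rot: [-3.141, 0.002, 0.094]
ft_force: [-0.3, -0.1, -1.5]
opening: 0.569
t: 66.9
eef_pos: [596.3, -6.2, 323.1]
tcp_rot: [3.141, -0.0, 0.093]
ft_force: [-0.6, 0.7, -1.4]
opening: 0.573
[596.31  -6.22 323.56] [ 3.14 -0.    0.09] rim [  2.15 -24.58 152.89] [  2.13  27.59 152.91] [ 26.25   1.48 152.94] [-24.72   1.51 152.87]
```

View pics/wB.png

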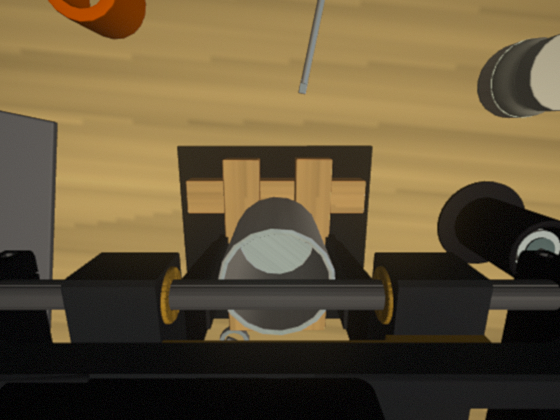

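View pics/sB.png

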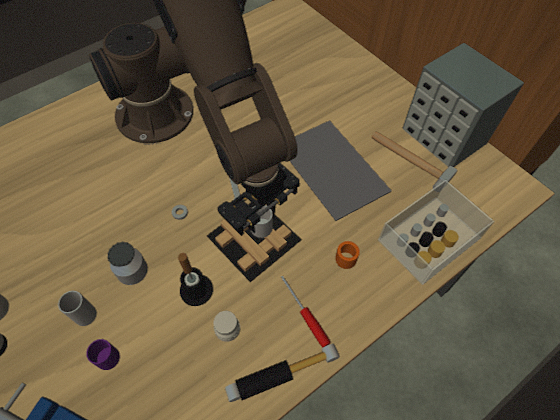

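```bash
python3 - <<'E'
from h import *
np.set_printoptions(precision=2,suppress=True)
w=shot("wrist");st=env.state();r=R.from_euler('xyz',st['tcp_rot']);tz=lambda u,v,z: r.inv().apply(onz(w,u,v,z)-st['eef_pos'])
g=w["img"].max(2).astype(int);v=170
x=np.where(g[v,200:350]>90)[0]+200;print(x[[0,-1]],[i for i in range(201,350) if (g[v,i]>90)!=(g[v,i-1]>90)])
for u in [i for i in range(201,350) if (g[v,i]>90)!=(g[v,i-1]>90)]: print(u,tz(u-.5,v,40)[:2])
for vv in range(150,172): print(vv,g[vv,240],g[vv,315],end=';')
print([tz(276,q,40)[0] for q in (158,159,160)])
E
```

```text
[223 331] [223, 260, 295, 332]
223 [ 34.57 -42.77]
260 [ 34.57 -12.42]
295 [34.56 16.29]
332 [34.56 46.66]
150 52 51;151 52 52;152 48 49;153 50 49;154 48 50;155 50 49;156 47 49;157 54 63;158 63 75;159 89 104;160 139 155;161 165 168;162 171 168;163 171 167;164 170 168;165 169 169;166 169 166;167 169 168;168 171 169;169 170 168;170 169 168;171 169 167;[np.float64(44.33699957755927), np.float64(43.529742952520245), np.float64(42.72123879927609)]
```

```bash
python3 -m pendant '[{"x":0,"y":0.002,"z":0.2,"rx":0,"ry":0,"rz":0,"jaw":0.3},{"x":0,"y":0.002,"z":0.35,"rx":0,"ry":0,"rz":0,"jaw":0.3},{"x":0,"y":0.002,"z":0.41,"rx":0,"ry":0,"rz":0,"jaw":0.3},{"x":0,"y":0.002,"z":0.415,"rx":0,"ry":0,"rz":0,"jaw":0.3},{"x":0,"y":0.002,"z":0.415,"rx":0,"ry":0,"rz":0,"jaw":0.3}]';python3 -m pendant '[{"x":0,"y":0,"z":0.01,"rx":0,"ry":0,"rz":0,"jaw":0.3},{"x":0,"y":0,"z":0.015,"rx":0,"ry":0,"rz":0,"jaw":0.3},{"x":0,"y":0,"z":0.015,"rx":0,"ry":0,"rz":0,"jaw":0.3}]'
```

```text
t: 67.68
eef_pos: [596.4, -6.3, 261.2]
tcp_rot: [3.141, -0.001, 0.094]
ft_force: [0.3, 0.3, -1.8]
opening: 0.57
t: 68.05
eef_pos: [596.2, -6.3, 258.0]
tcp_rot: [3.141, -0.0, 0.094]
ft_force: [-0.5, -0.2, -2.2]
opening: 0.573
```

```bash
python3 -m pendant '[{"x":0,"y":0,"z":0.006,"rx":0,"ry":0,"rz":0,"jaw":0.3},{"x":0,"y":0,"z":0.006,"rx":0,"ry":0,"rz":0,"jaw":0.3},{"x":0,"y":0,"z":0.006,"rx":0,"ry":0,"rz":0,"jaw":0.3}]'
```

```text
t: 68.42
eef_pos: [596.2, -6.3, 257.9]
tcp_rot: [3.141, -0.001, 0.094]
ft_force: [-1.6, 0.3, 6.5]
opening: 0.575
```

```bash
python3 -m pendant '[{"x":0,"y":0,"z":-0.003,"rx":0,"ry":0,"rz":0,"jaw":0.3},{"x":0,"y":0,"z":-0.003,"rx":0,"ry":0,"rz":0,"jaw":0.58},{"x":0,"y":0,"z":-0.003,"rx":0,"ry":0,"rz":0,"jaw":0.63},{"x":0,"y":0,"z":-0.003,"rx":0,"ry":0,"rz":0,"jaw":0.7},{"x":0,"y":0,"z":-0.003,"rx":0,"ry":0,"rz":0,"jaw":0.78},{"x":0,"y":0,"z":-0.003,"rx":0,"ry":0,"rz":0,"jaw":0.78},{"x":0,"y":0,"z":-0.2,"rx":0,"ry":0,"rz":0,"jaw":0.78},{"x":0,"y":0,"z":-0.5,"rx":0,"ry":0,"rz":0,"jaw":0.85},{"x":0,"y":0,"z":-0.9,"rx":0,"ry":0,"rz":0,"jaw":0.9},{"x":0,"y":0,"z":-1,"rx":0,"ry":0,"rz":0,"jaw":0.9}]'
python3 - <<'E'
from h import *
np.set_printoptions(precision=3,suppress=True)
w=shot("wrist","wC");st=env.state();print(st['eef_pos'],tool(*(np.array([489.9,-457.4,0])-st['eef_pos'])))
E
```

```text
t: 69.68
eef_pos: [596.2, -6.2, 410.8]
tcp_rot: [3.14, -0.006, 0.094]
ft_force: [0.3, -0.2, -0.6]
opening: 0.899
[596.169  -6.211 410.74 ] [-1.001  2.925  2.737]
```

View pics/wC.png

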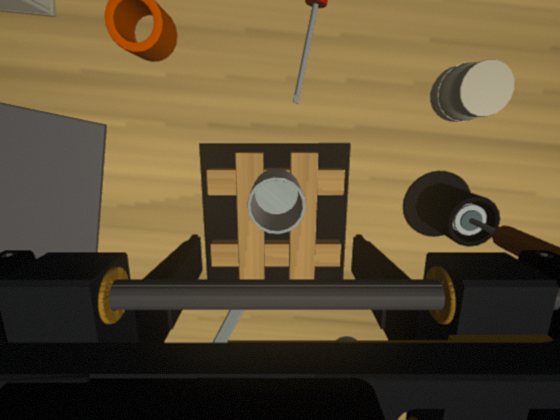

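```bash
python3 -m pendant '[{"x":-0.11,"y":0.25,"z":-0.03,"rx":0,"ry":0,"rz":0,"jaw":0.9},{"x":-0.22,"y":0.6,"z":-0.03,"rx":0,"ry":0,"rz":0,"jaw":0.9},{"x":-0.334,"y":0.95,"z":-0.03,"rx":0,"ry":0,"rz":0,"jaw":0.9}]' && python3 -m pendant '[{"x":-0.11,"y":0.3,"z":0,"rx":0,"ry":0,"rz":0,"jaw":0.9},{"x":-0.22,"y":0.65,"z":0,"rx":0,"ry":0,"rz":0,"jaw":0.9},{"x":-0.334,"y":0.98,"z":0,"rx":0,"ry":0,"rz":0,"jaw":0.9}]' && python3 -m pendant '[{"x":-0.11,"y":0.3,"z":0,"rx":0,"ry":0,"rz":0,"jaw":0.95},{"x":-0.22,"y":0.65,"z":0,"rx":0,"ry":0,"rz":0,"jaw":0.95},{"x":-0.333,"y":0.99,"z":0,"rx":0,"ry":0,"rz":0,"jaw":0.95},{"x":-0.333,"y":0.99,"z":0.25,"rx":0,"ry":0,"rz":0,"jaw":0.95},{"x":-0.333,"y":0.99,"z":0.25,"rx":0,"ry":0,"rz":0,"jaw":0.95},{"x":-0.333,"y":0.99,"z":0.25,"rx":0,"ry":0,"rz":0,"jaw":0.95}]'
python3 - <<'E'
from h import *
np.set_printoptions(precision=3,suppress=True)
w=shot("wrist","wD");st=env.state();print(st['eef_pos'],tool(*(np.array([489.9,-457.4,0])-st['eef_pos'])),st['joints']);crop(w,220,150,340,270,5,"wDc")
import pickle;pickle.dump((w,st),open("D.pkl","wb"))
E
```

```text
t: 70.1
eef_pos: [559.1, -154.1, 410.0]
tcp_rot: [-3.141, 0.002, 0.094]
ft_force: [-0.8, -0.2, 0.2]
opening: 0.9
t: 70.47
eef_pos: [522.9, -305.6, 409.8]
tcp_rot: [-3.14, 0.002, 0.093]
ft_force: [0.8, -0.6, 0.2]
opening: 0.897
t: 71.22
eef_pos: [488.0, -456.0, 374.3]
tcp_rot: [-3.141, 0.0, 0.094]
ft_force: [-1.0, -0.3, -0.2]
opening: 0.949
[ 488.085 -455.943  374.963] [0.01  0.009 2.5  ] [-0.85   0.58   1.478 -0.     1.082  0.626]
```

View pics/wD.png

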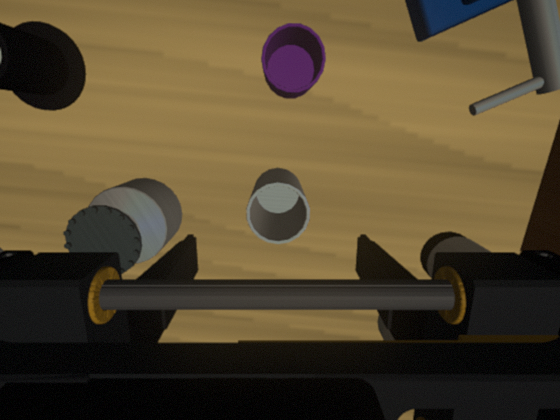

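View pics/wDc.png

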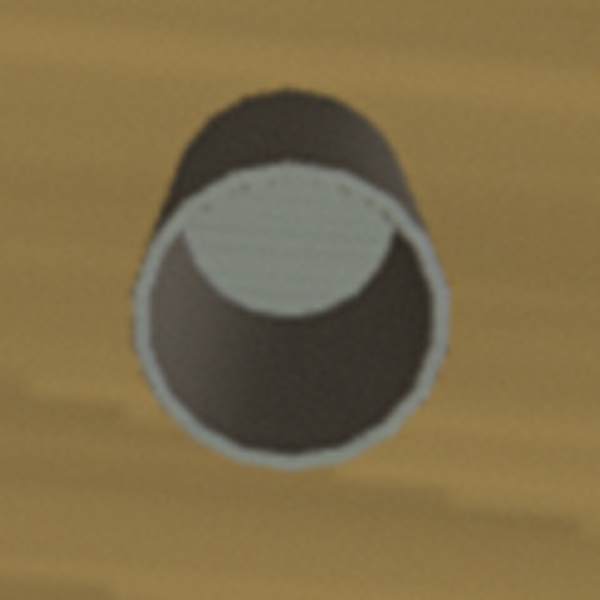

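```bash
python3 - <<'E'
from h import *
import pickle
np.set_printoptions(precision=2,suppress=True)
w,st=pickle.load(open("D.pkl","rb"));r=R.from_euler('xyz',st['tcp_rot']);tz=lambda u,v,z: r.inv().apply(onz(w,u,v,z)-st['eef_pos'])
print(tz(277.7,212.6,95),tz(277.7,181.8,95),tz(277.7,243.4,95),tz(246,212.6,95),tz(309.4,212.6,95))
t=shot("top");print(onz(t,472,257,40),onz(t,503,257,180),onz(t,463,283,40),onz(t,498,289,180)); crop(t,400,220,530,310,6,"tD")
E
```

```text
[ -0.73   2.32 279.96] [ 25.25   2.3  279.98] [-28.05   2.34 279.95] [ -0.73 -24.12 279.94] [ -0.74  28.77 279.99]
[ 432.36 -633.31   40.  ] [ 431.88 -659.07  180.  ] [ 346.57 -596.68   40.  ] [ 336.87 -636.13  180.  ]
```

View pics/tD.png

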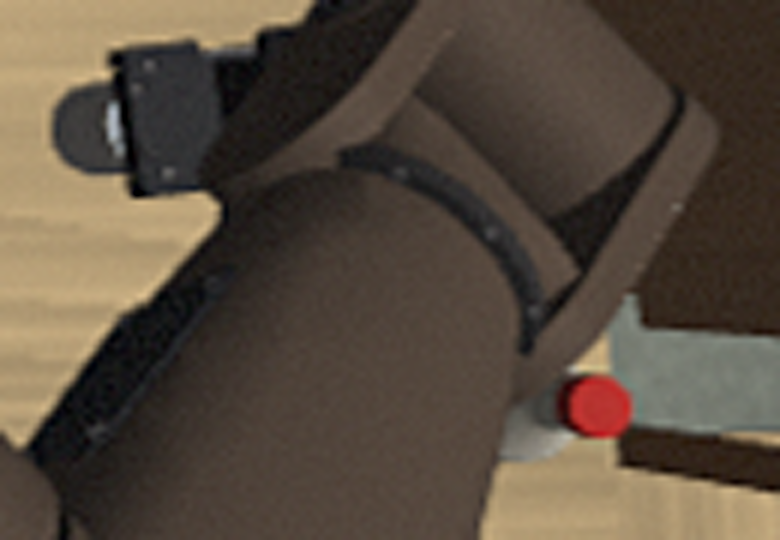

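```bash
python3 -m pendant '[{"x":-0.009,"y":0.007,"z":0.3,"rx":0,"ry":0,"rz":0,"jaw":0.9},{"x":-0.009,"y":0.007,"z":0.6,"rx":0,"ry":0,"rz":0,"jaw":0.9},{"x":-0.009,"y":0.007,"z":0.88,"rx":0,"ry":0,"rz":0,"jaw":0.9},{"x":-0.009,"y":0.007,"z":0.947,"rx":0,"ry":0,"rz":0,"jaw":0.9},{"x":-0.009,"y":0.007,"z":0.947,"rx":0,"ry":0,"rz":0,"jaw":0.9},{"x":-0.009,"y":0.007,"z":0.947,"rx":0,"ry":0,"rz":0,"jaw":0.7},{"x":-0.009,"y":0.007,"z":0.947,"rx":0,"ry":0,"rz":0,"jaw":0.5},{"x":-0.009,"y":0.007,"z":0.947,"rx":0,"ry":0,"rz":0,"jaw":0.3},{"x":-0.009,"y":0.007,"z":0.947,"rx":0,"ry":0,"rz":0,"jaw":0.3},{"x":-0.009,"y":0.007,"z":0.947,"rx":0,"ry":0,"rz":0,"jaw":0.3}]' && python3 -m pendant '[{"x":0,"y":0,"z":-0.1,"rx":0,"ry":0,"rz":0,"jaw":0.3},{"x":0,"y":0,"z":-0.35,"rx":0,"ry":0,"rz":0,"jaw":0.3},{"x":0,"y":0,"z":-0.7,"rx":0,"ry":0,"rz":0,"jaw":0.3},{"x":0,"y":0,"z":-1,"rx":0,"ry":0,"rz":0,"jaw":0.3}]' && python3 -m pendant '[{"x":0,"y":0,"z":-0.2,"rx":0,"ry":0,"rz":0,"jaw":0.3},{"x":0,"y":0,"z":-0.5,"rx":0,"ry":0,"rz":0,"jaw":0.3},{"x":0,"y":0,"z":-0.5,"rx":0,"ry":0,"rz":0,"jaw":0.3}]'; python3 - <<'E'
from h import *
w=shot("wrist","wE");st=env.state();print(st['eef_pos'],tool(*(np.array([521.2,-13.6,0])-st['eef_pos'])))
E
```

```text
t: 72.58
eef_pos: [486.5, -457.6, 232.5]
tcp_rot: [3.141, -0.0, 0.094]
ft_force: [-0.9, 0.7, 5.2]
opening: 0.571
t: 73.08
eef_pos: [486.2, -457.4, 384.5]
tcp_rot: [3.141, -0.0, 0.094]
ft_force: [0.9, -0.9, -3.1]
opening: 0.573
t: 73.45
eef_pos: [486.2, -457.2, 461.3]
tcp_rot: [3.136, -0.004, 0.094]
ft_force: [0.9, -0.1, -1.9]
opening: 0.575
[ 486.13458926 -457.17933858  458.64272538] [ 0.50495836 -2.92869663  3.05228372]
```

View pics/wE.png

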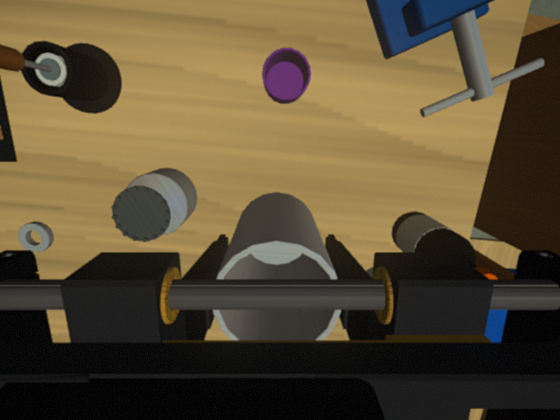

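```bash
python3 -m pendant '[{"x":0.06,"y":-0.28,"z":0,"rx":0,"ry":0,"rz":0,"jaw":0.3},{"x":0.11,"y":-0.6,"z":0,"rx":0,"ry":0,"rz":0,"jaw":0.3},{"x":0.168,"y":-0.95,"z":0,"rx":0,"ry":0,"rz":0,"jaw":0.3}]' && python3 -m pendant '[{"x":0.06,"y":-0.32,"z":0,"rx":0,"ry":0,"rz":0,"jaw":0.3},{"x":0.11,"y":-0.65,"z":0,"rx":0,"ry":0,"rz":0,"jaw":0.3},{"x":0.168,"y":-0.98,"z":0,"rx":0,"ry":0,"rz":0,"jaw":0.3}]' && python3 -m pendant '[{"x":0.06,"y":-0.32,"z":0,"rx":0,"ry":0,"rz":0,"jaw":0.3},{"x":0.11,"y":-0.65,"z":0.1,"rx":0,"ry":0,"rz":0,"jaw":0.3},{"x":0.168,"y":-0.994,"z":0.3,"rx":0,"ry":0,"rz":0,"jaw":0.3},{"x":0.168,"y":-0.994,"z":0.6,"rx":0,"ry":0,"rz":0,"jaw":0.3},{"x":0.168,"y":-0.994,"z":0.7,"rx":0,"ry":0,"rz":0,"jaw":0.3},{"x":0.168,"y":-0.994,"z":0.7,"rx":0,"ry":0,"rz":0,"jaw":0.3},{"x":0.168,"y":-0.994,"z":0.7,"rx":0,"ry":0,"rz":0,"jaw":0.3}]'
python3 - <<'E'
from h import *
np.set_printoptions(precision=2,suppress=True)
w=shot("wrist","wF");st=env.state();r=R.from_euler('xyz',st['tcp_rot']);tz=lambda u,v,z: r.inv().apply(onz(w,u,v,z)-st['eef_pos'])
print(st['eef_pos'],st['tcp_rot'],tool(*(np.array([521.2,-13.6,0])-st['eef_pos']))); s=shot("scene");crop(s,180,170,320,290,5,"sF")
g=w["img"].max(2).astype(int)
for v in (130,):
    for u in [i for i in range(180,380) if (g[v,i]>90)!=(g[v,i-1]>90)]: print(u,tz(u-.5,v,40)[:2])
E
```

```text
t: 73.88
eef_pos: [497.9, -312.0, 455.4]
tcp_rot: [-3.14, 0.002, 0.093]
ft_force: [1.1, 0.2, -2.1]
opening: 0.573
t: 74.25
eef_pos: [509.2, -163.0, 455.8]
tcp_rot: [-3.14, 0.002, 0.093]
ft_force: [1.4, 1.0, -2.7]
opening: 0.571
t: 75.12
eef_pos: [521.0, -14.4, 353.1]
tcp_rot: [3.141, -0.002, 0.093]
ft_force: [-0.1, -1.4, -1.6]
opening: 0.575
[520.89 -14.36 353.2 ] [ 3.14 -0.    0.09] [-0.   -0.01  2.35]
184 [ 65.94 -80.62]
225 [ 65.94 -44.38]
301 [65.93 22.83]
307 [65.93 28.13]
327 [65.93 45.83]
363 [65.93 77.68]
```

View pics/wF.png

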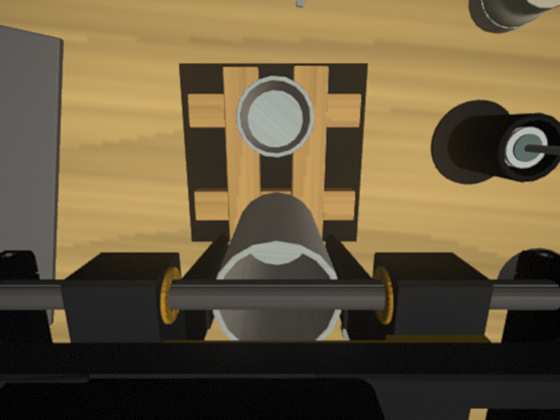

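View pics/sF.png

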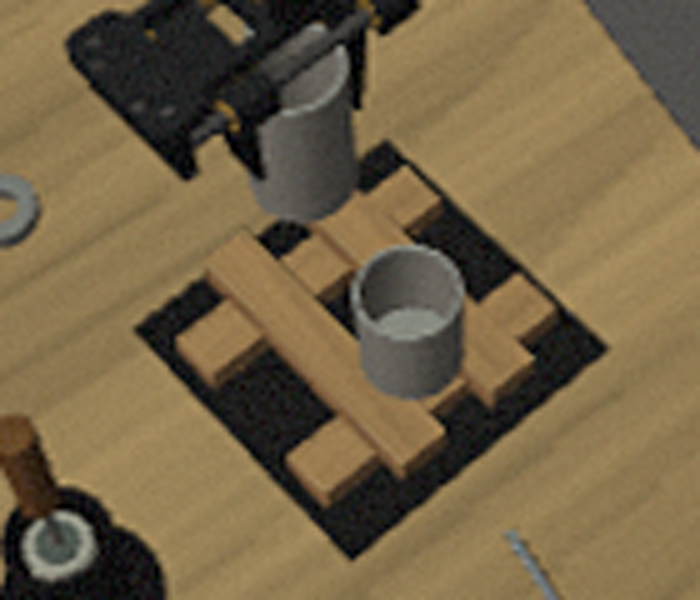

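```bash
python3 -m pendant '[{"x":0,"y":-0.005,"z":0.2,"rx":0,"ry":0,"rz":0,"jaw":0.3},{"x":0,"y":-0.005,"z":0.42,"rx":0,"ry":0,"rz":0,"jaw":0.3},{"x":0,"y":-0.005,"z":0.51,"rx":0,"ry":0,"rz":0,"jaw":0.3},{"x":0,"y":-0.005,"z":0.52,"rx":0,"ry":0,"rz":0,"jaw":0.3},{"x":0,"y":-0.005,"z":0.52,"rx":0,"ry":0,"rz":0,"jaw":0.3}]';python3 -m pendant '[{"x":0,"y":0,"z":0.008,"rx":0,"ry":0,"rz":0,"jaw":0.3},{"x":0,"y":0,"z":0.008,"rx":0,"ry":0,"rz":0,"jaw":0.3},{"x":0,"y":0,"z":0.008,"rx":0,"ry":0,"rz":0,"jaw":0.3}]'
```

```text
t: 75.85
eef_pos: [520.9, -13.2, 275.0]
tcp_rot: [3.141, -0.001, 0.093]
ft_force: [0.5, -0.2, -1.2]
opening: 0.568
t: 76.22
eef_pos: [520.6, -13.0, 273.1]
tcp_rot: [3.141, -0.0, 0.094]
ft_force: [-0.0, -0.3, -2.6]
opening: 0.575
```

```bash
python3 -m pendant '[{"x":0,"y":0,"z":0.008,"rx":0,"ry":0,"rz":0,"jaw":0.3},{"x":0,"y":0,"z":0.008,"rx":0,"ry":0,"rz":0,"jaw":0.3},{"x":0,"y":0,"z":0.008,"rx":0,"ry":0,"rz":0,"jaw":0.3}]'
```

```text
t: 76.6
eef_pos: [520.6, -13.0, 272.4]
tcp_rot: [3.141, -0.001, 0.094]
ft_force: [-2.3, 0.3, 9.1]
opening: 0.571
```

```bash
python3 -m pendant '[{"x":0,"y":0,"z":-0.004,"rx":0,"ry":0,"rz":0,"jaw":0.3},{"x":0,"y":0,"z":-0.004,"rx":0,"ry":0,"rz":0,"jaw":0.58},{"x":0,"y":0,"z":-0.004,"rx":0,"ry":0,"rz":0,"jaw":0.63},{"x":0,"y":0,"z":-0.004,"rx":0,"ry":0,"rz":0,"jaw":0.7},{"x":0,"y":0,"z":-0.004,"rx":0,"ry":0,"rz":0,"jaw":0.78},{"x":0,"y":0,"z":-0.004,"rx":0,"ry":0,"rz":0,"jaw":0.78},{"x":0,"y":0,"z":-0.2,"rx":0,"ry":0,"rz":0,"jaw":0.78},{"x":0,"y":0,"z":-0.5,"rx":0,"ry":0,"rz":0,"jaw":0.85},{"x":0,"y":0,"z":-0.9,"rx":0,"ry":0,"rz":0,"jaw":0.9},{"x":0,"y":0,"z":-1,"rx":0,"ry":0,"rz":0,"jaw":0.9}]' && python3 -m pendant '[{"x":-0.2,"y":0,"z":-0.1,"rx":0,"ry":0,"rz":0,"jaw":0.9},{"x":-0.4,"y":0,"z":-0.1,"rx":0,"ry":0,"rz":0,"jaw":0.9},{"x":-0.6,"y":0,"z":-0.1,"rx":0,"ry":0,"rz":0,"jaw":0.9},{"x":-0.6,"y":0,"z":-0.1,"rx":0,"ry":0,"rz":0,"jaw":0.9},{"x":-0.6,"y":0,"z":-0.1,"rx":0,"ry":0,"rz":0,"jaw":0.9}]'
python3 - <<'E'
from h import *
w=shot("wrist","wG");t=shot("top","tG");s=shot("scene","sG");crop(s,150,170,330,300,4,"sGc");crop(w,150,0,400,200,3,"wGc");st=env.state();print(st['eef_pos'])
E
```

```text
t: 77.85
eef_pos: [520.5, -13.0, 425.0]
tcp_rot: [3.14, -0.005, 0.094]
ft_force: [0.1, -0.6, -0.9]
opening: 0.899
t: 78.47
eef_pos: [431.6, -21.5, 436.4]
tcp_rot: [3.142, -0.0, 0.093]
ft_force: [-0.3, 0.3, -0.0]
opening: 0.898
[431.68752674 -21.46053396 436.24979976]
```

View pics/wG.png

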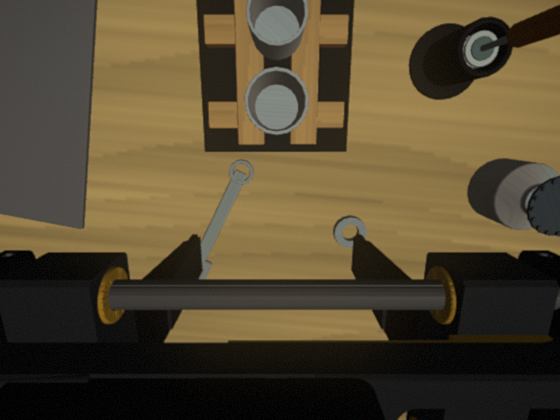

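View pics/sG.png

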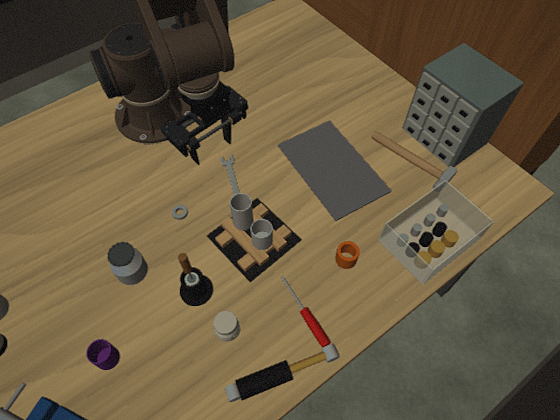

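View pics/sGc.png

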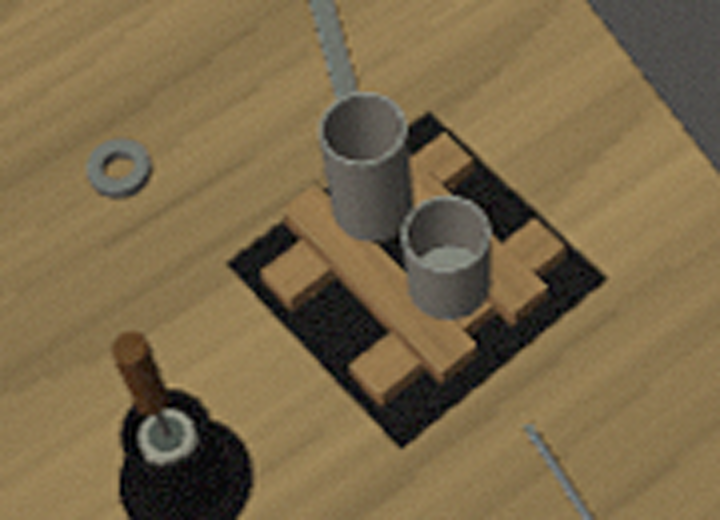

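View pics/tG.png

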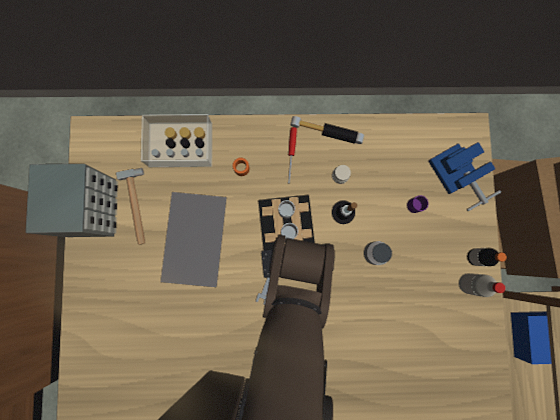

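```bash
python3 - <<'E'
from h import *
np.set_printoptions(precision=1,suppress=True)
t=shot("top");s=shot("scene")
S=lambda a,b:(150+a/4-.4,170+b/4-.4)
print("tall rim",onz(s,*S(363,130),135),"short rim",onz(s,*S(445,235),105)); print(env.state()['ft_force'])
env.job_done()
E
```

```text
tall rim [524.1 -15.1 135. ] short rim [599.   -9.1 105. ]
[-0.1  0.2  0.4]
the job is handed in; nothing more can be done
```

The job is done and handed in at about 78 s of the 210 s allowed. Two cans were on the bench, the 95 mm one and the 65 mm one.

**Brush**
- I pressed it on the dish to the stop. The travel ended at the predicted height, and the force rose to 18 N.
- The tall can was scrubbed first with five strokes. The first three came down about 1 mm short of the floor or just touching it. A press afterwards met the floor, and I added two strokes that read contact on it.
- The short can got three strokes, each ending in firm contact with the floor.
- The brush is back upright in its holder.

**Crib**
- On the wrist camera the bottom gap is about 60 mm and the top gap about 29–30 mm.
- The crib is square with the mat to within about half a degree.
- The centring checks differ slightly: the top pair is about 1–2 mm off the mat's centre along y, within the camera's accuracy.

**Cans**
- The tall can was knocked aside mid-run, after its scrub. I found it again before picking it up.
- Both cans stand upright astride the top gap, about 15 mm clear of the slat ends and about 22 mm apart.
- A last scene-camera check put both rims 2–4 mm from where I set the cans, within its accuracy.

In the last pictures the other tools, the purple cup and the jar were where they started. The gripper was touching nothing.

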